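# Recharge the sanitiser canister and set the dosing dial

### The arm

A 7-joint arm with a two-finger parallel gripper is mounted at the origin on the work surface. World frame = base frame: x ahead of the robot, y to its left, z up, the work surface at z = 0. Lengths are in m, angles in rad, forces in N, time in s.
With the tool pointing down it reaches from about 0.425 to 0.875 m from the base axis. Payload 4.7 kg.
Tool frame: the origin (TCP) lies at the very end of the fingers, on their centre line; the grasp point (between the pads) lies 19 mm behind it; z points along the fingers, y is the direction in which the jaws open and shut (so a half turn about z gives the same grasp; the last joint's range is limited). The gripper opens to 87 mm and grips with 3 to 60 N. Pads are 19 mm wide; open, the fingers measure 117 mm over their backs; the gripper's body (75 mm by 190 mm) begins 51 mm behind the grasp point.
Start: joints at [-1.316, 0.321, -0.07, 1.45, 0.023, 1.371, -0.057], TCP at [0.155, 0.631, 0.223] pointing down, gripper open.
Joint ranges: [-2.86, 2.86], [-0.3, 2.09], [-1.38, 1.24], [0.06, 2.45], [-1.56, 4.7], [0.09, 2.05], [-2.69, 2.69]. Speed limits (rad/s): [2.57, 2.57, 3.14, 3.14, 3.14, 3.14, 3.14].

### API

Orientations are given as a rotation vector (axis times angle).
In Python, from bench import ctrl, get_image, camera_info gives the robot as it stands.
- The arm moves only by the tool carry_out, never from a script. Its argument "commands" is a list of rows, each an object of numbers: "tx", "ty", "tz": the shift along the tool's x, y, z in m; "rx", "ry", "rz": the turn, a rotation vector about the tool's x, y, z in rad; "jaw": the opening, from 0 (shut) to 1 (fully open). In form: [{"tx": .., "ty": .., "tz": .., "rx": .., "ry": .., "rz": .., "jaw": ..}, ...]. A call has 1 to 12 rows; each row is the pose to reach, as a shift and turn from the pose commanded when the call began, along the tool's axes at that moment; what a row does not reach only later rows make up. A row lasts 1/8 s, in which the tool goes at most 62.5 mm and 10.7 degrees, less where a joint would pass 70% of its speed; a pose out of reach is approached as far as the arm can. A call with a gripper value outside its range is refused whole. The fingers move at their own pace and stop on an object; "grip_force" is the grip in N (left out, the last holds). Time passes only in rows, so rows that repeat a pose let the fingers close. It gives the time, the measured TCP pose, the force and the opening at its end, in the units of the state.
- ctrl.get_state(): the state, without advancing time (a new reading comes with each control period).
- get_image(name): name is "scene" or "top" or "wrist"; returns the picture (400x640x3 uint8, red, green, blue); there is no depth.
- camera_info(name): a dict with "intrinsics" (3x3 intrinsics, pixels), "k1" (the pictures are not rectified: a ray, as slopes to the right and down, at radius r is drawn at 1 + k1 r^2 times it, then the intrinsics apply), "R" (3x3) and "t" (3): a world point X has camera coordinates R X + t. Camera axes: x right, y down, z forward; pixel columns grow to the right and rows downward; lengths in m; the calibration is good to about 2 mm. A picture is of the moment at which its call begins: read the wrist's pose just before it. camera_info takes no time and is no camera call; for the wrist camera it gives the pose at the moment of the call.
- ctrl.close_job(): hands the job in, once; it reports no verdict.
The state is a dict: "time": time; "joint_positions": joint angles; "qd": joint speeds; "joint_torque": joint torques, N m; "position": TCP position; "tool_rot": TCP orientation; "ft_force": force on the tool from outside, world axes, zero at the start; "torque": the same for the moment, N m; "grip_width": opening from 0.0 (shut) to 1.0 (fully open).
Only numpy, scipy, OpenCV 4.12 (cv2) and the standard library are available. Lean on these libraries where they do the work, as an engineer would, in place of code of your own. Each camera call takes 0.05 s, during which the arm holds its last target.

### The job

Recharge the dish station's sanitiser canister: take its cover off and lay it on the worktop, then lower every loose cake of solid sanitiser into it, side by side in one layer; you cannot know how high the old product inside stands, so let each cake down until you feel it rest before letting go, never dropping it. Then put the cover back on the canister, seated and level on its rim. Only after that, pull the control box's dial straight out, turn it from the short mark to the long mark, and push it fully back in, leaving the bottle, cup and brush where they are.

Things in the scene. Friction and masses are not known exactly. Their poses are not given: they have to be found in the camera images.
- canister: Fixed open round steel canister, 160 mm outside, 152 mm inside diameter, rim 120 mm above the worktop. Origin: centre of its underside; z up. It holds old product with a flat, hard, level top at an unknown height, 32 to 60 mm above the worktop, on which the cakes are to stand, hidden by the cover at first. It and the control box may swap sides. A hose stub leaves it low on its +x side.
- cover: Loose 0.3 kg steel disc, 172 mm across, with a plug under it (140 mm across, 5 mm deep, 6 mm play in the rim) and a central upright black knob 26 mm in diameter. Origin: centre of the plug's underside; z up. Disc underside at z = 5, disc top at 10, knob from 10 to 46 mm. Starts seated on the canister. Seated, its origin is 115 mm above the canister's.
- cake0: Loose off-white sanitiser cake: solid hard cylinder, diameter 44 mm, height 50 mm, about 110 g, starting upright on the worktop. Origin: centre of its underside; z along its axis. All cakes are alike; 2 to 4 are present, absent ones read None.
- cake1: Loose off-white sanitiser cake: solid hard cylinder, diameter 44 mm, height 50 mm, about 110 g, starting upright on the worktop. Origin: centre of its underside; z along its axis. All cakes are alike; 2 to 4 are present, absent ones read None.
- cake2: Loose off-white sanitiser cake: solid hard cylinder, diameter 44 mm, height 50 mm, about 110 g, starting upright on the worktop. Origin: centre of its underside; z along its axis. All cakes are alike; 2 to 4 are present, absent ones read None.
- cake3: Loose off-white sanitiser cake: solid hard cylinder, diameter 44 mm, height 50 mm, about 110 g, starting upright on the worktop. Origin: centre of its underside; z along its axis. All cakes are alike; 2 to 4 are present, absent ones read None.
- cake0_mid (a point): Centre of cake0, 25 mm above its underside.
- cake1_mid (a point): Centre of cake1, 25 mm above its underside.
- cake2_mid (a point): Centre of cake2, 25 mm above its underside.
- cake3_mid (a point): Centre of cake3, 25 mm above its underside.
- control: Fixed grey box, 150 mm (x) by 130 mm (y), flat top 80 mm above the worktop with the dial in its middle. Origin: centre of its underside; yaw varies. On top beside the dial: a short black mark (8 mm) on the box's +x side, and a long one (22 mm) 1.2 rad clockwise of it seen from above. Two hoses leave its +x side low down.
- dial_grip (a point): Grip point on the dial's vertical axis, moving with it, 112 mm above the worktop when pushed in. Black dial: round skirt 52 mm across, its top 13 mm above the box top when in; on it an upright bar 46 mm long (this point's x), 14 mm wide (its y), rising 29 mm above the skirt to 10 mm above this point. A white line on the bar's +x end is the pointer.
- dial_pull (a joint): How far the dial is pulled up out of the box, m: 0 fully in, 0.012 fully out. Stays where it is left; moving it takes about 3 N. Pulled out less than about 8 mm it is caught in a notch and cannot be turned; it goes fully in only at the short mark or the long mark.
- dial_turn (a joint): Angle of the dial's pointer, rad, growing clockwise seen from above: -0.15 to 0.15 at the start (short mark, 0), 1.2 at the long mark, where it goes in within about 0.1 either way. Turns easily (0.03 N m) when pulled out and stays where it is left; end stops at -0.25 and 1.6.
- bottle: Bystander: white bottle with black cap, 56 mm diameter, 120 mm tall. Origin: centre of its underside.
- cup: Bystander: open steel cup, 84 mm across, 85 mm tall. Origin: centre of its underside.
- brush: Bystander: small wooden brush, 200 mm long, lying on the worktop. Origin: underside of its middle.

How it is judged:
By the outcome, as a careful person would: the job done as asked, in the order asked, and still so for the second after the job is handed in, with the robot touching nothing.
Of cake0, cake1, cake2, cake3 only 2 to 4 are there at a start; the rules pass over those that are not, and their reading is None.
At some moment in a run one of cover, cake0, cake1, cake2, cake3 may be knocked a few centimetres aside while the robot is not near it.
It also fails if it takes over 210 s, if anything falls off the work surface, if the arm or the gripper's body presses on something with over 40 N, if the wrist force passes 120 N, or if a joint passes its speed limit or range.

## Working session

There is one attempt and no reset: what is moved stays moved. The work goes in short steps, Python scripts to look and compute and a tool call to move; the robot and the scene stay as the last step left them, time stands still between calls to the robot, and variables do not carry over. Pictures are saved under pics/ and viewed, and the job is handed in when it is done.

Besides the shell and the picture viewer there is one more tool, called after "Request:" as name([rows], argument=value, ...), one row to a line, values as JSON. carry_out: Moves the arm, as the interface text tells. Its arguments: {"type":"object","properties":{"commands":{"type":"array"},"grip_force":{"type":"number"}},"required":["commands"]}

```bash
ls; mkdir -p pics; python3 - <<'E'
from bench import ctrl, get_image, camera_info
import cv2
print(ctrl.get_state())
for n in ["scene","top","wrist"]:
    ci=camera_info(n); print(n,ci)
    cv2.imwrite(f"pics/{n}0.png",get_image(n)[:,:,::-1])
E
```

```text
pics
{'time': 0.0, 'joint_positions': array([-1.31590463,  0.3217972 , -0.07012069,  1.45164425,  0.02263165,
        1.37077091, -0.0569149 ]), 'qd': array([ 0.0010579 ,  0.00010383, -0.00095743, -0.0001339 , -0.00102373,
       -0.00071105, -0.00019628]), 'joint_torque': array([ 9.76675947e-04, -4.91312420e+01, -4.03412059e-01, -3.12520838e+01,
       -6.37270161e-02,  4.39820113e-02,  1.73934013e-04]), 'position': array([0.15491717, 0.63072345, 0.22149398]), 'tool_rot': array([-3.77222415e-01, -3.11875613e+00,  2.87282212e-03]), 'ft_force': array([-0.62420953, -0.13328474,  0.58048043]), 'torque': array([-0.03685242,  0.02480899,  0.01337225]), 'grip_width': 0.9983007115002074}
scene {'intrinsics': array([[441.35095122,   0.        , 316.75308673],
       [  0.        , 441.35095122, 194.20668305],
       [  0.        ,   0.        ,   1.        ]]), 'k1': -0.023483165550587996, 'R': array([[-0.67331343,  0.73932733, -0.00664279],
       [ 0.49328498,  0.44251118, -0.74890172],
       [-0.55074399, -0.50752237, -0.66264779]]), 't': array([ 0.42533734, -0.25419408,  1.6105917 ])}
top {'intrinsics': array([[494.82053422,   0.        , 318.91139998],
       [  0.        , 494.82053422, 199.36532781],
       [  0.        ,   0.        ,   1.        ]]), 'k1': -0.07224839874448628, 'R': array([[-0.02312887, -0.99965317,  0.01259314],
       [-0.99274231,  0.02147834, -0.11832747],
       [ 0.11801595, -0.01523852, -0.99289477]]), 't': array([0.00299663, 0.63674546, 1.37347231])}
wrist {'intrinsics': array([[344.22328222,   0.        , 319.37352294],
       [  0.        , 344.22328222, 196.4065049 ],
       [  0.        ,   0.        ,   1.        ]]), 'k1': 0.016180478378213212, 'R': array([[ 0.23783342,  0.97130516, -0.00124789],
       [ 0.94327583, -0.23066337,  0.23879934],
       [ 0.23165919, -0.05797156, -0.97106813]]), 't': array([-0.64927817, -0.0292272 ,  0.38925056])}
```

View pics/scene0.png

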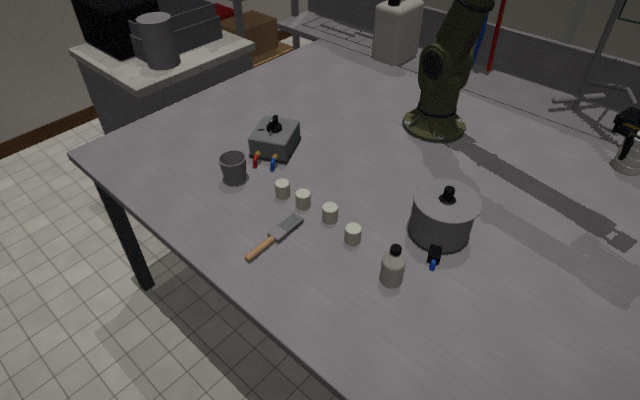

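View pics/top0.png

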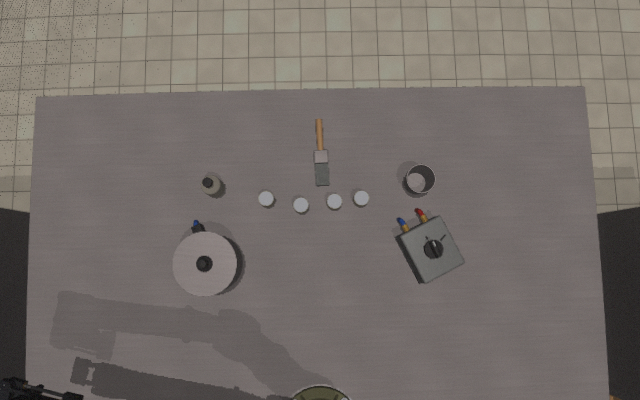

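View pics/wrist0.png

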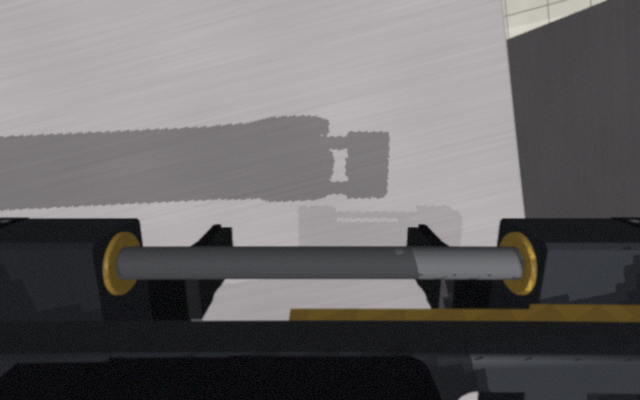

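```bash
cat > h.py <<'E'
import numpy as np, cv2
from bench import ctrl, get_image, camera_info
from scipy.spatial.transform import Rotation as Rn
def px2ray(ci,u,v):
    K=ci['intrinsics'];k=ci['k1']
    xd=np.array([(u-K[0,2])/K[0,0],(v-K[1,2])/K[1,1]]);x=xd.copy()
    for _ in range(20): x=xd/(1+k*(x@x))
    R=np.array(ci['R']);t=np.array(ci['t'])
    return -R.T@t, R.T@np.array([x[0],x[1],1.])
def px2pl(ci,u,v,z):
    o,d=px2ray(ci,u,v); return o+d*(z-o[2])/d[2]
def proj(ci,X):
    K=ci['intrinsics'];c=np.array(ci['R'])@np.array(X)+ci['t'];x=c[:2]/c[2];x=x*(1+ci['k1']*(x@x))
    return np.array([K[0,0]*x[0]+K[0,2],K[1,1]*x[1]+K[1,2]])
def save(n,im,crop=None,s=1):
    im=im[:,:,::-1]
    if crop: a,b,c,d=crop; im=im[b:d,a:c]
    cv2.imwrite(f"pics/{n}.png",cv2.resize(im,None,fx=s,fy=s,interpolation=cv2.INTER_CUBIC))
def blobs(mask,amin=20):
    n,l,s,c=cv2.connectedComponentsWithStats(mask.astype(np.uint8))
    return [(c[i],s[i]) for i in range(1,n) if s[i][4]>=amin]
def down(yaw):  # jaw (tool y) along yaw in world, z down
    y=np.array([np.cos(yaw),np.sin(yaw),0]);z=np.array([0,0,-1.]);x=np.cross(y,z)
    return Rn.from_matrix(np.c_[x,y,z])
def move(pos,yaw=None,st=None):
    "tool-frame shift from measured pose to world TCP pos with jaw yaw (mod pi, nearest)"
    st=st or ctrl.get_state(); R=Rn.from_rotvec(st['tool_rot']); Y=R.as_matrix()[:,1]; cy=np.arctan2(Y[1],Y[0])
    if yaw is None: yaw=cy
    yaw=cy+(yaw-cy+np.pi/2)%np.pi-np.pi/2
    d=R.inv().apply(np.array(pos)-st['position']); r=(R.inv()*down(yaw)).as_rotvec()
    print('shift',np.round(d,4),'rot',np.round(r,4),'curyaw',round(cy,3),'t',round(st['time'],2),'pos',np.round(st['position'],4),'F',np.round(st['ft_force'],1),'g',round(st['grip_width'],3),'q7',round(st['joint_positions'][6],2))
    return d,r
E
python3 - <<'E'
from h import *
im=cv2.imread('pics/top0.png');ci=camera_info('top')
hsv=cv2.cvtColor(im,cv2.COLOR_BGR2HSV)
save('topz',im[:,:,::-1],(160,90,480,310),2.5)
for u,v in [(266,198),(301,205),(334,201),(361,198)]: print('cake~',px2pl(ci,u,v,0.05)[:2], im[v,u])
print('cover',px2pl(ci,205,263.5,.125),'box',px2pl(ci,432,249,.1),'bot',px2pl(ci,208,183,.12),'cup',px2pl(ci,419,178,.085), 'brush',px2pl(ci,322,185,0.01),px2pl(ci,319,120,0.01))
print(px2pl(ci,320,95,0)[:2],px2pl(ci,37,97,0)[:2],px2pl(ci,600,300,0)[:2])
E
```

```text
cake~ [0.64232233 0.13837976] [156 151 153]
cake~ [0.62028359 0.03984633] [157 153 153]
cake~ [ 0.62962529 -0.05361603] [156 153 153]
cake~ [ 0.63651625 -0.13036429] [156 152 152]
cover [0.46235394 0.29465078 0.125     ] box [ 0.48703604 -0.3139485   0.1       ] bot [0.67780429 0.28814478 0.12      ] cup [ 0.68494053 -0.29073427  0.085     ] brush [ 0.68198066 -0.02167445  0.01      ] [ 0.87734645 -0.01743874  0.01      ]
[ 0.95783345 -0.02244644] [0.97612372 0.84581142] [ 0.32313808 -0.83705626]
```

View pics/topz.png

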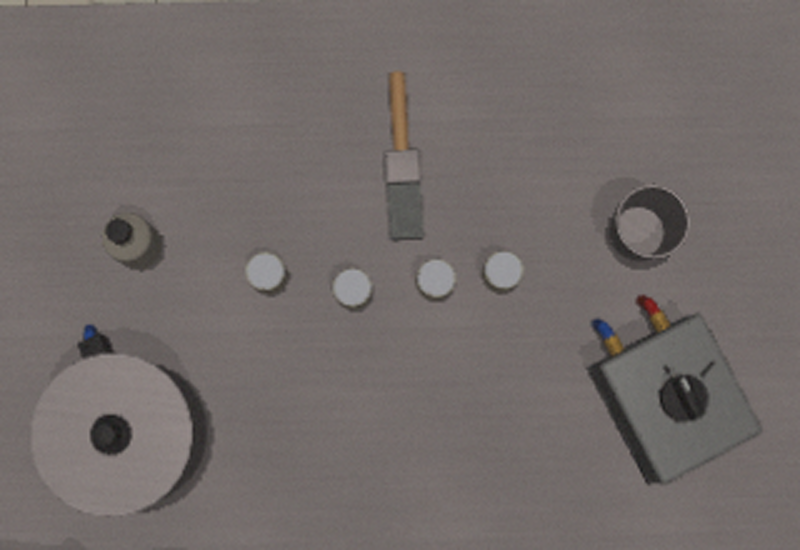

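```bash
python3 - <<'E'
from h import *
im=cv2.imread('pics/top0.png');ci=camera_info('top')
f=im.astype(int);g=f.max(2)
print('table',im[230,300],'cover',im[250,190], im[263,230])
for c,s in blobs((g>140)&(np.arange(400)[:,None]>150)&(np.arange(400)[:,None]<240)&(f[:,:,0]>f[:,:,2]-3),40): print('cake',c,s, px2pl(ci,*c,0.05)[:2])
m=(g<45)
for c,s in blobs(m[225:300,170:470],30):
    c=c+[170,225]; print('dark',c,s,px2pl(ci,*c,0.161)[:2],px2pl(ci,*c,0.122)[:2])
# scene
im=cv2.imread('pics/scene0.png');ci=camera_info('scene');f=im.astype(int);g=f.max(2)
for c,s in blobs((g<30)&(np.arange(400)[:,None]>100)&(np.arange(400)[:,None]<270),20): print('scene dark',c,s,px2pl(ci,*c,0.143)[:2])
save('sz',im[:,:,::-1],(200,90,520,310),2.5)
E
```

```text
table [102 104 112] cover [120 124 132] [130 132 143]
cake [361.14383562 197.43150685] [355 191  13  14 146] [ 0.63812918 -0.13082655]
cake [265.56115108 198.03597122] [259 192  14  13 139] [0.64224675 0.13962148]
cake [334.09090909 200.83216783] [328 194  13  14 143] [ 0.63009727 -0.05388594]
cake [300.44444444 204.46527778] [294 198  14  14 144] [0.62183538 0.04138515]
dark [432.75862069 249.13793103] [257  16  12  17  58] [ 0.48585677 -0.30114757] [ 0.48633755 -0.31065013]
dark [204.55855856 263.16216216] [ 27  31  15  15 111] [0.46345025 0.28799761] [0.46324728 0.29647337]
scene dark [434.38297872 111.54609929] [413 101  44  18 282] [0.14091047 0.06260095]
scene dark [433.25 103.5 ] [429 101   9   7  20] [0.09917978 0.03331734]
scene dark [447.  103.5] [443 101   9   6  20] [0.06897046 0.06690404]
scene dark [626.64345404 127.62534819] [612 107  28  53 718] [-0.17310574  0.54951156]
scene dark [274.09333333 125.37333333] [267 116  15  17 150] [ 0.53844449 -0.2604801 ]
scene dark [123.84648742 231.32957502] [  96  185   52   85 1153] [ 1.0813825  -0.19442041]
scene dark [447.72486772 195.32275132] [439 186  16  18 189] [0.47012745 0.29870679]
scene dark [395.5        249.83333333] [391 244  10  12  96] [0.70738084 0.30491646]
scene dark [434.3989899  253.20707071] [427 245  15  20 198] [0.65864076 0.37386886]
```

View pics/sz.png

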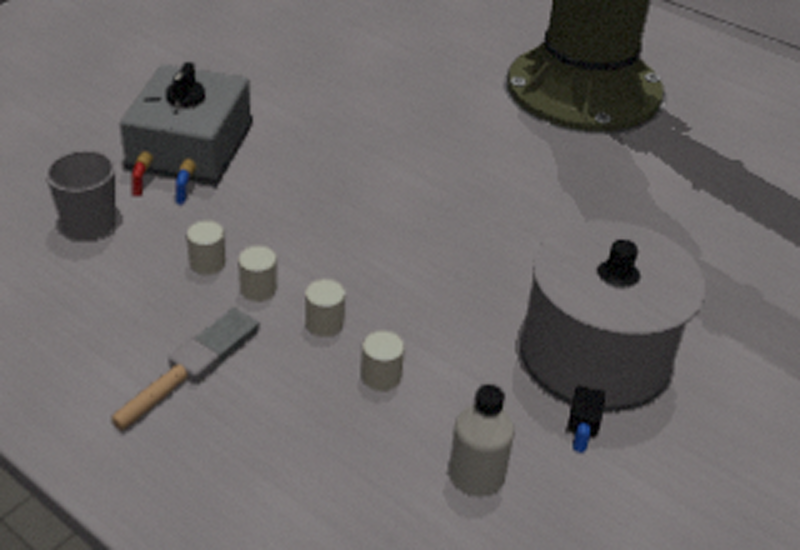

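```bash
python3 - <<'E'
from h import *
move([.463,.291,.26],.6)
E
```

```text
shift [-0.3802 -0.2566 -0.0379] rot [-1.4e-03  6.0e-04  7.3e-01] curyaw 1.33 t 0.15 pos [0.155  0.6308 0.2217] F [ 0.9  0.2 -1.1] g 1.0 q7 -0.06
```

Request:
carry_out([
  {"tz": -0.038},
  {"tx": -0.38, "ty": -0.257, "tz": -0.038, "rz": 0.73, "jaw": 1},
  {"tx": -0.38, "ty": -0.257, "tz": -0.038, "rz": 0.73},
  {"tx": -0.38, "ty": -0.257, "tz": -0.038, "rz": 0.73},
  {"tx": -0.38, "ty": -0.257, "tz": -0.038, "rz": 0.73},
  {"tx": -0.38, "ty": -0.257, "tz": -0.038, "rz": 0.73},
  {"tx": -0.38, "ty": -0.257, "tz": -0.038, "rz": 0.73},
  {"tx": -0.38, "ty": -0.257, "tz": -0.038, "rz": 0.73},
  {"tx": -0.38, "ty": -0.257, "tz": -0.038, "rz": 0.73},
  {"tx": -0.38, "ty": -0.257, "tz": -0.038, "rz": 0.73},
  {"tx": -0.38, "ty": -0.257, "tz": -0.038, "rz": 0.73},
])

```text
invalid input
```

```bash
python3 - <<'E'
from h import *
move([.463,.291,.26],.6)
ci=camera_info('wrist');save('w1',get_image('wrist')); print(proj(ci,[.463,.291,.161]))
E
```

```text
shift [-0.3802 -0.2566 -0.0379] rot [-1.4e-03  6.0e-04  7.3e-01] curyaw 1.33 t 0.15 pos [0.155  0.6308 0.2217] F [ 0.9  0.2 -1.1] g 1.0 q7 -0.06
[ 37.14752675 612.72450548]
```

View pics/w1.png

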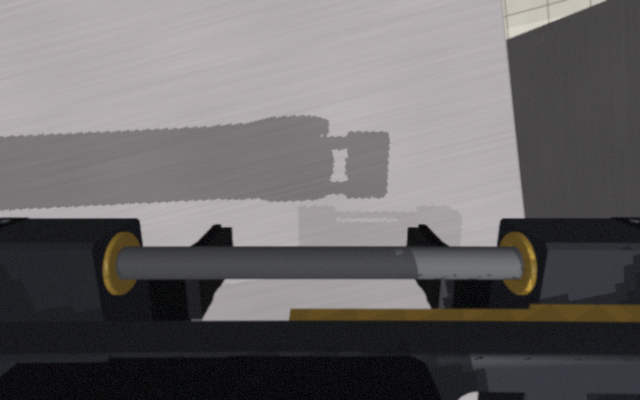

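The move was refused (each row seems to need all fields); the picture is the unchanged start view. I'll send full rows.

Request:
carry_out([
  {"tx": 0, "ty": 0, "tz": -0.038, "rx": 0, "ry": 0, "rz": 0, "jaw": 1},
  {"tx": -0.38, "ty": -0.257, "tz": -0.038, "rx": 0, "ry": 0, "rz": 0.73, "jaw": 1},
  {"tx": -0.38, "ty": -0.257, "tz": -0.038, "rx": 0, "ry": 0, "rz": 0.73, "jaw": 1},
  {"tx": -0.38, "ty": -0.257, "tz": -0.038, "rx": 0, "ry": 0, "rz": 0.73, "jaw": 1},
  {"tx": -0.38, "ty": -0.257, "tz": -0.038, "rx": 0, "ry": 0, "rz": 0.73, "jaw": 1},
  {"tx": -0.38, "ty": -0.257, "tz": -0.038, "rx": 0, "ry": 0, "rz": 0.73, "jaw": 1},
  {"tx": -0.38, "ty": -0.257, "tz": -0.038, "rx": 0, "ry": 0, "rz": 0.73, "jaw": 1},
  {"tx": -0.38, "ty": -0.257, "tz": -0.038, "rx": 0, "ry": 0, "rz": 0.73, "jaw": 1},
  {"tx": -0.38, "ty": -0.257, "tz": -0.038, "rx": 0, "ry": 0, "rz": 0.73, "jaw": 1},
  {"tx": -0.38, "ty": -0.257, "tz": -0.038, "rx": 0, "ry": 0, "rz": 0.73, "jaw": 1},
  {"tx": -0.38, "ty": -0.257, "tz": -0.038, "rx": 0, "ry": 0, "rz": 0.73, "jaw": 1},
])

```text
time: 1.58
position: [0.4615, 0.2927, 0.2604]
tool_rot: [-1.462, -2.779, -0.0]
ft_force: [0.0, 0.3, -0.5]
grip_width: 1.0
```

```bash
python3 - <<'E'
from h import *
move([.463,.291,.26],.6)
ci=camera_info('wrist');save('w2',get_image('wrist')); print(proj(ci,[.463,.291,.161]))
E
```

```text
shift [-0.0022  0.0002  0.0004] rot [-0.0003 -0.001   0.0024] curyaw 0.602 t 1.57 pos [0.4615 0.2927 0.2604] F [ 0.   0.3 -0.5] g 1.0 q7 0.01
[319.86748655 200.00560745]
```

View pics/w2.png

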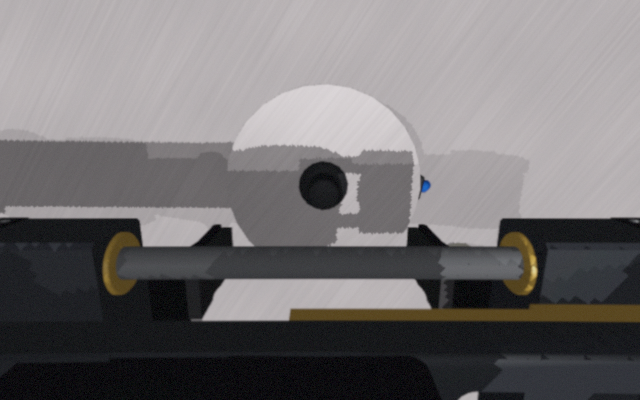

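```bash
python3 - <<'E'
from h import *
im=cv2.imread('pics/w2.png');ci=camera_info('wrist')
print('cam',-np.array(ci['R']).T@ci['t'])
save('w2z',im[:,:,::-1],(220,70,440,270),3)
g=cv2.cvtColor(im,cv2.COLOR_BGR2GRAY);m=(g<70);m[240:]=0
for c,s in blobs(m[:,280:370],100): print(c+[280,0],s)
E
```

```text
cam [0.42458914 0.34635034 0.42303645]
[322.56661139 184.986733  ] [  19  161   48   49 1809]
```

View pics/w2z.png

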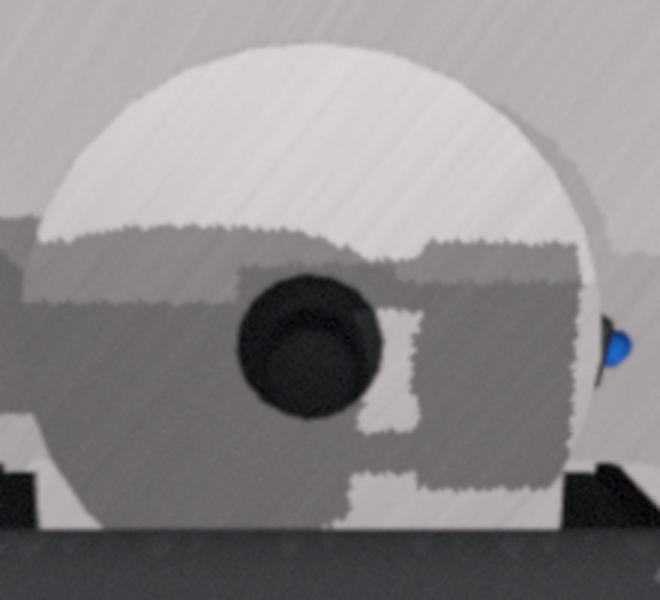

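```bash
python3 - <<'E'
from h import *
ci=camera_info('wrist')
for z in(.125,.128,.131): print(px2pl(ci,322.6,185,z))
print(px2pl(ci,324,190.7,.161))
P=np.array([px2pl(ci,220+a/3,70+b/3,.125)[:2] for a,b in [(40,240),(160,80),(240,52),(320,43),(400,55),(500,108),(560,180),(590,250),(603,330),(22,300)]])
A=np.c_[2*P,np.ones(len(P))];s=np.linalg.lstsq(A,(P**2).sum(1),rcond=None)[0];print('disc',s[:2],np.sqrt(s[2]+s[:2]@s[:2]))
E
```

```text
[0.46232263 0.29633226 0.125     ]
[0.46194281 0.29683574 0.128     ]
[0.46156299 0.29733921 0.131     ]
[0.46125253 0.29926028 0.161     ]
disc [0.46330866 0.29701019] 0.08505333504268374
```

```bash
python3 - <<'E'
from h import *
move([.4625,.297,.137],.6)
E
```

```text
shift [0.0026 0.0033 0.1234] rot [-0.0004 -0.0008  0.0032] curyaw 0.603 t 1.62 pos [0.4614 0.2929 0.2604] F [-0.9 -0.3 -0.2] g 1.003 q7 0.01
```

Request:
carry_out([
  {"tx": 0.003, "ty": 0.003, "tz": 0.04, "rx": 0, "ry": 0, "rz": 0, "jaw": 1},
  {"tx": 0.003, "ty": 0.003, "tz": 0.08, "rx": 0, "ry": 0, "rz": 0, "jaw": 1},
  {"tx": 0.003, "ty": 0.003, "tz": 0.105, "rx": 0, "ry": 0, "rz": 0, "jaw": 1},
  {"tx": 0.003, "ty": 0.003, "tz": 0.118, "rx": 0, "ry": 0, "rz": 0, "jaw": 1},
  {"tx": 0.003, "ty": 0.003, "tz": 0.123, "rx": 0, "ry": 0, "rz": 0, "jaw": 1},
  {"tx": 0.003, "ty": 0.003, "tz": 0.123, "rx": 0, "ry": 0, "rz": 0, "jaw": 1},
], grip_force=30)

```text
time: 2.38
position: [0.4638, 0.2959, 0.1382]
tool_rot: [1.465, 2.779, 0.002]
ft_force: [0.0, -0.5, -0.8]
grip_width: 0.997
```

```bash
python3 - <<'E'
from h import *
move([.4625,.297,.137],.6)
ci=camera_info('wrist');save('w3',get_image('wrist')); 
E
```

```text
shift [ 0.0017 -0.0004  0.0012] rot [ 0.0011 -0.0001  0.0007] curyaw 0.601 t 2.38 pos [0.4638 0.2959 0.1382] F [ 0.  -0.5 -0.8] g 0.997 q7 0.03
```

View pics/w3.png

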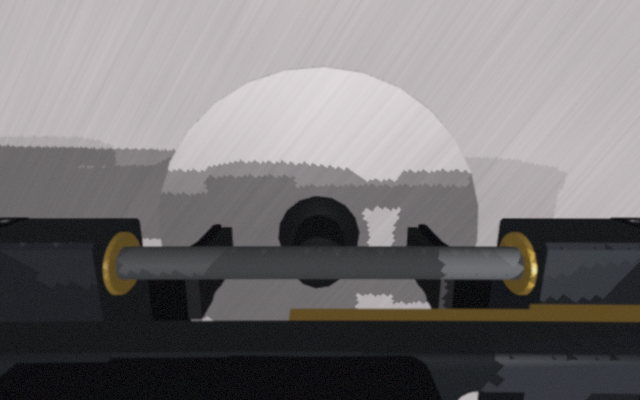

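The knob at (318,235) sits centred between the fingertips; closing.

Request:
carry_out([
  {"tx": 0, "ty": 0, "tz": 0, "rx": 0, "ry": 0, "rz": 0, "jaw": 0},
  {"tx": 0, "ty": 0, "tz": 0, "rx": 0, "ry": 0, "rz": 0, "jaw": 0},
  {"tx": 0, "ty": 0, "tz": 0, "rx": 0, "ry": 0, "rz": 0, "jaw": 0},
  {"tx": 0, "ty": 0, "tz": 0, "rx": 0, "ry": 0, "rz": 0, "jaw": 0},
  {"tx": 0, "ty": 0, "tz": 0, "rx": 0, "ry": 0, "rz": 0, "jaw": 0},
  {"tx": 0, "ty": 0, "tz": 0, "rx": 0, "ry": 0, "rz": 0, "jaw": 0},
  {"tx": 0, "ty": 0, "tz": 0, "rx": 0, "ry": 0, "rz": 0, "jaw": 0},
  {"tx": 0, "ty": 0, "tz": 0, "rx": 0, "ry": 0, "rz": 0, "jaw": 0},
], grip_force=35)

```text
time: 3.42
position: [0.4636, 0.2952, 0.1376]
tool_rot: [1.466, 2.779, 0.0]
ft_force: [-0.7, -0.4, 0.3]
grip_width: 0.294
```

Request:
carry_out([
  {"tx": 0, "ty": 0, "tz": -0.01, "rx": 0, "ry": 0, "rz": 0, "jaw": 0},
  {"tx": 0, "ty": 0, "tz": -0.03, "rx": 0, "ry": 0, "rz": 0, "jaw": 0},
  {"tx": 0, "ty": 0, "tz": -0.06, "rx": 0, "ry": 0, "rz": 0, "jaw": 0},
  {"tx": 0, "ty": 0, "tz": -0.06, "rx": 0, "ry": 0, "rz": 0, "jaw": 0},
  {"tx": 0, "ty": 0, "tz": -0.06, "rx": 0, "ry": 0, "rz": 0, "jaw": 0},
])

```text
time: 4.05
position: [0.463, 0.2949, 0.1965]
tool_rot: [-1.465, -2.778, 0.002]
ft_force: [-0.5, -0.4, -2.8]
grip_width: 0.288
```

```bash
python3 - <<'E'
from h import *
move([.46,.06,.2],.6); move([.46,.06,.024],.6)
ci=camera_info('wrist');save('w4',get_image('wrist')); 
E
```

```text
shift [-0.1921 -0.1351 -0.0033] rot [-0.0015  0.0001  0.0001] curyaw 0.6 t 4.05 pos [0.463  0.2949 0.1965] F [-0.5 -0.4 -2.8] g 0.288 q7 0.02
shift [-0.1921 -0.1348  0.1727] rot [-0.0015  0.0001  0.0001] curyaw 0.6 t 4.05 pos [0.463  0.2949 0.1965] F [-0.5 -0.4 -2.8] g 0.288 q7 0.02
```

View pics/w4.png

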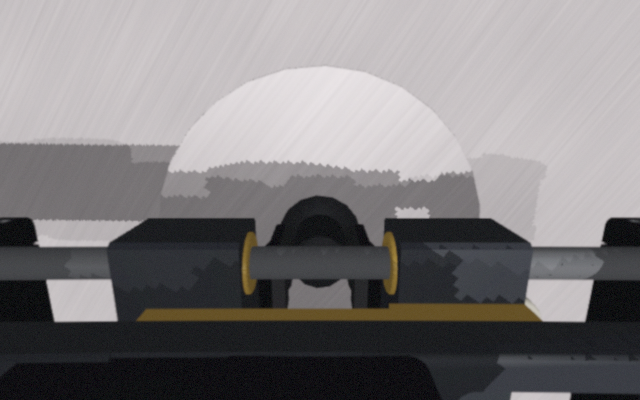

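The cover is held. Carrying it to (0.46, 0.06) and lowering.

Request:
carry_out([
  {"tx": -0.05, "ty": -0.035, "tz": -0.01, "rx": 0, "ry": 0, "rz": 0, "jaw": 0},
  {"tx": -0.1, "ty": -0.07, "tz": -0.01, "rx": 0, "ry": 0, "rz": 0, "jaw": 0},
  {"tx": -0.15, "ty": -0.105, "tz": -0.01, "rx": 0, "ry": 0, "rz": 0, "jaw": 0},
  {"tx": -0.18, "ty": -0.125, "tz": 0.0, "rx": 0, "ry": 0, "rz": 0, "jaw": 0},
  {"tx": -0.192, "ty": -0.135, "tz": 0.03, "rx": 0, "ry": 0, "rz": 0, "jaw": 0},
  {"tx": -0.192, "ty": -0.135, "tz": 0.08, "rx": 0, "ry": 0, "rz": 0, "jaw": 0},
  {"tx": -0.192, "ty": -0.135, "tz": 0.12, "rx": 0, "ry": 0, "rz": 0, "jaw": 0},
  {"tx": -0.192, "ty": -0.135, "tz": 0.145, "rx": 0, "ry": 0, "rz": 0, "jaw": 0},
  {"tx": -0.192, "ty": -0.135, "tz": 0.16, "rx": 0, "ry": 0, "rz": 0, "jaw": 0},
  {"tx": -0.192, "ty": -0.135, "tz": 0.167, "rx": 0, "ry": 0, "rz": 0, "jaw": 0},
  {"tx": -0.192, "ty": -0.135, "tz": 0.167, "rx": 0, "ry": 0, "rz": 0, "jaw": 0},
])

```text
time: 5.48
position: [0.4607, 0.0606, 0.0306]
tool_rot: [1.466, 2.779, -0.0]
ft_force: [0.5, 0.3, -2.0]
grip_width: 0.289
```

Request:
carry_out([
  {"tx": 0, "ty": 0, "tz": 0.002, "rx": 0, "ry": 0, "rz": 0, "jaw": 0},
  {"tx": 0, "ty": 0, "tz": 0.004, "rx": 0, "ry": 0, "rz": 0, "jaw": 0},
  {"tx": 0, "ty": 0, "tz": 0.006, "rx": 0, "ry": 0, "rz": 0, "jaw": 0},
  {"tx": 0, "ty": 0, "tz": 0.006, "rx": 0, "ry": 0, "rz": 0, "jaw": 0},
])

```text
time: 5.98
position: [0.4605, 0.0605, 0.0245]
tool_rot: [-1.466, -2.779, -0.0]
ft_force: [-0.5, 0.1, -2.5]
grip_width: 0.287
```

Request:
carry_out([
  {"tx": 0, "ty": 0, "tz": 0.001, "rx": 0, "ry": 0, "rz": 0, "jaw": 0},
  {"tx": 0, "ty": 0, "tz": 0.002, "rx": 0, "ry": 0, "rz": 0, "jaw": 0},
  {"tx": 0, "ty": 0, "tz": 0.003, "rx": 0, "ry": 0, "rz": 0, "jaw": 0},
])

```text
time: 6.35
position: [0.4606, 0.0606, 0.0224]
tool_rot: [-1.465, -2.778, -0.0]
ft_force: [-5.2, -1.3, 13.9]
grip_width: 0.295
```

Request:
carry_out([
  {"tx": 0, "ty": 0, "tz": -0.001, "rx": 0, "ry": 0, "rz": 0, "jaw": 0},
  {"tx": 0, "ty": 0, "tz": -0.001, "rx": 0, "ry": 0, "rz": 0, "jaw": 1},
  {"tx": 0, "ty": 0, "tz": -0.001, "rx": 0, "ry": 0, "rz": 0, "jaw": 1},
  {"tx": 0, "ty": 0, "tz": -0.001, "rx": 0, "ry": 0, "rz": 0, "jaw": 1},
  {"tx": 0, "ty": 0, "tz": -0.002, "rx": 0, "ry": 0, "rz": 0, "jaw": 1},
  {"tx": 0, "ty": 0, "tz": -0.03, "rx": 0, "ry": 0, "rz": 0, "jaw": 1},
  {"tx": 0, "ty": 0, "tz": -0.09, "rx": 0, "ry": 0, "rz": 0, "jaw": 1},
  {"tx": 0, "ty": 0, "tz": -0.13, "rx": 0, "ry": 0, "rz": 0, "jaw": 1},
  {"tx": 0, "ty": 0, "tz": -0.13, "rx": 0, "ry": 0, "rz": 0, "jaw": 1},
])

```text
time: 7.48
position: [0.4631, 0.0612, 0.155]
tool_rot: [1.463, 2.775, 0.009]
ft_force: [0.3, 0.3, -0.3]
grip_width: 0.985
```

```bash
python3 - <<'E'
from h import *
move([.64,.14,.15],.2)
save('t5',get_image('top'),(160,90,480,310),2.5); im=get_image('top')[:,:,::-1]
cv2.imwrite('pics/t5f.png',im);ci=camera_info('top')
f=im.astype(int);g=f.max(2);r=np.arange(400)[:,None]
for c,s in blobs((g>140)&(r>150)&(r<240)&(f[:,:,0]>f[:,:,2]-3),40): print('cake',c,s, px2pl(ci,*c,0.05)[:2])
E
```

```text
shift [-0.0348  0.1905  0.0065] rot [ 7.500e-03 -1.000e-04  4.001e-01] curyaw 0.6 t 7.47 pos [0.4631 0.0612 0.155 ] F [ 0.3  0.3 -0.3] g 0.985 q7 0.39
cake [361.08275862 197.48275862] [355 191  13  14 145] [ 0.63798669 -0.1306483 ]
cake [265.72727273 197.52727273] [259 192  13  13 110] [0.64368531 0.13913682]
cake [334.09027778 200.78472222] [328 194  13  14 144] [ 0.63023231 -0.05388776]
cake [300.40689655 204.4137931 ] [294 198  14  14 145] [0.62198384 0.04148834]
```

View pics/t5.png

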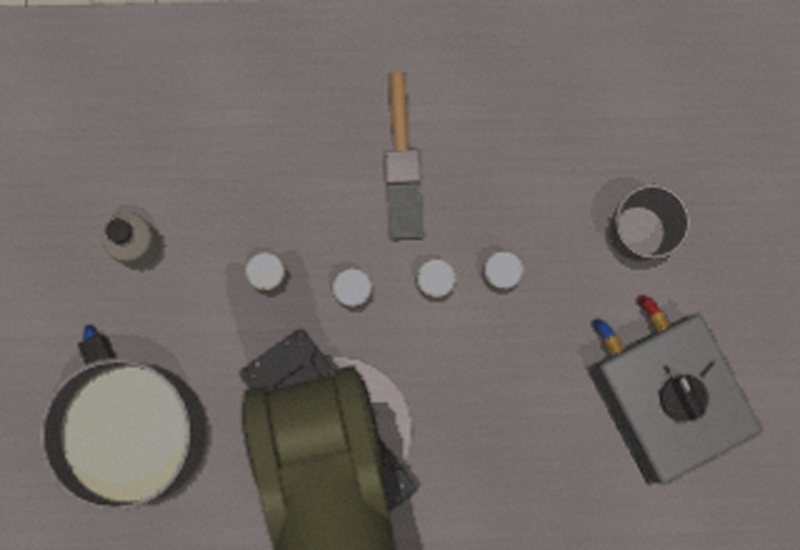

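```bash
python3 - <<'E'
from h import *
im=cv2.imread('pics/t5f.png');ci=camera_info('top')
f=im.astype(int)
# product: yellowish: r>b+10 bright
m=((f[:,:,2]-f[:,:,0]>10)&(f[:,:,2]>110)).astype(np.uint8);m[:, :170]=0;m[:,250:]=0;m[:225]=0;m[300:]=0
cs,_=cv2.findContours(m,cv2.RETR_EXTERNAL,cv2.CHAIN_APPROX_NONE);c=max(cs,key=cv2.contourArea)[:,0];print('prod bbox',c.min(0),c.max(0),len(c))
def circ(P):
    A=np.c_[2*P,np.ones(len(P))];s=np.linalg.lstsq(A,(P**2).sum(1),rcond=None)[0];return s[:2],np.sqrt(s[2]+s[:2]@s[:2])
left=c[c[:,0]<205]
for h in (.03,.04,.05,.06):
    P=np.array([px2pl(ci,u,v,h)[:2] for u,v in left]);print(h,circ(P), P[:,1].max())
# rim: points from zoomed view
pts=[(43,432),(209,432),(126,360),(126,506)]
P=np.array([px2pl(ci,160+a/2.5,90+b/2.5,.12)[:2] for a,b in pts]);print('rim',circ(P),P)
save('can',im[:,:,::-1],(165,220,255,310),6.5)
move([.64,.14,.15],.2)
E
```

```text
prod bbox [186 236] [235 290] 250
0.03 (array([0.46179108, 0.29542537]), np.float64(0.07518612465226307)) 0.36937711138867024
0.04 (array([0.46185006, 0.29340144]), np.float64(0.07465251893092849)) 0.3668283327233395
0.05 (array([0.46190904, 0.29137751]), np.float64(0.07411891320959675)) 0.36427955405800877
0.06 (array([0.46196802, 0.28935357]), np.float64(0.07358530748826832)) 0.361730775392678
rim (array([0.46329583, 0.28159292]), np.float64(0.08285669662122452)) [[0.46553379 0.36992823]
 [0.46215154 0.19321991]
 [0.54019524 0.28133388]
 [0.38630164 0.28153856]]
shift [-0.0359  0.193   0.0015] rot [ 3.000e-04 -4.000e-04  4.002e-01] curyaw 0.6 t 7.58 pos [0.4604 0.0606 0.1514] F [-0.5 -0.5 -0.9] g 0.997 q7 0.39
```

View pics/can.png

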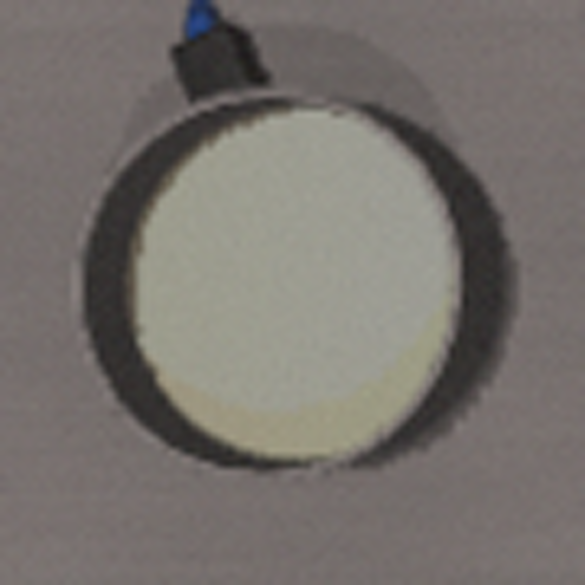

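```bash
python3 - <<'E'
from h import *
move([.643,.139,.14],-.2)
E
```

```text
shift [-0.0385  0.195   0.0115] rot [ 2.000e-04 -5.000e-04  8.002e-01] curyaw 0.6 t 7.58 pos [0.4604 0.0606 0.1514] F [-0.5 -0.5 -0.9] g 0.997 q7 0.39
```

Request:
carry_out([
  {"tx": -0.038, "ty": 0.195, "tz": 0.011, "rx": 0, "ry": 0, "rz": 0.8, "jaw": 0.85},
  {"tx": -0.038, "ty": 0.195, "tz": 0.011, "rx": 0, "ry": 0, "rz": 0.8, "jaw": 0.85},
  {"tx": -0.038, "ty": 0.195, "tz": 0.011, "rx": 0, "ry": 0, "rz": 0.8, "jaw": 0.85},
  {"tx": -0.038, "ty": 0.195, "tz": 0.011, "rx": 0, "ry": 0, "rz": 0.8, "jaw": 0.85},
  {"tx": -0.038, "ty": 0.195, "tz": 0.011, "rx": 0, "ry": 0, "rz": 0.8, "jaw": 0.85},
  {"tx": -0.038, "ty": 0.195, "tz": 0.011, "rx": 0, "ry": 0, "rz": 0.8, "jaw": 0.85},
  {"tx": -0.038, "ty": 0.195, "tz": 0.011, "rx": 0, "ry": 0, "rz": 0.8, "jaw": 0.85},
])

```text
time: 8.45
position: [0.6422, 0.1389, 0.1394]
tool_rot: [-2.431, -1.989, 0.003]
ft_force: [-0.2, -0.5, -0.2]
grip_width: 0.846
```

```bash
python3 - <<'E'
from h import *
move([.643,.139,.024],-.2)
ci=camera_info('wrist');save('w6',get_image('wrist')); print(proj(ci,[.643,.139,.05]))
E
```

```text
shift [0.0003 0.0009 0.1154] rot [-0.0016  0.0009  0.0005] curyaw -0.199 t 8.45 pos [0.6422 0.1389 0.1394] F [-0.2 -0.5 -0.2] g 0.846 q7 -0.27
[320.81890654 199.76862819]
```

View pics/w6.png

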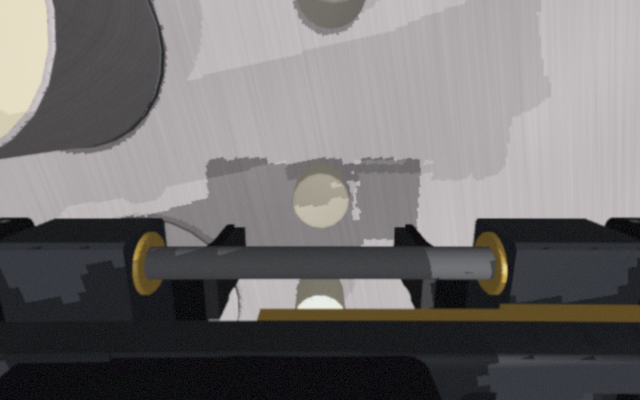

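Cake top at (321,200), exactly as projected. Descending and gripping.

Request:
carry_out([
  {"tx": 0, "ty": 0.001, "tz": 0.05, "rx": 0, "ry": 0, "rz": 0, "jaw": 0.85},
  {"tx": 0, "ty": 0.001, "tz": 0.09, "rx": 0, "ry": 0, "rz": 0, "jaw": 0.85},
  {"tx": 0, "ty": 0.001, "tz": 0.108, "rx": 0, "ry": 0, "rz": 0, "jaw": 0.85},
  {"tx": 0, "ty": 0.001, "tz": 0.115, "rx": 0, "ry": 0, "rz": 0, "jaw": 0.85},
  {"tx": 0, "ty": 0.001, "tz": 0.115, "rx": 0, "ry": 0, "rz": 0, "jaw": 0.4},
  {"tx": 0, "ty": 0.001, "tz": 0.115, "rx": 0, "ry": 0, "rz": 0, "jaw": 0},
  {"tx": 0, "ty": 0.001, "tz": 0.115, "rx": 0, "ry": 0, "rz": 0, "jaw": 0},
  {"tx": 0, "ty": 0.001, "tz": 0.115, "rx": 0, "ry": 0, "rz": 0, "jaw": 0},
  {"tx": 0, "ty": 0.001, "tz": 0.115, "rx": 0, "ry": 0, "rz": 0, "jaw": 0},
  {"tx": 0, "ty": 0.001, "tz": 0.115, "rx": 0, "ry": 0, "rz": 0, "jaw": 0},
], grip_force=25)

```text
time: 9.75
position: [0.6442, 0.1393, 0.0263]
tool_rot: [-2.432, -1.989, -0.001]
ft_force: [-0.9, 0.1, 5.3]
grip_width: 0.495
```

```bash
python3 - <<'E'
from h import *
c=np.array([.4625,.295])
for ph in (1.36,-1.78,-.21,2.93): print(ph, c+.042*np.array([np.cos(ph),np.sin(ph)]))
move([*(c+.042*np.array([np.cos(-1.78),np.sin(-1.78)])),.20],-.21)
E
```

```text
1.36 [0.47128802 0.33607031]
-1.78 [0.4537774  0.25391574]
-0.21 [0.5035773  0.28624468]
2.93 [0.4214367  0.30382073]
shift [ 0.0746 -0.2093 -0.1737] rot [ 0.0003 -0.0007  0.0101] curyaw -0.2 t 9.75 pos [0.6442 0.1393 0.0263] F [-0.9  0.1  5.3] g 0.495 q7 -0.22
```

```bash
python3 - <<'E'
from h import *
move([.4713,.336,.20],-.21)
E
```

```text
shift [ 0.1586 -0.2084 -0.1736] rot [ 0.0003 -0.0007  0.0101] curyaw -0.2 t 9.75 pos [0.6442 0.1393 0.0263] F [-0.9  0.1  5.3] g 0.495 q7 -0.22
```

Request:
carry_out([
  {"tx": 0, "ty": 0, "tz": -0.03, "rx": 0, "ry": 0, "rz": 0, "jaw": 0},
  {"tx": 0, "ty": 0, "tz": -0.08, "rx": 0, "ry": 0, "rz": 0, "jaw": 0},
  {"tx": 0, "ty": 0, "tz": -0.13, "rx": 0, "ry": 0, "rz": 0, "jaw": 0},
  {"tx": 0.03, "ty": -0.04, "tz": -0.176, "rx": 0, "ry": 0, "rz": 0, "jaw": 0},
  {"tx": 0.06, "ty": -0.08, "tz": -0.176, "rx": 0, "ry": 0, "rz": 0.01, "jaw": 0},
  {"tx": 0.095, "ty": -0.125, "tz": -0.176, "rx": 0, "ry": 0, "rz": 0.01, "jaw": 0},
  {"tx": 0.13, "ty": -0.17, "tz": -0.176, "rx": 0, "ry": 0, "rz": 0.01, "jaw": 0},
  {"tx": 0.15, "ty": -0.197, "tz": -0.176, "rx": 0, "ry": 0, "rz": 0.01, "jaw": 0},
  {"tx": 0.159, "ty": -0.208, "tz": -0.176, "rx": 0, "ry": 0, "rz": 0.01, "jaw": 0},
  {"tx": 0.159, "ty": -0.208, "tz": -0.176, "rx": 0, "ry": 0, "rz": 0.01, "jaw": 0},
  {"tx": 0.159, "ty": -0.208, "tz": -0.176, "rx": 0, "ry": 0, "rz": 0.01, "jaw": 0},
])

```text
time: 11.12
position: [0.4734, 0.3341, 0.2015]
tool_rot: [2.444, 1.971, 0.0]
ft_force: [1.3, -0.2, -1.3]
grip_width: 0.499
```

```bash
python3 - <<'E'
from h import *
move([.4713,.336,.10],-.21)
ci=camera_info('wrist');save('w7',get_image('wrist')); print(proj(ci,[.4625,.295,.12]),proj(ci,[.4713,.336,.17]))
E
```

```text
shift [ 0.0015 -0.0026  0.1015] rot [ 0.0012  0.0009 -0.0033] curyaw -0.213 t 11.12 pos [0.4734 0.3341 0.2015] F [ 1.3 -0.2 -1.3] g 0.499 q7 -0.79
[316.41223039 254.15155232] [315.48719249 222.21305168]
```

View pics/w7.png

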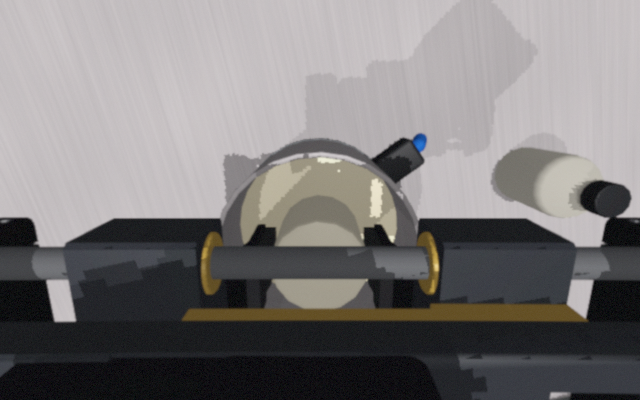

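```bash
python3 - <<'E'
from h import *
ci=camera_info('wrist');im=cv2.imread('pics/w7.png')
for a in np.linspace(0,2*np.pi,60):
    for R,z,col in((.08,.12,(0,0,255)),(.076,.12,(0,255,0))):
        u,v=proj(ci,[.4625+R*np.cos(a),.295+R*np.sin(a),z]); cv2.circle(im,(int(round(u)),int(round(v))),0,col,-1)
save('w7o',im[:,:,::-1],(210,120,430,320),3.5)
E
```

```text
(no output)
```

View pics/w7o.png

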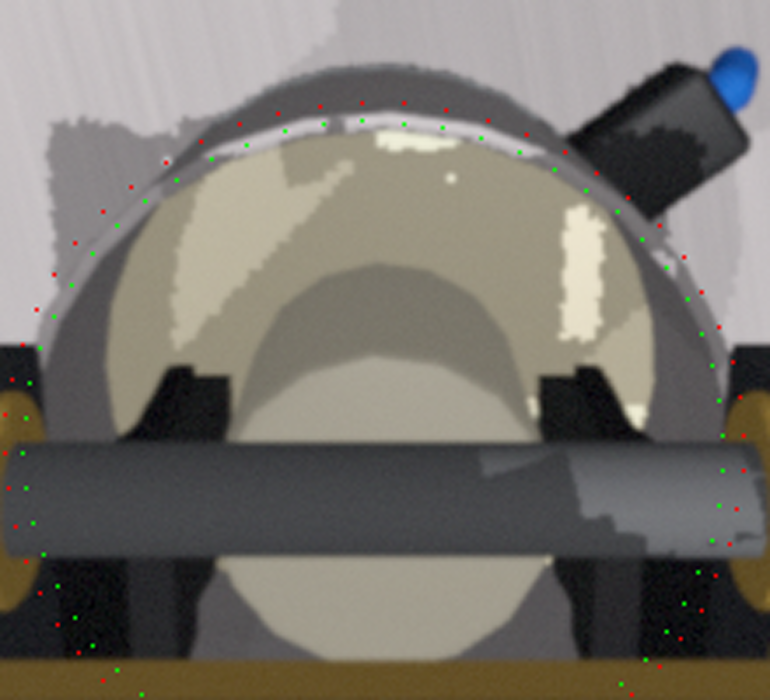

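```bash
python3 - <<'E'
from h import *
ci=camera_info('wrist')
L=[(112,300),(107,360),(112,410),(140,230)];R=[(645,300),(652,350),(652,400),(620,230)]
def circ(P):
    A=np.c_[2*P,np.ones(len(P))];s=np.linalg.lstsq(A,(P**2).sum(1),rcond=None)[0];return s[:2],np.sqrt(s[2]+s[:2]@s[:2])
for h in (.03,.035,.04,.045,.05,.06):
    P=np.array([px2pl(ci,210+a/3.5,120+b/3.5,h)[:2] for a,b in L+R]); print(h,circ(P))
move([.4713,.335,.10],-.21)
E
```

```text
0.03 (array([0.46214178, 0.28695127]), np.float64(0.07968495734187199))
0.035 (array([0.46251381, 0.28860954]), np.float64(0.07849240500464864))
0.04 (array([0.46288583, 0.29026781]), np.float64(0.0772998526674242))
0.045 (array([0.46325785, 0.29192608]), np.float64(0.07610730033020008))
0.05 (array([0.46362988, 0.29358435]), np.float64(0.07491474799297812))
0.06 (array([0.46437392, 0.29690089]), np.float64(0.07252964331852779))
shift [ 0.0005 -0.0023  0.1015] rot [ 0.001   0.0007 -0.0036] curyaw -0.214 t 11.18 pos [0.4734 0.3341 0.2015] F [-0.9 -0.5 -1.3] g 0.499 q7 -0.79
```

Request:
carry_out([
  {"tx": 0, "ty": -0.002, "tz": 0.03, "rx": 0, "ry": 0, "rz": 0, "jaw": 0},
  {"tx": 0, "ty": -0.002, "tz": 0.06, "rx": 0, "ry": 0, "rz": 0, "jaw": 0},
  {"tx": 0, "ty": -0.002, "tz": 0.09, "rx": 0, "ry": 0, "rz": 0, "jaw": 0},
  {"tx": 0, "ty": -0.002, "tz": 0.105, "rx": 0, "ry": 0, "rz": 0, "jaw": 0},
  {"tx": 0, "ty": -0.002, "tz": 0.109, "rx": 0, "ry": 0, "rz": 0, "jaw": 0},
  {"tx": 0, "ty": -0.002, "tz": 0.111, "rx": 0, "ry": 0, "rz": 0, "jaw": 0},
  {"tx": 0, "ty": -0.002, "tz": 0.111, "rx": 0, "ry": 0, "rz": 0, "jaw": 0},
])

```text
time: 12.05
position: [0.4704, 0.337, 0.0915]
tool_rot: [-2.442, -1.976, -0.003]
ft_force: [-0.2, 0.1, -1.6]
grip_width: 0.496
```

Request:
carry_out([
  {"tx": 0, "ty": 0, "tz": 0.002, "rx": 0, "ry": 0, "rz": 0, "jaw": 0},
  {"tx": 0, "ty": 0, "tz": 0.003, "rx": 0, "ry": 0, "rz": 0, "jaw": 0},
  {"tx": 0, "ty": 0, "tz": 0.003, "rx": 0, "ry": 0, "rz": 0, "jaw": 0},
])

```text
time: 12.42
position: [0.4697, 0.3367, 0.0876]
tool_rot: [-2.442, -1.977, -0.0]
ft_force: [0.4, -0.3, -1.8]
grip_width: 0.502
```

Request:
carry_out([
  {"tx": 0, "ty": 0, "tz": 0.0015, "rx": 0, "ry": 0, "rz": 0, "jaw": 0},
  {"tx": 0, "ty": 0, "tz": 0.003, "rx": 0, "ry": 0, "rz": 0, "jaw": 0},
])

```text
time: 12.68
position: [0.4697, 0.3367, 0.0845]
tool_rot: [-2.442, -1.976, -0.0]
ft_force: [-0.2, 0.7, -1.6]
grip_width: 0.499
```

Request:
carry_out([
  {"tx": 0, "ty": 0, "tz": 0.0015, "rx": 0, "ry": 0, "rz": 0, "jaw": 0},
  {"tx": 0, "ty": 0, "tz": 0.003, "rx": 0, "ry": 0, "rz": 0, "jaw": 0},
])

```text
time: 12.92
position: [0.4697, 0.3367, 0.0815]
tool_rot: [2.442, 1.976, 0.0]
ft_force: [-0.3, -0.2, -1.0]
grip_width: 0.5
```

Request:
carry_out([
  {"tx": 0, "ty": 0, "tz": 0.0015, "rx": 0, "ry": 0, "rz": 0, "jaw": 0},
  {"tx": 0, "ty": 0, "tz": 0.002, "rx": 0, "ry": 0, "rz": 0, "jaw": 0},
])

```text
time: 13.18
position: [0.4697, 0.3366, 0.0794]
tool_rot: [2.442, 1.976, -0.0]
ft_force: [-0.5, -0.6, -1.4]
grip_width: 0.495
```

Request:
carry_out([
  {"tx": 0, "ty": 0, "tz": 0.001, "rx": 0, "ry": 0, "rz": 0, "jaw": 0},
  {"tx": 0, "ty": 0, "tz": 0.002, "rx": 0, "ry": 0, "rz": 0, "jaw": 0},
])

```text
time: 13.42
position: [0.4698, 0.3367, 0.0776]
tool_rot: [-2.442, -1.976, -0.0]
ft_force: [0.1, 0.5, -1.4]
grip_width: 0.497
```

Request:
carry_out([
  {"tx": 0, "ty": 0, "tz": 0.001, "rx": 0, "ry": 0, "rz": 0, "jaw": 0},
  {"tx": 0, "ty": 0, "tz": 0.002, "rx": 0, "ry": 0, "rz": 0, "jaw": 0},
])

```text
time: 13.68
position: [0.4697, 0.3367, 0.0755]
tool_rot: [-2.442, -1.976, -0.0]
ft_force: [-0.3, -0.6, -1.5]
grip_width: 0.496
```

Request:
carry_out([
  {"tx": 0, "ty": 0, "tz": 0.001, "rx": 0, "ry": 0, "rz": 0, "jaw": 0},
  {"tx": 0, "ty": 0, "tz": 0.002, "rx": 0, "ry": 0, "rz": 0, "jaw": 0},
])

```text
time: 13.92
position: [0.4697, 0.3366, 0.0738]
tool_rot: [-2.442, -1.976, 0.0]
ft_force: [-1.9, -1.0, 4.9]
grip_width: 0.494
```

Request:
carry_out([
  {"tx": 0, "ty": 0, "tz": 0.001, "rx": 0, "ry": 0, "rz": 0, "jaw": 0},
  {"tx": 0, "ty": 0, "tz": 0.002, "rx": 0, "ry": 0, "rz": 0, "jaw": 0},
])

```text
time: 14.18
position: [0.4698, 0.3367, 0.0737]
tool_rot: [-2.441, -1.976, 0.0]
ft_force: [-5.8, -3.8, 16.2]
grip_width: 0.496
```

Contact felt (16 N at TCP 0.0737, so product ≈47 mm). Easing off, releasing, rising.

Request:
carry_out([
  {"tx": 0, "ty": 0, "tz": -0.002, "rx": 0, "ry": 0, "rz": 0, "jaw": 0},
  {"tx": 0, "ty": 0, "tz": -0.002, "rx": 0, "ry": 0, "rz": 0, "jaw": 0.67},
  {"tx": 0, "ty": 0, "tz": -0.002, "rx": 0, "ry": 0, "rz": 0, "jaw": 0.67},
  {"tx": 0, "ty": 0, "tz": -0.002, "rx": 0, "ry": 0, "rz": 0, "jaw": 0.67},
  {"tx": 0, "ty": 0, "tz": -0.005, "rx": 0, "ry": 0, "rz": 0, "jaw": 0.67},
  {"tx": 0, "ty": 0, "tz": -0.02, "rx": 0, "ry": 0, "rz": 0, "jaw": 0.67},
  {"tx": 0, "ty": 0, "tz": -0.06, "rx": 0, "ry": 0, "rz": 0, "jaw": 0.67},
  {"tx": 0, "ty": 0, "tz": -0.12, "rx": 0, "ry": 0, "rz": 0, "jaw": 0.85},
  {"tx": 0, "ty": 0, "tz": -0.12, "rx": 0, "ry": 0, "rz": 0, "jaw": 0.85},
])

```text
time: 15.3
position: [0.473, 0.3386, 0.1983]
tool_rot: [-2.442, -1.975, -0.018]
ft_force: [-0.2, 0.3, -0.3]
grip_width: 0.805
```

```bash
python3 - <<'E'
from h import *
save('w8',get_image('wrist'))
im=get_image('top')[:,:,::-1];ci=camera_info('top');cv2.imwrite('pics/t8.png',im)
f=im.astype(int);g=f.max(2);r=np.arange(400)[:,None]
for c,s in blobs((g>140)&(r>150)&(r<240)&(f[:,:,0]>f[:,:,2]-3),40): print('cake',c,s, px2pl(ci,*c,0.05)[:2])
move([.622,.0414,.14],-.2)
E
```

```text
cake [361.13286713 197.46853147] [355 191  13  14 143] [ 0.63802422 -0.1307919 ]
cake [333.9527027  200.72972973] [327 194  14  14 148] [ 0.63039724 -0.05350281]
cake [300.48275862 204.54482759] [294 198  14  14 145] [0.62160722 0.04128128]
shift [-0.2575  0.21    0.0527] rot [ 0.0012 -0.0024 -0.0101] curyaw -0.21 t 15.4 pos [0.4702 0.337  0.1931] F [ 0.9  0.1 -1. ] g 0.834 q7 -0.79
```

View pics/w8.png

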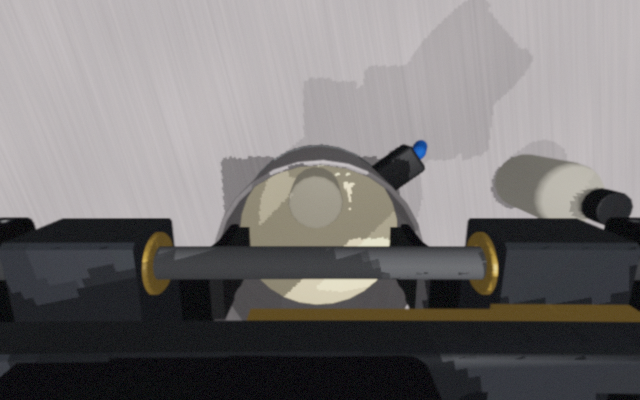

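View pics/t8.png

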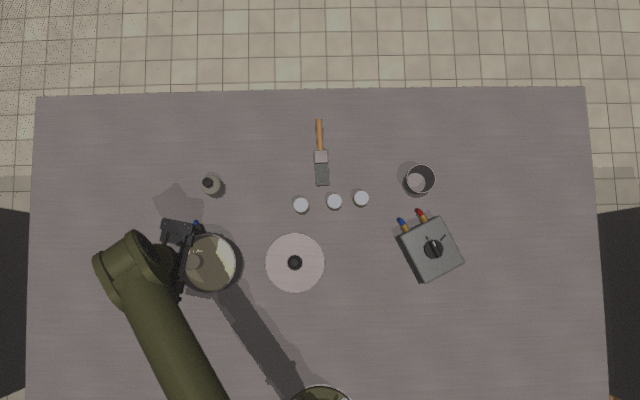

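Request:
carry_out([
  {"tx": -0.045, "ty": 0.036, "tz": 0, "rx": 0, "ry": 0, "rz": 0, "jaw": 0.85},
  {"tx": -0.09, "ty": 0.073, "tz": 0, "rx": 0, "ry": 0, "rz": 0, "jaw": 0.85},
  {"tx": -0.135, "ty": 0.11, "tz": 0, "rx": 0, "ry": 0, "rz": 0, "jaw": 0.85},
  {"tx": -0.18, "ty": 0.147, "tz": 0.02, "rx": 0, "ry": 0, "rz": -0.01, "jaw": 0.85},
  {"tx": -0.225, "ty": 0.184, "tz": 0.05, "rx": 0, "ry": 0, "rz": -0.01, "jaw": 0.85},
  {"tx": -0.25, "ty": 0.204, "tz": 0.07, "rx": 0, "ry": 0, "rz": -0.01, "jaw": 0.85},
  {"tx": -0.257, "ty": 0.21, "tz": 0.09, "rx": 0, "ry": 0, "rz": -0.01, "jaw": 0.85},
  {"tx": -0.257, "ty": 0.21, "tz": 0.1, "rx": 0, "ry": 0, "rz": -0.01, "jaw": 0.85},
  {"tx": -0.257, "ty": 0.21, "tz": 0.1, "rx": 0, "ry": 0, "rz": -0.01, "jaw": 0.85},
])

```text
time: 16.52
position: [0.6204, 0.0441, 0.0905]
tool_rot: [-2.427, -1.991, 0.002]
ft_force: [0.6, -0.5, 0.2]
grip_width: 0.851
```

```bash
python3 - <<'E'
from h import *
move([.622,.0414,.025],-.2)
ci=camera_info('wrist');save('w9',get_image('wrist')); print(proj(ci,[.622,.0414,.05]))
E
```

```text
shift [-0.0023  0.0023  0.0655] rot [-0.0025 -0.0005  0.0029] curyaw -0.197 t 16.52 pos [0.6204 0.0441 0.0905] F [ 0.6 -0.5  0.2] g 0.851 q7 -0.1
[323.20325186 223.48336794]
```

View pics/w9.png

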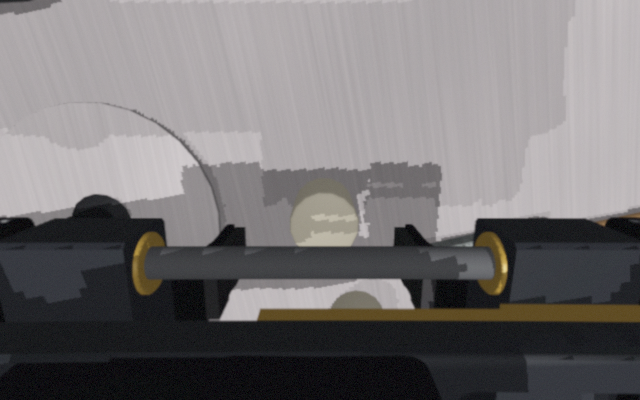

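Cake at (324,223), as projected. Descend, let it settle, grip.

Request:
carry_out([
  {"tx": -0.002, "ty": 0.002, "tz": 0.03, "rx": 0, "ry": 0, "rz": 0, "jaw": 0.85},
  {"tx": -0.002, "ty": 0.002, "tz": 0.055, "rx": 0, "ry": 0, "rz": 0, "jaw": 0.85},
  {"tx": -0.002, "ty": 0.002, "tz": 0.065, "rx": 0, "ry": 0, "rz": 0, "jaw": 0.85},
  {"tx": -0.002, "ty": 0.002, "tz": 0.065, "rx": 0, "ry": 0, "rz": 0, "jaw": 0.85},
  {"tx": -0.002, "ty": 0.002, "tz": 0.065, "rx": 0, "ry": 0, "rz": 0, "jaw": 0.85},
  {"tx": -0.002, "ty": 0.002, "tz": 0.065, "rx": 0, "ry": 0, "rz": 0, "jaw": 0},
  {"tx": -0.002, "ty": 0.002, "tz": 0.065, "rx": 0, "ry": 0, "rz": 0, "jaw": 0},
  {"tx": -0.002, "ty": 0.002, "tz": 0.065, "rx": 0, "ry": 0, "rz": 0, "jaw": 0},
  {"tx": -0.002, "ty": 0.002, "tz": 0.065, "rx": 0, "ry": 0, "rz": 0, "jaw": 0},
  {"tx": -0.002, "ty": 0.002, "tz": 0.065, "rx": 0, "ry": 0, "rz": 0, "jaw": 0},
  {"tx": -0.002, "ty": 0.002, "tz": 0.065, "rx": 0, "ry": 0, "rz": 0, "jaw": 0},
], grip_force=25)

```text
time: 17.95
position: [0.623, 0.0392, 0.0266]
tool_rot: [-2.432, -1.989, 0.0]
ft_force: [-0.8, 0.2, 1.4]
grip_width: 0.496
```

```bash
python3 - <<'E'
from h import *
move([.4538,.253,.19],-.21)
E
```

```text
shift [ 0.1759 -0.2084 -0.1633] rot [-0.0002 -0.0001  0.0101] curyaw -0.2 t 17.95 pos [0.623  0.0392 0.0266] F [-0.8  0.2  1.4] g 0.496 q7 -0.05
```

Request:
carry_out([
  {"tx": 0, "ty": 0, "tz": -0.04, "rx": 0, "ry": 0, "rz": 0, "jaw": 0},
  {"tx": 0, "ty": 0, "tz": -0.09, "rx": 0, "ry": 0, "rz": 0, "jaw": 0},
  {"tx": 0.01, "ty": -0.012, "tz": -0.14, "rx": 0, "ry": 0, "rz": 0, "jaw": 0},
  {"tx": 0.04, "ty": -0.047, "tz": -0.164, "rx": 0, "ry": 0, "rz": 0.01, "jaw": 0},
  {"tx": 0.075, "ty": -0.089, "tz": -0.164, "rx": 0, "ry": 0, "rz": 0.01, "jaw": 0},
  {"tx": 0.11, "ty": -0.13, "tz": -0.164, "rx": 0, "ry": 0, "rz": 0.01, "jaw": 0},
  {"tx": 0.145, "ty": -0.172, "tz": -0.164, "rx": 0, "ry": 0, "rz": 0.01, "jaw": 0},
  {"tx": 0.168, "ty": -0.199, "tz": -0.164, "rx": 0, "ry": 0, "rz": 0.01, "jaw": 0},
  {"tx": 0.176, "ty": -0.208, "tz": -0.164, "rx": 0, "ry": 0, "rz": 0.01, "jaw": 0},
  {"tx": 0.176, "ty": -0.208, "tz": -0.164, "rx": 0, "ry": 0, "rz": 0.01, "jaw": 0},
  {"tx": 0.176, "ty": -0.208, "tz": -0.164, "rx": 0, "ry": 0, "rz": 0.01, "jaw": 0},
  {"tx": 0.176, "ty": -0.208, "tz": -0.164, "rx": 0, "ry": 0, "rz": 0.01, "jaw": 0},
])

```text
time: 19.45
position: [0.4553, 0.2514, 0.1905]
tool_rot: [2.444, 1.972, -0.0]
ft_force: [-0.1, -0.1, -1.9]
grip_width: 0.503
```

```bash
python3 - <<'E'
from h import *
move([.4538,.253,.08],-.21)
save('w10',get_image('wrist'))
E
```

```text
shift [ 0.0012 -0.0018  0.1105] rot [ 0.0004  0.0004 -0.0029] curyaw -0.213 t 19.45 pos [0.4553 0.2514 0.1905] F [-0.1 -0.1 -1.9] g 0.503 q7 -0.74
```

View pics/w10.png

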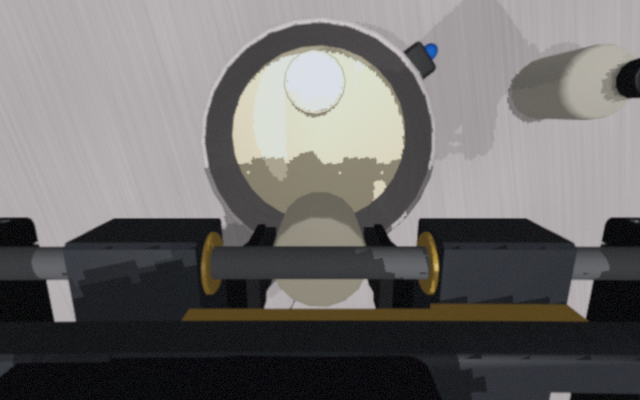

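```bash
python3 - <<'E'
from h import *
ci=camera_info('wrist');im=cv2.imread('pics/w10.png')
for a in np.linspace(0,2*np.pi,90):
    for R,z,col in((.08,.12,(0,0,255)),(.076,.047,(0,255,0))):
        u,v=proj(ci,[.4625+R*np.cos(a),.294+R*np.sin(a),z]); cv2.circle(im,(int(round(u)),int(round(v))),0,col,-1)
    u,v=proj(ci,[.4705+.022*np.cos(a),.337+.022*np.sin(a),.097]); cv2.circle(im,(int(round(u)),int(round(v))),0,(255,0,0),-1)
save('w10o',im[:,:,::-1],(190,5,450,245),3)
E
```

```text
(no output)
```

View pics/w10o.png

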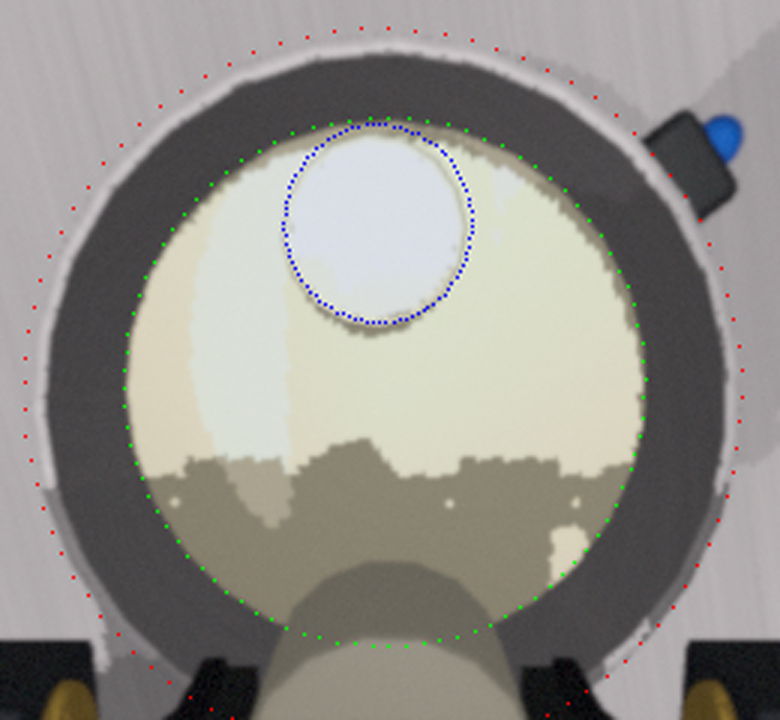

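Request:
carry_out([
  {"tx": 0.001, "ty": 0, "tz": 0.04, "rx": 0, "ry": 0, "rz": 0, "jaw": 0},
  {"tx": 0.001, "ty": 0, "tz": 0.075, "rx": 0, "ry": 0, "rz": 0, "jaw": 0},
  {"tx": 0.001, "ty": 0, "tz": 0.095, "rx": 0, "ry": 0, "rz": 0, "jaw": 0},
  {"tx": 0.001, "ty": 0, "tz": 0.105, "rx": 0, "ry": 0, "rz": 0, "jaw": 0},
  {"tx": 0.001, "ty": 0, "tz": 0.109, "rx": 0, "ry": 0, "rz": 0, "jaw": 0},
  {"tx": 0.001, "ty": 0, "tz": 0.111, "rx": 0, "ry": 0, "rz": 0, "jaw": 0},
  {"tx": 0.001, "ty": 0, "tz": 0.111, "rx": 0, "ry": 0, "rz": 0, "jaw": 0},
])

```text
time: 20.38
position: [0.4549, 0.2542, 0.0802]
tool_rot: [-2.442, -1.976, -0.002]
ft_force: [-0.6, 0.7, -1.4]
grip_width: 0.497
```

Request:
carry_out([
  {"tx": 0, "ty": 0, "tz": 0.002, "rx": 0, "ry": 0, "rz": 0, "jaw": 0},
  {"tx": 0, "ty": 0, "tz": 0.003, "rx": 0, "ry": 0, "rz": 0, "jaw": 0},
  {"tx": 0, "ty": 0, "tz": 0.003, "rx": 0, "ry": 0, "rz": 0, "jaw": 0},
])

```text
time: 20.75
position: [0.4544, 0.254, 0.0766]
tool_rot: [-2.442, -1.976, 0.0]
ft_force: [0.6, 0.8, -0.9]
grip_width: 0.497
```

Request:
carry_out([
  {"tx": 0, "ty": 0, "tz": 0.001, "rx": 0, "ry": 0, "rz": 0, "jaw": 0},
  {"tx": 0, "ty": 0, "tz": 0.002, "rx": 0, "ry": 0, "rz": 0, "jaw": 0},
  {"tx": 0, "ty": 0, "tz": 0.002, "rx": 0, "ry": 0, "rz": 0, "jaw": 0},
])

```text
time: 21.12
position: [0.4543, 0.2539, 0.0745]
tool_rot: [2.442, 1.976, -0.0]
ft_force: [0.8, 0.0, -1.7]
grip_width: 0.5
```

Request:
carry_out([
  {"tx": 0, "ty": 0, "tz": 0.001, "rx": 0, "ry": 0, "rz": 0, "jaw": 0},
  {"tx": 0, "ty": 0, "tz": 0.001, "rx": 0, "ry": 0, "rz": 0, "jaw": 0},
])

```text
time: 21.38
position: [0.4545, 0.254, 0.0741]
tool_rot: [-2.442, -1.976, -0.0]
ft_force: [-1.7, -0.9, 4.0]
grip_width: 0.503
```

Request:
carry_out([
  {"tx": 0, "ty": 0, "tz": 0.001, "rx": 0, "ry": 0, "rz": 0, "jaw": 0},
  {"tx": 0, "ty": 0, "tz": 0.001, "rx": 0, "ry": 0, "rz": 0, "jaw": 0},
])

```text
time: 21.62
position: [0.4546, 0.254, 0.074]
tool_rot: [-2.442, -1.976, -0.0]
ft_force: [-4.2, -3.1, 11.6]
grip_width: 0.497
```

Request:
carry_out([
  {"tx": 0, "ty": 0, "tz": -0.001, "rx": 0, "ry": 0, "rz": 0, "jaw": 0},
  {"tx": 0, "ty": 0, "tz": -0.001, "rx": 0, "ry": 0, "rz": 0, "jaw": 0.67},
  {"tx": 0, "ty": 0, "tz": -0.001, "rx": 0, "ry": 0, "rz": 0, "jaw": 0.67},
  {"tx": 0, "ty": 0, "tz": -0.001, "rx": 0, "ry": 0, "rz": 0, "jaw": 0.67},
  {"tx": 0, "ty": 0, "tz": -0.005, "rx": 0, "ry": 0, "rz": 0, "jaw": 0.67},
  {"tx": 0, "ty": 0, "tz": -0.02, "rx": 0, "ry": 0, "rz": 0, "jaw": 0.67},
  {"tx": 0, "ty": 0, "tz": -0.06, "rx": 0, "ry": 0, "rz": 0, "jaw": 0.67},
  {"tx": 0, "ty": 0, "tz": -0.11, "rx": 0, "ry": 0, "rz": 0, "jaw": 0.85},
  {"tx": 0, "ty": 0, "tz": -0.11, "rx": 0, "ry": 0, "rz": 0, "jaw": 0.85},
])

```text
time: 22.75
position: [0.4573, 0.2555, 0.188]
tool_rot: [-2.442, -1.976, -0.015]
ft_force: [0.7, -0.3, -0.4]
grip_width: 0.803
```

```bash
python3 - <<'E'
from h import *
save('w11',get_image('wrist'))
im=get_image('top')[:,:,::-1];ci=camera_info('top');cv2.imwrite('pics/t11.png',im)
f=im.astype(int);g=f.max(2);r=np.arange(400)[:,None]
for c,s in blobs((g>140)&(r>150)&(r<240)&(f[:,:,0]>f[:,:,2]-3),40): print('cake',c,s, px2pl(ci,*c,0.05)[:2])
move([.6302,-.0538,.10],-.3)
E
```

```text
cake [361.11805556 197.59027778] [355 191  13  14 144] [ 0.63767779 -0.13073828]
cake [334.02758621 200.86206897] [328 194  13  14 145] [ 0.63001607 -0.05370455]
shift [-0.2648  0.2357  0.0834] rot [ 0.0009 -0.002   0.09  ] curyaw -0.21 t 22.85 pos [0.4548 0.2542 0.1837] F [-0.3  0.9 -1.6] g 0.835 q7 -0.73
```

View pics/w11.png

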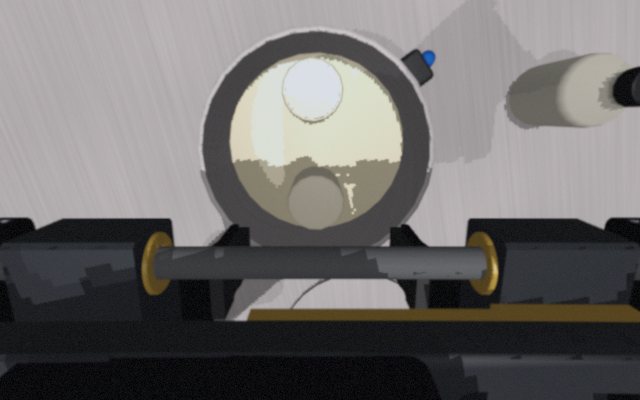

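Two cakes stand upright in the canister at (313,90) and (316,200). Next: cake C.

Request:
carry_out([
  {"tx": -0.045, "ty": 0.04, "tz": 0, "rx": 0, "ry": 0, "rz": 0, "jaw": 0.85},
  {"tx": -0.09, "ty": 0.08, "tz": 0, "rx": 0, "ry": 0, "rz": 0.03, "jaw": 0.85},
  {"tx": -0.135, "ty": 0.12, "tz": 0, "rx": 0, "ry": 0, "rz": 0.06, "jaw": 0.85},
  {"tx": -0.18, "ty": 0.16, "tz": 0.02, "rx": 0, "ry": 0, "rz": 0.09, "jaw": 0.85},
  {"tx": -0.22, "ty": 0.196, "tz": 0.05, "rx": 0, "ry": 0, "rz": 0.09, "jaw": 0.85},
  {"tx": -0.255, "ty": 0.227, "tz": 0.075, "rx": 0, "ry": 0, "rz": 0.09, "jaw": 0.85},
  {"tx": -0.265, "ty": 0.236, "tz": 0.09, "rx": 0, "ry": 0, "rz": 0.09, "jaw": 0.85},
  {"tx": -0.265, "ty": 0.236, "tz": 0.093, "rx": 0, "ry": 0, "rz": 0.09, "jaw": 0.85},
  {"tx": -0.265, "ty": 0.236, "tz": 0.093, "rx": 0, "ry": 0, "rz": 0.09, "jaw": 0.85},
])

```text
time: 23.98
position: [0.6296, -0.0521, 0.0895]
tool_rot: [-2.525, -1.866, -0.0]
ft_force: [0.1, 0.0, 0.1]
grip_width: 0.844
```

```bash
python3 - <<'E'
from h import *
move([.6302,-.0538,.025],-.3)
ci=camera_info('wrist');save('w12',get_image('wrist')); print(proj(ci,[.6302,-.0538,.05]))
E
```

```text
shift [-0.0015  0.0011  0.0645] rot [-0.0012 -0.0012  0.0023] curyaw -0.298 t 23.98 pos [ 0.6296 -0.0521  0.0895] F [0.1 0.  0.1] g 0.844 q7 -0.0
[321.34406166 222.69703254]
```

View pics/w12.png

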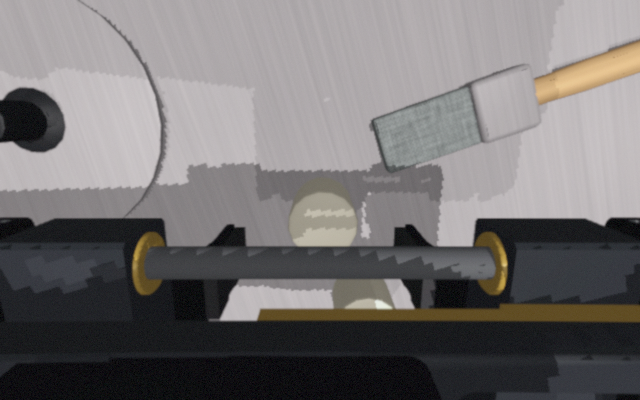

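Cake at (323,222); the brush at (430,125) is clear of the right finger. Descend and grip.

Request:
carry_out([
  {"tx": -0.001, "ty": 0.002, "tz": 0.03, "rx": 0, "ry": 0, "rz": 0, "jaw": 0.85},
  {"tx": -0.001, "ty": 0.002, "tz": 0.055, "rx": 0, "ry": 0, "rz": 0, "jaw": 0.85},
  {"tx": -0.001, "ty": 0.002, "tz": 0.064, "rx": 0, "ry": 0, "rz": 0, "jaw": 0.85},
  {"tx": -0.001, "ty": 0.002, "tz": 0.064, "rx": 0, "ry": 0, "rz": 0, "jaw": 0.85},
  {"tx": -0.001, "ty": 0.002, "tz": 0.064, "rx": 0, "ry": 0, "rz": 0, "jaw": 0.85},
  {"tx": -0.001, "ty": 0.002, "tz": 0.064, "rx": 0, "ry": 0, "rz": 0, "jaw": 0},
  {"tx": -0.001, "ty": 0.002, "tz": 0.064, "rx": 0, "ry": 0, "rz": 0, "jaw": 0},
  {"tx": -0.001, "ty": 0.002, "tz": 0.064, "rx": 0, "ry": 0, "rz": 0, "jaw": 0},
  {"tx": -0.001, "ty": 0.002, "tz": 0.064, "rx": 0, "ry": 0, "rz": 0, "jaw": 0},
  {"tx": -0.001, "ty": 0.002, "tz": 0.064, "rx": 0, "ry": 0, "rz": 0, "jaw": 0},
  {"tx": -0.001, "ty": 0.002, "tz": 0.064, "rx": 0, "ry": 0, "rz": 0, "jaw": 0},
], grip_force=25)

```text
time: 25.4
position: [0.6316, -0.056, 0.0256]
tool_rot: [-2.528, -1.864, -0.0]
ft_force: [-0.6, 0.1, 0.7]
grip_width: 0.505
```

```bash
python3 - <<'E'
from h import *
move([.4223,.3025,.19],1.36);move([.5044,.285,.19],1.36)
E
```

```text
shift [ 0.2806 -0.3059 -0.1643] rot [-2.0000e-04  0.0000e+00  1.4816e+00] curyaw -0.3 t 25.4 pos [ 0.6316 -0.056   0.0256] F [-0.6  0.1  0.7] g 0.505 q7 0.04
shift [ 0.2882 -0.2223 -0.1643] rot [-2.0000e-04  0.0000e+00  1.4816e+00] curyaw -0.3 t 25.4 pos [ 0.6316 -0.056   0.0256] F [-0.6  0.1  0.7] g 0.505 q7 0.04
```

Request:
carry_out([
  {"tx": 0, "ty": 0, "tz": -0.04, "rx": 0, "ry": 0, "rz": 0, "jaw": 0},
  {"tx": 0, "ty": 0, "tz": -0.09, "rx": 0, "ry": 0, "rz": -0.1, "jaw": 0},
  {"tx": 0.015, "ty": -0.016, "tz": -0.14, "rx": 0, "ry": 0, "rz": -0.27, "jaw": 0},
  {"tx": 0.05, "ty": -0.055, "tz": -0.165, "rx": 0, "ry": 0, "rz": -0.45, "jaw": 0},
  {"tx": 0.09, "ty": -0.098, "tz": -0.165, "rx": 0, "ry": 0, "rz": -0.63, "jaw": 0},
  {"tx": 0.13, "ty": -0.142, "tz": -0.165, "rx": 0, "ry": 0, "rz": -0.81, "jaw": 0},
  {"tx": 0.17, "ty": -0.185, "tz": -0.165, "rx": 0, "ry": 0, "rz": -0.99, "jaw": 0},
  {"tx": 0.21, "ty": -0.229, "tz": -0.165, "rx": 0, "ry": 0, "rz": -1.17, "jaw": 0},
  {"tx": 0.25, "ty": -0.272, "tz": -0.165, "rx": 0, "ry": 0, "rz": -1.35, "jaw": 0},
  {"tx": 0.27, "ty": -0.295, "tz": -0.165, "rx": 0, "ry": 0, "rz": -1.53, "jaw": 0},
  {"tx": 0.281, "ty": -0.306, "tz": -0.165, "rx": 0, "ry": 0, "rz": -1.66, "jaw": 0},
  {"tx": 0.281, "ty": -0.306, "tz": -0.165, "rx": 0, "ry": 0, "rz": -1.66, "jaw": 0},
])

```text
time: 26.9
position: [0.4214, 0.3039, 0.1903]
tool_rot: [-0.328, -3.124, 0.0]
ft_force: [0.7, -0.7, -0.2]
grip_width: 0.499
```

```bash
python3 - <<'E'
from h import *
move([.4223,.3025,.19],1.36)
save('w13',get_image('wrist'));move([.4223,.3025,.08],1.36)
E
```

```text
shift [-0.0011 -0.0012  0.0003] rot [-0.0001 -0.0004  0.0013] curyaw 1.361 t 26.9 pos [0.4214 0.3039 0.1903] F [ 0.7 -0.7 -0.2] g 0.499 q7 0.71
shift [ 0.000e+00 -1.000e-04  1.103e-01] rot [-0.0006  0.0001 -0.0019] curyaw 1.358 t 26.95 pos [0.4223 0.3026 0.1903] F [ 0.4 -0.4 -0.5] g 0.501 q7 0.71
```

View pics/w13.png

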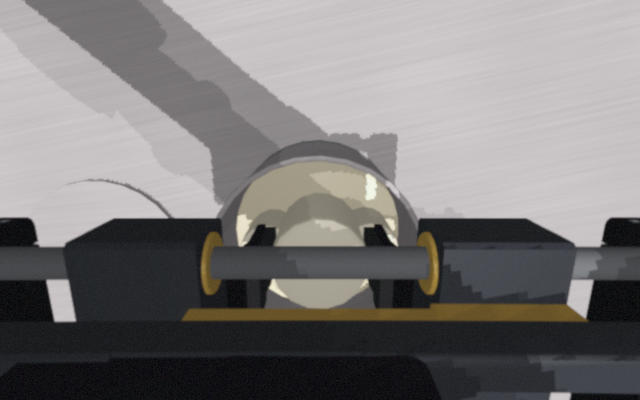

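Held over the slot at the aimed pose. Lowering to just above the expected surface, then feeling.

Request:
carry_out([
  {"tx": 0, "ty": 0, "tz": 0.04, "rx": 0, "ry": 0, "rz": 0, "jaw": 0},
  {"tx": 0, "ty": 0, "tz": 0.075, "rx": 0, "ry": 0, "rz": 0, "jaw": 0},
  {"tx": 0, "ty": 0, "tz": 0.095, "rx": 0, "ry": 0, "rz": 0, "jaw": 0},
  {"tx": 0, "ty": 0, "tz": 0.105, "rx": 0, "ry": 0, "rz": 0, "jaw": 0},
  {"tx": 0, "ty": 0, "tz": 0.109, "rx": 0, "ry": 0, "rz": 0, "jaw": 0},
  {"tx": 0, "ty": 0, "tz": 0.112, "rx": 0, "ry": 0, "rz": 0, "jaw": 0},
  {"tx": 0, "ty": 0, "tz": 0.112, "rx": 0, "ry": 0, "rz": 0, "jaw": 0},
])

```text
time: 27.82
position: [0.4227, 0.3031, 0.0791]
tool_rot: [0.331, 3.123, 0.001]
ft_force: [0.3, 0.4, -0.6]
grip_width: 0.495
```

Request:
carry_out([
  {"tx": 0, "ty": 0, "tz": 0.001, "rx": 0, "ry": 0, "rz": 0, "jaw": 0},
  {"tx": 0, "ty": 0, "tz": 0.002, "rx": 0, "ry": 0, "rz": 0, "jaw": 0},
  {"tx": 0, "ty": 0, "tz": 0.003, "rx": 0, "ry": 0, "rz": 0, "jaw": 0},
])

```text
time: 28.2
position: [0.4224, 0.303, 0.0757]
tool_rot: [0.33, 3.124, 0.001]
ft_force: [-0.2, -0.5, -1.2]
grip_width: 0.497
```

Request:
carry_out([
  {"tx": 0, "ty": 0, "tz": 0.001, "rx": 0, "ry": 0, "rz": 0, "jaw": 0},
  {"tx": 0, "ty": 0, "tz": 0.002, "rx": 0, "ry": 0, "rz": 0, "jaw": 0},
  {"tx": 0, "ty": 0, "tz": 0.002, "rx": 0, "ry": 0, "rz": 0, "jaw": 0},
])

```text
time: 28.58
position: [0.4222, 0.3029, 0.0735]
tool_rot: [-0.331, -3.124, 0.0]
ft_force: [0.5, 1.0, -0.9]
grip_width: 0.5
```

Request:
carry_out([
  {"tx": 0, "ty": 0, "tz": 0.001, "rx": 0, "ry": 0, "rz": 0, "jaw": 0},
  {"tx": 0, "ty": 0, "tz": 0.001, "rx": 0, "ry": 0, "rz": 0, "jaw": 0},
])

```text
time: 28.82
position: [0.4225, 0.303, 0.073]
tool_rot: [0.331, 3.124, 0.0]
ft_force: [-0.5, -0.9, 3.0]
grip_width: 0.497
```

Request:
carry_out([
  {"tx": 0, "ty": 0, "tz": 0.001, "rx": 0, "ry": 0, "rz": 0, "jaw": 0},
  {"tx": 0, "ty": 0, "tz": 0.001, "rx": 0, "ry": 0, "rz": 0, "jaw": 0},
])

```text
time: 29.08
position: [0.4224, 0.303, 0.073]
tool_rot: [-0.331, -3.124, -0.001]
ft_force: [-4.4, -2.9, 9.8]
grip_width: 0.501
```

Request:
carry_out([
  {"tx": 0, "ty": 0, "tz": -0.001, "rx": 0, "ry": 0, "rz": 0, "jaw": 0},
  {"tx": 0, "ty": 0, "tz": -0.001, "rx": 0, "ry": 0, "rz": 0, "jaw": 0.67},
  {"tx": 0, "ty": 0, "tz": -0.001, "rx": 0, "ry": 0, "rz": 0, "jaw": 0.67},
  {"tx": 0, "ty": 0, "tz": -0.001, "rx": 0, "ry": 0, "rz": 0, "jaw": 0.67},
  {"tx": 0, "ty": 0, "tz": -0.005, "rx": 0, "ry": 0, "rz": 0, "jaw": 0.67},
  {"tx": 0, "ty": 0, "tz": -0.02, "rx": 0, "ry": 0, "rz": 0, "jaw": 0.67},
  {"tx": 0, "ty": 0, "tz": -0.06, "rx": 0, "ry": 0, "rz": 0, "jaw": 0.67},
  {"tx": 0, "ty": 0, "tz": -0.11, "rx": 0, "ry": 0, "rz": 0, "jaw": 0.85},
  {"tx": 0, "ty": 0, "tz": -0.11, "rx": 0, "ry": 0, "rz": 0, "jaw": 0.85},
])

```text
time: 30.2
position: [0.425, 0.3048, 0.1871]
tool_rot: [0.33, 3.118, 0.012]
ft_force: [0.1, -0.6, -0.1]
grip_width: 0.807
```

```bash
python3 - <<'E'
from h import *
save('w14',get_image('wrist'))
im=get_image('top')[:,:,::-1];ci=camera_info('top');cv2.imwrite('pics/t14.png',im)
f=im.astype(int);g=f.max(2);r=np.arange(400)[:,None]
for c,s in blobs((g>140)&(r>150)&(r<240)&(f[:,:,0]>f[:,:,2]-3),40): print('cake',c,s, px2pl(ci,*c,0.05)[:2])
move([.638,-.1308,.10],.2)
E
```

```text
cake [361.10344828 197.47586207] [355 191  13  14 145] [ 0.63800511 -0.13070769]
shift [-0.3013 -0.3795  0.0823] rot [ 2.40e-03 -3.00e-04  1.16e+00] curyaw 1.36 t 30.3 pos [0.4227 0.3032 0.1828] F [-0.2  0.9  0.1] g 0.832 q7 0.71
```

View pics/w14.png

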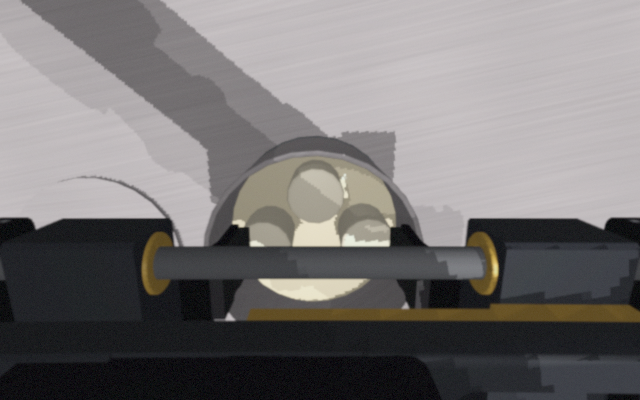

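View pics/t14.png

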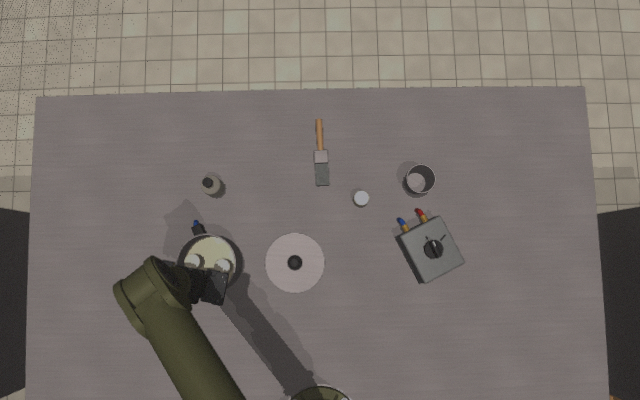

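Three cakes in place in the wrist view; the last cake is at (361,197) in the top view. Fetching it.

Request:
carry_out([
  {"tx": -0.035, "ty": -0.045, "tz": 0, "rx": 0, "ry": 0, "rz": 0.1, "jaw": 0.85},
  {"tx": -0.07, "ty": -0.09, "tz": 0, "rx": 0, "ry": 0, "rz": 0.27, "jaw": 0.85},
  {"tx": -0.105, "ty": -0.135, "tz": 0, "rx": 0, "ry": 0, "rz": 0.44, "jaw": 0.85},
  {"tx": -0.14, "ty": -0.18, "tz": 0, "rx": 0, "ry": 0, "rz": 0.61, "jaw": 0.85},
  {"tx": -0.175, "ty": -0.225, "tz": 0.01, "rx": 0, "ry": 0, "rz": 0.78, "jaw": 0.85},
  {"tx": -0.21, "ty": -0.27, "tz": 0.03, "rx": 0, "ry": 0, "rz": 0.95, "jaw": 0.85},
  {"tx": -0.245, "ty": -0.315, "tz": 0.05, "rx": 0, "ry": 0, "rz": 1.1, "jaw": 0.85},
  {"tx": -0.28, "ty": -0.353, "tz": 0.07, "rx": 0, "ry": 0, "rz": 1.16, "jaw": 0.85},
  {"tx": -0.301, "ty": -0.379, "tz": 0.085, "rx": 0, "ry": 0, "rz": 1.16, "jaw": 0.85},
  {"tx": -0.301, "ty": -0.379, "tz": 0.091, "rx": 0, "ry": 0, "rz": 1.16, "jaw": 0.85},
  {"tx": -0.301, "ty": -0.379, "tz": 0.091, "rx": 0, "ry": 0, "rz": 1.16, "jaw": 0.85},
])

```text
time: 31.68
position: [0.6361, -0.1296, 0.089]
tool_rot: [-1.986, -2.43, 0.002]
ft_force: [-0.0, 1.1, 0.7]
grip_width: 0.854
```

```bash
python3 - <<'E'
from h import *
move([.638,-.1308,.025],.2)
ci=camera_info('wrist');save('w15',get_image('wrist')); print(proj(ci,[.638,-.1308,.05]))
E
```

```text
shift [-0.0017  0.0018  0.064 ] rot [-0.0029 -0.0016  0.0003] curyaw 0.2 t 31.68 pos [ 0.6361 -0.1296  0.089 ] F [-0.   1.1  0.7] g 0.854 q7 0.62
[322.30469891 223.30603996]
```

View pics/w15.png

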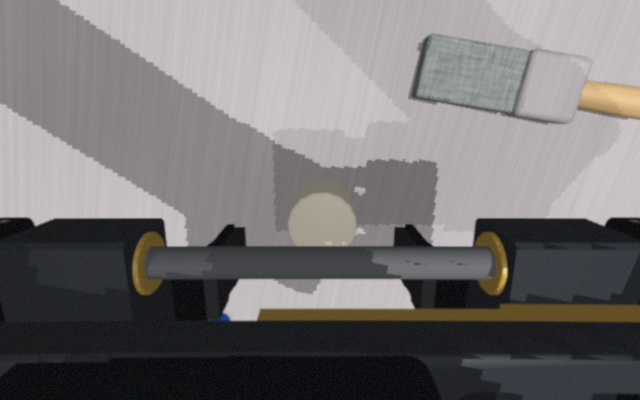

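Cake at (322,223), as projected. Descend and grip.

Request:
carry_out([
  {"tx": -0.001, "ty": 0.002, "tz": 0.03, "rx": 0, "ry": 0, "rz": 0, "jaw": 0.85},
  {"tx": -0.001, "ty": 0.002, "tz": 0.055, "rx": 0, "ry": 0, "rz": 0, "jaw": 0.85},
  {"tx": -0.001, "ty": 0.002, "tz": 0.064, "rx": 0, "ry": 0, "rz": 0, "jaw": 0.85},
  {"tx": -0.001, "ty": 0.002, "tz": 0.064, "rx": 0, "ry": 0, "rz": 0, "jaw": 0.85},
  {"tx": -0.001, "ty": 0.002, "tz": 0.064, "rx": 0, "ry": 0, "rz": 0, "jaw": 0.85},
  {"tx": -0.001, "ty": 0.002, "tz": 0.064, "rx": 0, "ry": 0, "rz": 0, "jaw": 0},
  {"tx": -0.001, "ty": 0.002, "tz": 0.064, "rx": 0, "ry": 0, "rz": 0, "jaw": 0},
  {"tx": -0.001, "ty": 0.002, "tz": 0.064, "rx": 0, "ry": 0, "rz": 0, "jaw": 0},
  {"tx": -0.001, "ty": 0.002, "tz": 0.064, "rx": 0, "ry": 0, "rz": 0, "jaw": 0},
  {"tx": -0.001, "ty": 0.002, "tz": 0.064, "rx": 0, "ry": 0, "rz": 0, "jaw": 0},
  {"tx": -0.001, "ty": 0.002, "tz": 0.064, "rx": 0, "ry": 0, "rz": 0, "jaw": 0},
], grip_force=25)

```text
time: 33.1
position: [0.6394, -0.1313, 0.0266]
tool_rot: [-1.988, -2.432, 0.0]
ft_force: [-1.3, -0.1, 1.7]
grip_width: 0.5
```

```bash
python3 - <<'E'
from h import *
move([.5044,.285,.19],1.36)
E
```

```text
shift [ 0.4349 -0.0496 -0.1633] rot [-2.00e-04 -2.00e-04 -1.16e+00] curyaw 0.2 t 33.1 pos [ 0.6394 -0.1313  0.0266] F [-1.3 -0.1  1.7] g 0.5 q7 0.66
```

Request:
carry_out([
  {"tx": 0, "ty": 0, "tz": -0.04, "rx": 0, "ry": 0, "rz": 0, "jaw": 0},
  {"tx": 0, "ty": 0, "tz": -0.09, "rx": 0, "ry": 0, "rz": 0, "jaw": 0},
  {"tx": 0.03, "ty": -0.003, "tz": -0.14, "rx": 0, "ry": 0, "rz": -0.1, "jaw": 0},
  {"tx": 0.08, "ty": -0.009, "tz": -0.164, "rx": 0, "ry": 0, "rz": -0.25, "jaw": 0},
  {"tx": 0.135, "ty": -0.015, "tz": -0.164, "rx": 0, "ry": 0, "rz": -0.42, "jaw": 0},
  {"tx": 0.19, "ty": -0.022, "tz": -0.164, "rx": 0, "ry": 0, "rz": -0.59, "jaw": 0},
  {"tx": 0.245, "ty": -0.028, "tz": -0.164, "rx": 0, "ry": 0, "rz": -0.76, "jaw": 0},
  {"tx": 0.3, "ty": -0.034, "tz": -0.164, "rx": 0, "ry": 0, "rz": -0.92, "jaw": 0},
  {"tx": 0.35, "ty": -0.04, "tz": -0.164, "rx": 0, "ry": 0, "rz": -1.05, "jaw": 0},
  {"tx": 0.4, "ty": -0.046, "tz": -0.164, "rx": 0, "ry": 0, "rz": -1.14, "jaw": 0},
  {"tx": 0.435, "ty": -0.05, "tz": -0.164, "rx": 0, "ry": 0, "rz": -1.16, "jaw": 0},
  {"tx": 0.435, "ty": -0.05, "tz": -0.164, "rx": 0, "ry": 0, "rz": -1.16, "jaw": 0},
])

```text
time: 34.6
position: [0.5019, 0.2892, 0.1899]
tool_rot: [-0.32, -3.124, -0.001]
ft_force: [-1.0, -1.2, -0.9]
grip_width: 0.498
```

```bash
python3 - <<'E'
from h import *
move([.5044,.285,.19],1.36)
ci=camera_info('wrist');im=get_image('wrist')[:,:,::-1].copy()
for a in np.linspace(0,2*np.pi,60):
    u,v=proj(ci,[.5044+.022*np.cos(a),.285+.022*np.sin(a),.047]); cv2.circle(im,(int(round(u)),int(round(v))),0,(0,0,255),-1)
save('w16',im[:,:,::-1]);move([.5044,.285,.08],1.36)
E
```

```text
shift [-0.0033 -0.0036 -0.0002] rot [ 0.0008 -0.0015  0.0066] curyaw 1.367 t 34.6 pos [0.5019 0.2892 0.1899] F [-1.  -1.2 -0.9] g 0.498 q7 0.87
shift [-0.0015 -0.0011  0.11  ] rot [-0.0005 -0.0004  0.0029] curyaw 1.363 t 34.65 pos [0.5032 0.2864 0.19  ] F [ 0.3 -0.3 -1.5] g 0.501 q7 0.87
```

View pics/w16.png

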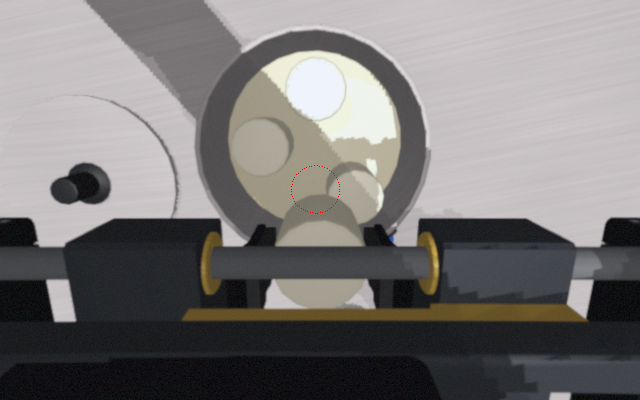

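```bash
python3 - <<'E'
from h import *
im=cv2.imread('pics/w16.png');save('w16z',im[:,:,::-1],(190,20,450,240),3)
ci=camera_info('wrist')
for p in [(316,89),(261,147),(356,198)]: print(p,px2pl(ci,*p,.097))
E
```

```text
(316, 89) [0.42380834 0.30072545 0.097     ]
(261, 147) [0.45545171 0.25249255 0.097     ]
(356, 198) [0.50805525 0.31410593 0.097     ]
```

View pics/w16z.png

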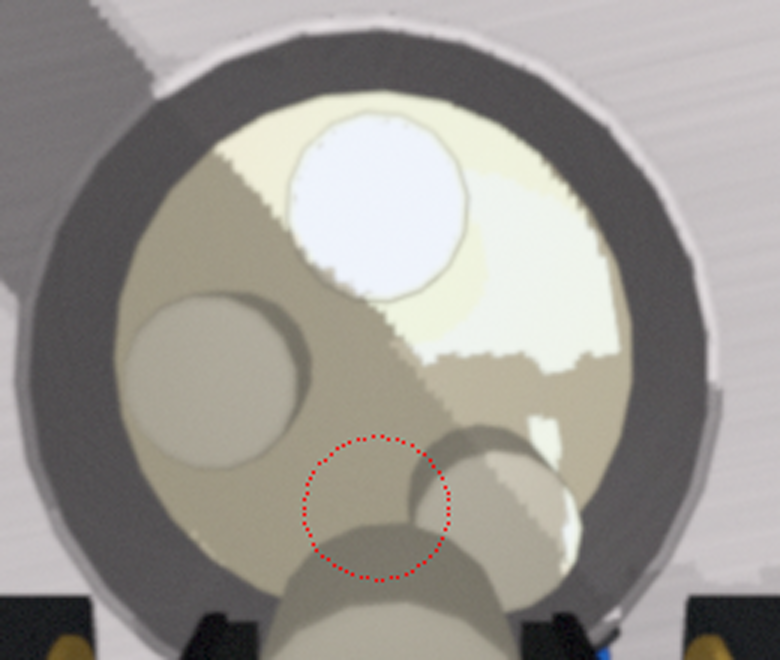

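```bash
python3 - <<'E'
from h import *
c=np.array([.4633,.2937]);C=np.array([[.4544,.2537],[.4226,.3025],[.5072,.3143]])
def rect(P,yaw,s,o):
    y=np.array([np.cos(yaw),np.sin(yaw)]);x=np.array([-y[1],y[0]])
    return [P+s*y*(t)+x*w for t in np.linspace(.022,.037+o,6) for w in np.linspace(-.0095,.0095,5)]
best=[]
for o in (.003,.005):
  best=[]
  for r in np.arange(.026,.053,.002):
    for ph in np.arange(0,6.28,.06):
      P=c+r*np.array([np.cos(ph),np.sin(ph)])
      g=min(np.linalg.norm(C-P,axis=1))-.044; g=min(g,.076-.022-r)
      if g<.003: continue
      for yaw in np.arange(0,3.14,.06):
        pts=np.array(rect(P,yaw,1,o)+rect(P,yaw,-1,o))
        k=min(.076-np.linalg.norm(pts-c,axis=1).max(), min(np.linalg.norm(pts-q,axis=1).min()-.022 for q in C))
        best.append((min(g,k),g,k,r,ph,yaw,P))
  best.sort(key=lambda b:-b[0])
  for b in best[:4]: print(o,[np.round(v,4) for v in b])
E
```

```text
0.003 [np.float64(0.0039), np.float64(0.004), np.float64(0.0039), np.float64(0.05), np.float64(1.68), np.float64(0.12), array([0.4579, 0.3434])]
0.003 [np.float64(0.003), np.float64(0.004), np.float64(0.003), np.float64(0.05), np.float64(1.74), np.float64(0.12), array([0.4549, 0.343 ])]
0.003 [np.float64(0.0027), np.float64(0.006), np.float64(0.0027), np.float64(0.048), np.float64(1.74), np.float64(0.12), array([0.4552, 0.341 ])]
0.003 [np.float64(0.0026), np.float64(0.0042), np.float64(0.0026), np.float64(0.048), np.float64(1.8), np.float64(0.12), array([0.4524, 0.3404])]
0.005 [np.float64(0.0029), np.float64(0.004), np.float64(0.0029), np.float64(0.05), np.float64(1.68), np.float64(0.12), array([0.4579, 0.3434])]
0.005 [np.float64(0.0026), np.float64(0.004), np.float64(0.0026), np.float64(0.05), np.float64(1.74), np.float64(0.18), array([0.4549, 0.343 ])]
0.005 [np.float64(0.0021), np.float64(0.006), np.float64(0.0021), np.float64(0.048), np.float64(1.74), np.float64(0.12), array([0.4552, 0.341 ])]
0.005 [np.float64(0.0018), np.float64(0.0042), np.float64(0.0018), np.float64(0.048), np.float64(1.8), np.float64(0.12), array([0.4524, 0.3404])]
```

A cake already in the canister has been knocked: it now stands at about (0.507, 0.314), in the way of the last slot. I'll set the held cake back on the table, move the knocked one to the −0.21 slot, then place the last one.

```bash
python3 - <<'E'
from h import *
move([.63,.11,.19],1.36);
E
```

```text
shift [-0.1604 -0.1465  0.    ] rot [-0.0005 -0.0004  0.0029] curyaw 1.363 t 34.65 pos [0.5032 0.2864 0.19  ] F [ 0.3 -0.3 -1.5] g 0.501 q7 0.87
```

Request:
carry_out([
  {"tx": -0.04, "ty": -0.036, "tz": 0, "rx": 0, "ry": 0, "rz": 0, "jaw": 0},
  {"tx": -0.08, "ty": -0.073, "tz": 0, "rx": 0, "ry": 0, "rz": 0, "jaw": 0},
  {"tx": -0.12, "ty": -0.11, "tz": 0, "rx": 0, "ry": 0, "rz": 0, "jaw": 0},
  {"tx": -0.15, "ty": -0.137, "tz": 0.02, "rx": 0, "ry": 0, "rz": 0, "jaw": 0},
  {"tx": -0.16, "ty": -0.147, "tz": 0.06, "rx": 0, "ry": 0, "rz": 0, "jaw": 0},
  {"tx": -0.16, "ty": -0.147, "tz": 0.1, "rx": 0, "ry": 0, "rz": 0, "jaw": 0},
  {"tx": -0.16, "ty": -0.147, "tz": 0.135, "rx": 0, "ry": 0, "rz": 0, "jaw": 0},
  {"tx": -0.16, "ty": -0.147, "tz": 0.15, "rx": 0, "ry": 0, "rz": 0, "jaw": 0},
  {"tx": -0.16, "ty": -0.147, "tz": 0.157, "rx": 0, "ry": 0, "rz": 0, "jaw": 0},
  {"tx": -0.16, "ty": -0.147, "tz": 0.157, "rx": 0, "ry": 0, "rz": 0, "jaw": 0},
])

```text
time: 35.9
position: [0.6305, 0.1077, 0.0344]
tool_rot: [0.331, 3.123, 0.0]
ft_force: [0.2, 0.2, -1.2]
grip_width: 0.501
```

Request:
carry_out([
  {"tx": 0, "ty": 0, "tz": 0.001, "rx": 0, "ry": 0, "rz": 0, "jaw": 0},
  {"tx": 0, "ty": 0, "tz": 0.003, "rx": 0, "ry": 0, "rz": 0, "jaw": 0},
  {"tx": 0, "ty": 0, "tz": 0.004, "rx": 0, "ry": 0, "rz": 0, "jaw": 0},
])

```text
time: 36.28
position: [0.63, 0.1081, 0.0299]
tool_rot: [0.33, 3.124, 0.001]
ft_force: [0.1, 0.2, -0.9]
grip_width: 0.501
```

Request:
carry_out([
  {"tx": 0, "ty": 0, "tz": 0.0015, "rx": 0, "ry": 0, "rz": 0, "jaw": 0},
  {"tx": 0, "ty": 0, "tz": 0.003, "rx": 0, "ry": 0, "rz": 0, "jaw": 0},
  {"tx": 0, "ty": 0, "tz": 0.003, "rx": 0, "ry": 0, "rz": 0, "jaw": 0},
])

```text
time: 36.65
position: [0.6298, 0.1079, 0.0266]
tool_rot: [0.331, 3.124, 0.0]
ft_force: [-1.0, -0.6, -0.1]
grip_width: 0.502
```

Request:
carry_out([
  {"tx": 0, "ty": 0, "tz": 0.001, "rx": 0, "ry": 0, "rz": 0, "jaw": 0},
  {"tx": 0, "ty": 0, "tz": 0.001, "rx": 0, "ry": 0, "rz": 0, "jaw": 0},
])

```text
time: 36.9
position: [0.6299, 0.108, 0.0266]
tool_rot: [-0.33, -3.124, -0.001]
ft_force: [-2.5, -0.3, 5.7]
grip_width: 0.494
```

Request:
carry_out([
  {"tx": 0, "ty": 0, "tz": 0, "rx": 0, "ry": 0, "rz": 0, "jaw": 0.75},
  {"tx": 0, "ty": 0, "tz": 0, "rx": 0, "ry": 0, "rz": 0, "jaw": 0.75},
  {"tx": 0, "ty": 0, "tz": -0.001, "rx": 0, "ry": 0, "rz": 0, "jaw": 0.75},
  {"tx": 0, "ty": 0, "tz": -0.005, "rx": 0, "ry": 0, "rz": 0, "jaw": 0.75},
  {"tx": 0, "ty": 0, "tz": -0.03, "rx": 0, "ry": 0, "rz": 0, "jaw": 0.75},
  {"tx": 0, "ty": 0, "tz": -0.08, "rx": 0, "ry": 0, "rz": 0, "jaw": 0.75},
  {"tx": 0, "ty": 0, "tz": -0.13, "rx": 0, "ry": 0, "rz": 0, "jaw": 0.7},
  {"tx": 0, "ty": 0, "tz": -0.164, "rx": 0, "ry": 0, "rz": 0, "jaw": 0.65},
  {"tx": 0, "ty": 0, "tz": -0.164, "rx": 0, "ry": 0, "rz": 0, "jaw": 0.63},
  {"tx": 0, "ty": 0, "tz": -0.164, "rx": 0, "ry": 0, "rz": 0, "jaw": 0.63},
])

```text
time: 38.15
position: [0.6293, 0.1079, 0.189]
tool_rot: [-0.33, -3.123, 0.0]
ft_force: [-0.2, 0.4, 0.1]
grip_width: 0.637
```

```bash
python3 - <<'E'
from h import *
move([.507,.314,.19],2.0)
im=get_image('top')[:,:,::-1];save('t17',im[:,:,::-1],(160,90,480,310),2.5)
E
```

```text
shift [ 0.1627  0.1759 -0.0009] rot [ 1.000e-04 -8.000e-04 -6.399e-01] curyaw 1.36 t 38.15 pos [0.6293 0.1079 0.189 ] F [-0.2  0.4  0.1] g 0.637 q7 1.28
```

View pics/t17.png

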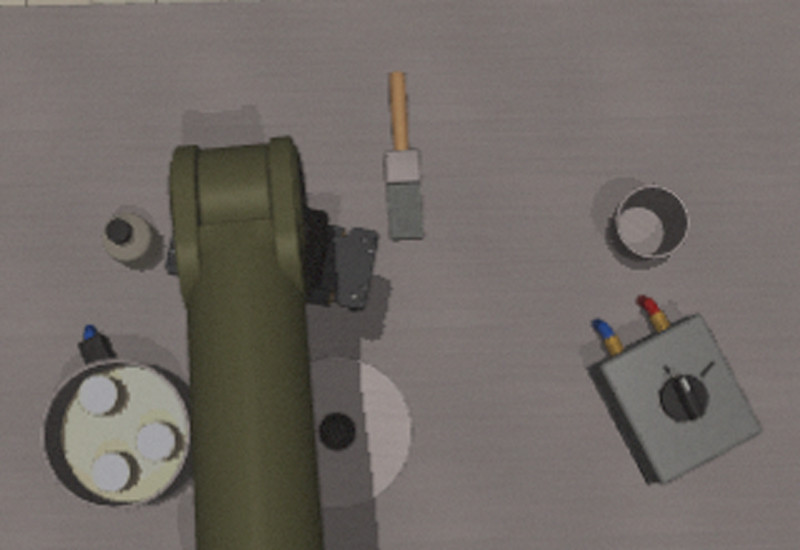

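Request:
carry_out([
  {"tx": 0.03, "ty": 0.033, "tz": 0, "rx": 0, "ry": 0, "rz": -0.15, "jaw": 0.63},
  {"tx": 0.065, "ty": 0.07, "tz": 0, "rx": 0, "ry": 0, "rz": -0.3, "jaw": 0.63},
  {"tx": 0.1, "ty": 0.108, "tz": 0, "rx": 0, "ry": 0, "rz": -0.45, "jaw": 0.63},
  {"tx": 0.135, "ty": 0.146, "tz": 0, "rx": 0, "ry": 0, "rz": -0.6, "jaw": 0.63},
  {"tx": 0.155, "ty": 0.168, "tz": 0, "rx": 0, "ry": 0, "rz": -0.64, "jaw": 0.63},
  {"tx": 0.163, "ty": 0.176, "tz": 0, "rx": 0, "ry": 0, "rz": -0.64, "jaw": 0.63},
  {"tx": 0.163, "ty": 0.176, "tz": 0, "rx": 0, "ry": 0, "rz": -0.64, "jaw": 0.63},
  {"tx": 0.163, "ty": 0.176, "tz": 0, "rx": 0, "ry": 0, "rz": -0.64, "jaw": 0.63},
])

```text
time: 39.2
position: [0.5087, 0.3117, 0.1895]
tool_rot: [-0.662, 3.071, -0.002]
ft_force: [-0.3, 0.1, -0.2]
grip_width: 0.632
```

```bash
python3 - <<'E'
from h import *
ci=camera_info('top')
for a,b in [(98,395),(156,440),(112,471)]: print(px2pl(ci,160+a/2.5,90+b/2.5,.097))
ci=camera_info('wrist');move([.507,.314,.074],2.0)
im=get_image('wrist')[:,:,::-1].copy()
for a in np.linspace(0,2*np.pi,60):
    u,v=proj(ci,[.507+.022*np.cos(a),.314+.022*np.sin(a),.097]); cv2.circle(im,(int(round(u)),int(round(v))),0,(0,0,255),-1)
save('w18',im[:,:,::-1],(190,100,450,300),3)
E
```

```text
[0.50416674 0.3164887  0.097     ]
[0.45458897 0.25366704 0.097     ]
[0.42236084 0.30128259 0.097     ]
shift [0.0006 0.003  0.1155] rot [-0.0013  0.0002 -0.0043] curyaw 1.996 t 39.2 pos [0.5087 0.3117 0.1895] F [-0.3  0.1 -0.2] g 0.632 q7 1.46
```

View pics/w18.png

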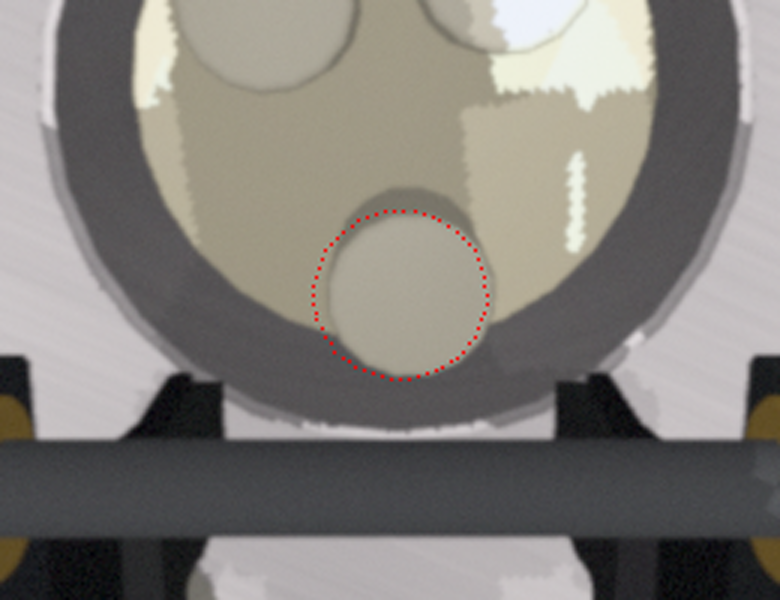

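Request:
carry_out([
  {"tx": 0.001, "ty": 0.002, "tz": 0, "rx": 0, "ry": 0, "rz": 0, "jaw": 0.63},
  {"tx": 0.001, "ty": 0.002, "tz": 0.02, "rx": 0, "ry": 0, "rz": 0, "jaw": 0.63},
  {"tx": 0.001, "ty": 0.002, "tz": 0.045, "rx": 0, "ry": 0, "rz": 0, "jaw": 0.63},
  {"tx": 0.001, "ty": 0.002, "tz": 0.045, "rx": 0, "ry": 0, "rz": 0, "jaw": 0.63},
  {"tx": 0.001, "ty": 0.002, "tz": 0.045, "rx": 0, "ry": 0, "rz": 0, "jaw": 0.63},
])

```text
time: 39.88
position: [0.5061, 0.3155, 0.1455]
tool_rot: [-0.668, 3.069, 0.001]
ft_force: [0.3, 0.0, 1.4]
grip_width: 0.629
```

```bash
python3 - <<'E'
from h import *
ci=camera_info('wrist');move([.5058,.3158,.074],2.0)
im=get_image('wrist')[:,:,::-1].copy()
for a in np.linspace(0,2*np.pi,60):
    u,v=proj(ci,[.5058+.022*np.cos(a),.3158+.022*np.sin(a),.097]); cv2.circle(im,(int(round(u)),int(round(v))),0,(0,0,255),-1)
save('w19',im[:,:,::-1],(190,100,450,300),3)
E
```

```text
shift [0.0002 0.0003 0.0715] rot [ 0.0002  0.0012 -0.0006] curyaw 1.999 t 39.88 pos [0.5061 0.3155 0.1455] F [0.3 0.  1.4] g 0.629 q7 1.47
```

View pics/w19.png

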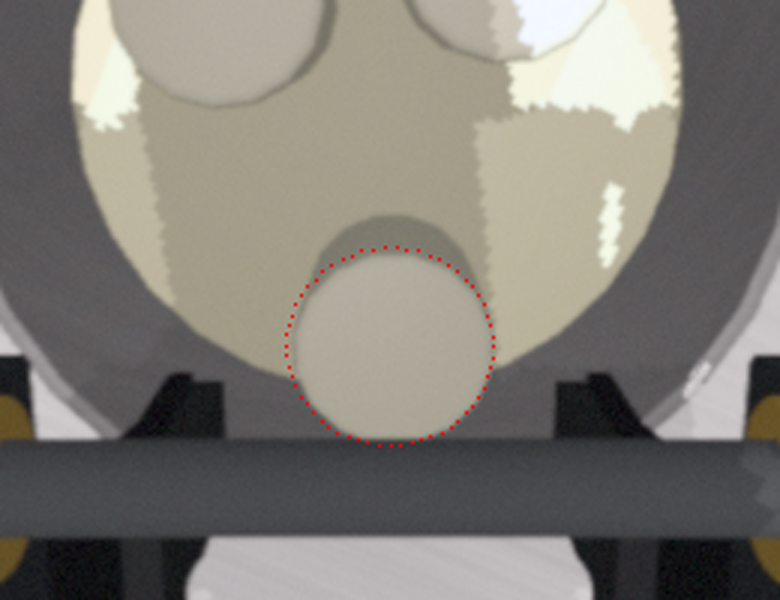

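Projected circle and cake now agree within 1 mm. Descend and grip.

Request:
carry_out([
  {"tx": 0, "ty": 0.001, "tz": 0.025, "rx": 0, "ry": 0, "rz": 0, "jaw": 0.63},
  {"tx": 0, "ty": 0.001, "tz": 0.05, "rx": 0, "ry": 0, "rz": 0, "jaw": 0.63},
  {"tx": 0, "ty": 0.001, "tz": 0.066, "rx": 0, "ry": 0, "rz": 0, "jaw": 0.63},
  {"tx": 0, "ty": 0.001, "tz": 0.071, "rx": 0, "ry": 0, "rz": 0, "jaw": 0.63},
  {"tx": 0, "ty": 0.001, "tz": 0.071, "rx": 0, "ry": 0, "rz": 0, "jaw": 0.63},
  {"tx": 0, "ty": 0.001, "tz": 0.071, "rx": 0, "ry": 0, "rz": 0, "jaw": 0.63},
  {"tx": 0, "ty": 0.001, "tz": 0.071, "rx": 0, "ry": 0, "rz": 0, "jaw": 0},
  {"tx": 0, "ty": 0.001, "tz": 0.071, "rx": 0, "ry": 0, "rz": 0, "jaw": 0},
  {"tx": 0, "ty": 0.001, "tz": 0.071, "rx": 0, "ry": 0, "rz": 0, "jaw": 0},
  {"tx": 0, "ty": 0.001, "tz": 0.071, "rx": 0, "ry": 0, "rz": 0, "jaw": 0},
  {"tx": 0, "ty": 0.001, "tz": 0.071, "rx": 0, "ry": 0, "rz": 0, "jaw": 0},
], grip_force=25)

```text
time: 41.3
position: [0.5053, 0.3165, 0.0741]
tool_rot: [-0.669, 3.069, 0.001]
ft_force: [-1.0, 0.3, 4.0]
grip_width: 0.498
```

```bash
python3 - <<'E'
from h import *
move([.5044,.285,.082],1.36)
E
```

```text
shift [ 0.014  -0.0283 -0.008 ] rot [4.000e-04 7.000e-04 6.399e-01] curyaw 2.0 t 41.3 pos [0.5053 0.3165 0.0741] F [-1.   0.3  4. ] g 0.498 q7 1.49
```

Request:
carry_out([
  {"tx": 0, "ty": 0, "tz": -0.006, "rx": 0, "ry": 0, "rz": 0, "jaw": 0},
  {"tx": 0.001, "ty": -0.002, "tz": -0.01, "rx": 0, "ry": 0, "rz": 0.05, "jaw": 0},
  {"tx": 0.003, "ty": -0.007, "tz": -0.01, "rx": 0, "ry": 0, "rz": 0.16, "jaw": 0},
  {"tx": 0.006, "ty": -0.013, "tz": -0.01, "rx": 0, "ry": 0, "rz": 0.3, "jaw": 0},
  {"tx": 0.009, "ty": -0.019, "tz": -0.01, "rx": 0, "ry": 0, "rz": 0.44, "jaw": 0},
  {"tx": 0.012, "ty": -0.025, "tz": -0.01, "rx": 0, "ry": 0, "rz": 0.57, "jaw": 0},
  {"tx": 0.014, "ty": -0.028, "tz": -0.01, "rx": 0, "ry": 0, "rz": 0.64, "jaw": 0},
  {"tx": 0.014, "ty": -0.028, "tz": -0.01, "rx": 0, "ry": 0, "rz": 0.64, "jaw": 0},
  {"tx": 0.014, "ty": -0.028, "tz": -0.01, "rx": 0, "ry": 0, "rz": 0.64, "jaw": 0},
  {"tx": 0.014, "ty": -0.028, "tz": -0.006, "rx": 0, "ry": 0, "rz": 0.64, "jaw": 0},
  {"tx": 0.014, "ty": -0.028, "tz": -0.002, "rx": 0, "ry": 0, "rz": 0.64, "jaw": 0},
  {"tx": 0.014, "ty": -0.028, "tz": -0.001, "rx": 0, "ry": 0, "rz": 0.64, "jaw": 0},
])

```text
time: 42.8
position: [0.5036, 0.285, 0.0741]
tool_rot: [-0.33, -3.123, 0.001]
ft_force: [-1.2, -0.8, 2.0]
grip_width: 0.502
```

Request:
carry_out([
  {"tx": 0, "ty": 0, "tz": 0.001, "rx": 0, "ry": 0, "rz": 0, "jaw": 0},
  {"tx": 0, "ty": 0, "tz": 0.001, "rx": 0, "ry": 0, "rz": 0, "jaw": 0},
])

```text
time: 43.05
position: [0.5037, 0.285, 0.0741]
tool_rot: [-0.33, -3.123, 0.0]
ft_force: [-3.4, -0.8, 5.4]
grip_width: 0.497
```

Rested (force rising at the same height). Release and rise, then fetch the last cake.

Request:
carry_out([
  {"tx": 0, "ty": 0, "tz": 0, "rx": 0, "ry": 0, "rz": 0, "jaw": 0.65},
  {"tx": 0, "ty": 0, "tz": 0, "rx": 0, "ry": 0, "rz": 0, "jaw": 0.65},
  {"tx": 0, "ty": 0, "tz": 0, "rx": 0, "ry": 0, "rz": 0, "jaw": 0.65},
  {"tx": 0, "ty": 0, "tz": -0.005, "rx": 0, "ry": 0, "rz": 0, "jaw": 0.65},
  {"tx": 0, "ty": 0, "tz": -0.02, "rx": 0, "ry": 0, "rz": 0, "jaw": 0.65},
  {"tx": 0, "ty": 0, "tz": -0.06, "rx": 0, "ry": 0, "rz": 0, "jaw": 0.65},
  {"tx": 0, "ty": 0, "tz": -0.11, "rx": 0, "ry": 0, "rz": 0, "jaw": 0.85},
  {"tx": 0, "ty": 0, "tz": -0.11, "rx": 0, "ry": 0, "rz": 0, "jaw": 0.85},
])

```text
time: 44.05
position: [0.507, 0.2866, 0.1895]
tool_rot: [0.33, 3.117, 0.011]
ft_force: [0.5, -0.6, -0.2]
grip_width: 0.79
```

```bash
python3 - <<'E'
from h import *
save('w20',get_image('wrist'))
move([.63,.108,.10],1.36)
im=get_image('top')[:,:,::-1];ci=camera_info('top');cv2.imwrite('pics/t20.png',im)
f=im.astype(int);g=f.max(2);r=np.arange(400)[:,None]
for c,s in blobs((g>140)&(r>150)&(r<240)&(f[:,:,0]>f[:,:,2]-3),40): print('cake',c,s, px2pl(ci,*c,0.05)[:2])
E
```

```text
shift [-0.1587 -0.1483  0.0867] rot [ 0.0046  0.0036 -0.0002] curyaw 1.36 t 44.1 pos [0.5055 0.2859 0.1868] F [ 0.2 -0.3 -0.5] g 0.815 q7 0.88
cake [276.13768116 201.97826087] [270 196  13  14 138] [0.63038552 0.10987154]
```

View pics/w20.png

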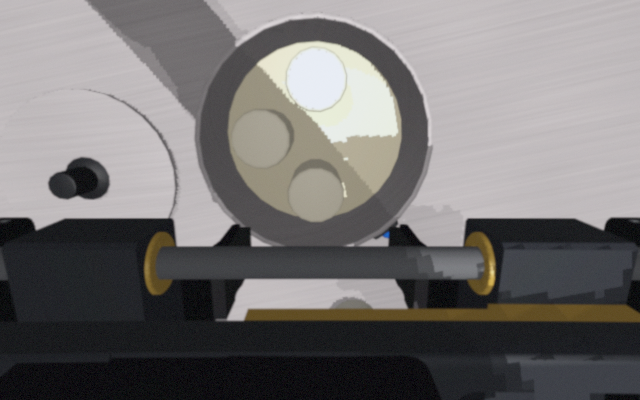

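Request:
carry_out([
  {"tx": -0.04, "ty": -0.037, "tz": 0, "rx": 0, "ry": 0, "rz": 0, "jaw": 0.85},
  {"tx": -0.08, "ty": -0.074, "tz": 0, "rx": 0, "ry": 0, "rz": 0, "jaw": 0.85},
  {"tx": -0.12, "ty": -0.111, "tz": 0.02, "rx": 0, "ry": 0, "rz": 0, "jaw": 0.85},
  {"tx": -0.15, "ty": -0.139, "tz": 0.05, "rx": 0, "ry": 0, "rz": 0, "jaw": 0.85},
  {"tx": -0.159, "ty": -0.148, "tz": 0.08, "rx": 0, "ry": 0, "rz": 0, "jaw": 0.85},
  {"tx": -0.159, "ty": -0.148, "tz": 0.095, "rx": 0, "ry": 0, "rz": 0, "jaw": 0.85},
  {"tx": -0.159, "ty": -0.148, "tz": 0.095, "rx": 0, "ry": 0, "rz": 0, "jaw": 0.85},
  {"tx": -0.159, "ty": -0.148, "tz": 0.095, "rx": 0, "ry": 0, "rz": 0, "jaw": 0.85},
])

```text
time: 45.15
position: [0.6287, 0.1088, 0.0896]
tool_rot: [0.327, 3.123, 0.002]
ft_force: [0.4, 0.5, 1.4]
grip_width: 0.844
```

```bash
python3 - <<'E'
from h import *
move([.6302,.109,.026],1.36)
ci=camera_info('wrist');save('w21',get_image('wrist')); print(proj(ci,[.6302,.109,.05]))
E
```

```text
shift [-0.0013  0.0004  0.0636] rot [0.0013 0.001  0.0021] curyaw 1.362 t 45.15 pos [0.6287 0.1088 0.0896] F [0.4 0.5 1.4] g 0.844 q7 1.33
[319.99356677 222.72565874]
```

View pics/w21.png

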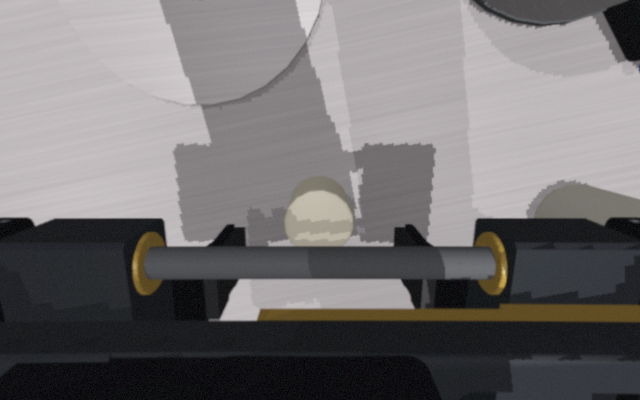

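The cake is centred at (319,219). Descend and grip.

Request:
carry_out([
  {"tx": 0, "ty": 0, "tz": 0.03, "rx": 0, "ry": 0, "rz": 0, "jaw": 0.85},
  {"tx": 0, "ty": 0, "tz": 0.055, "rx": 0, "ry": 0, "rz": 0, "jaw": 0.85},
  {"tx": 0, "ty": 0, "tz": 0.063, "rx": 0, "ry": 0, "rz": 0, "jaw": 0.85},
  {"tx": 0, "ty": 0, "tz": 0.063, "rx": 0, "ry": 0, "rz": 0, "jaw": 0.85},
  {"tx": 0, "ty": 0, "tz": 0.063, "rx": 0, "ry": 0, "rz": 0, "jaw": 0.85},
  {"tx": 0, "ty": 0, "tz": 0.063, "rx": 0, "ry": 0, "rz": 0, "jaw": 0},
  {"tx": 0, "ty": 0, "tz": 0.063, "rx": 0, "ry": 0, "rz": 0, "jaw": 0},
  {"tx": 0, "ty": 0, "tz": 0.063, "rx": 0, "ry": 0, "rz": 0, "jaw": 0},
  {"tx": 0, "ty": 0, "tz": 0.063, "rx": 0, "ry": 0, "rz": 0, "jaw": 0},
  {"tx": 0, "ty": 0, "tz": 0.063, "rx": 0, "ry": 0, "rz": 0, "jaw": 0},
  {"tx": 0, "ty": 0, "tz": 0.063, "rx": 0, "ry": 0, "rz": 0, "jaw": 0},
], grip_force=25)

```text
time: 46.58
position: [0.6286, 0.1073, 0.0257]
tool_rot: [0.33, 3.124, 0.0]
ft_force: [-0.4, -0.2, 1.4]
grip_width: 0.5
```

```bash
python3 - <<'E'
from h import *
move([.472,.335,.19],-.21)
E
```

```text
shift [ 0.2007  0.1899 -0.1643] rot [ 3.00e-04 -1.00e-04  1.57e+00] curyaw 1.36 t 46.58 pos [0.6286 0.1073 0.0257] F [-0.4 -0.2  1.4] g 0.5 q7 1.36
```

Request:
carry_out([
  {"tx": 0, "ty": 0, "tz": -0.04, "rx": 0, "ry": 0, "rz": 0, "jaw": 0},
  {"tx": 0, "ty": 0, "tz": -0.09, "rx": 0, "ry": 0, "rz": 0, "jaw": 0},
  {"tx": 0.01, "ty": 0.01, "tz": -0.14, "rx": 0, "ry": 0, "rz": 0.15, "jaw": 0},
  {"tx": 0.04, "ty": 0.038, "tz": -0.164, "rx": 0, "ry": 0, "rz": 0.32, "jaw": 0},
  {"tx": 0.075, "ty": 0.071, "tz": -0.164, "rx": 0, "ry": 0, "rz": 0.5, "jaw": 0},
  {"tx": 0.11, "ty": 0.104, "tz": -0.164, "rx": 0, "ry": 0, "rz": 0.68, "jaw": 0},
  {"tx": 0.145, "ty": 0.137, "tz": -0.164, "rx": 0, "ry": 0, "rz": 0.86, "jaw": 0},
  {"tx": 0.175, "ty": 0.165, "tz": -0.164, "rx": 0, "ry": 0, "rz": 1.04, "jaw": 0},
  {"tx": 0.195, "ty": 0.184, "tz": -0.164, "rx": 0, "ry": 0, "rz": 1.22, "jaw": 0},
  {"tx": 0.201, "ty": 0.19, "tz": -0.164, "rx": 0, "ry": 0, "rz": 1.4, "jaw": 0},
  {"tx": 0.201, "ty": 0.19, "tz": -0.164, "rx": 0, "ry": 0, "rz": 1.57, "jaw": 0},
  {"tx": 0.201, "ty": 0.19, "tz": -0.164, "rx": 0, "ry": 0, "rz": 1.57, "jaw": 0},
])

```text
time: 48.08
position: [0.4714, 0.3348, 0.1892]
tool_rot: [2.44, 1.979, -0.001]
ft_force: [-0.6, -1.0, -1.3]
grip_width: 0.501
```

```bash
python3 - <<'E'
from h import *
save('w22',get_image('wrist'));save('t22',get_image('top'),(160,90,480,310),2.5);move([.472,.335,.08],-.21)
E
```

```text
shift [0.0005 0.0003 0.1093] rot [-0.0002  0.0004  0.0027] curyaw -0.207 t 48.17 pos [0.4716 0.3347 0.1893] F [ 0.4  0.  -1.1] g 0.499 q7 -0.76
```

View pics/w22.png

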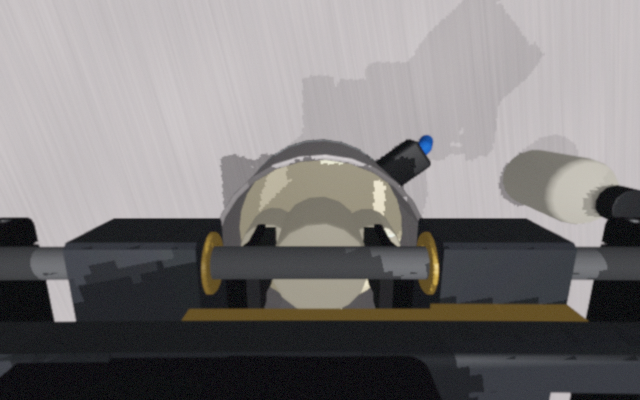

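View pics/t22.png

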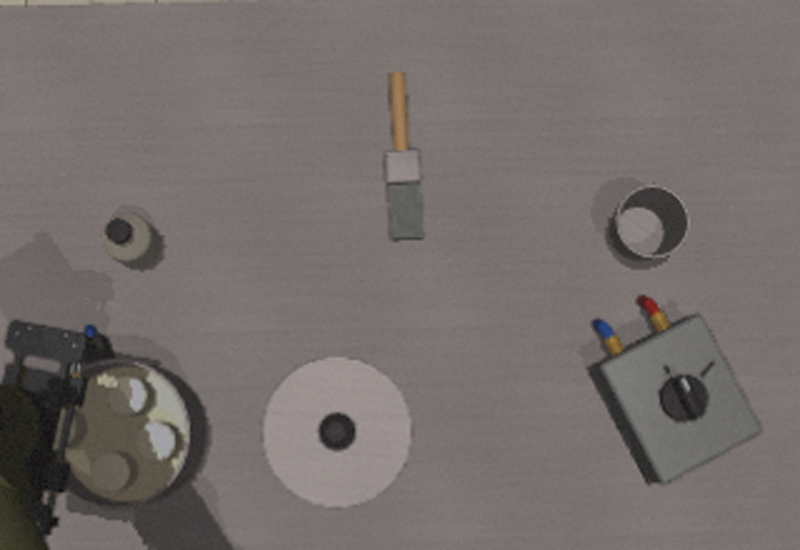

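The other three cakes are still in their slots. Lowering the last one.

Request:
carry_out([
  {"tx": 0, "ty": 0, "tz": 0.04, "rx": 0, "ry": 0, "rz": 0, "jaw": 0},
  {"tx": 0, "ty": 0, "tz": 0.075, "rx": 0, "ry": 0, "rz": 0, "jaw": 0},
  {"tx": 0, "ty": 0, "tz": 0.095, "rx": 0, "ry": 0, "rz": 0, "jaw": 0},
  {"tx": 0, "ty": 0, "tz": 0.105, "rx": 0, "ry": 0, "rz": 0, "jaw": 0},
  {"tx": 0, "ty": 0, "tz": 0.109, "rx": 0, "ry": 0, "rz": 0, "jaw": 0},
  {"tx": 0, "ty": 0, "tz": 0.112, "rx": 0, "ry": 0, "rz": 0, "jaw": 0},
  {"tx": 0, "ty": 0, "tz": 0.112, "rx": 0, "ry": 0, "rz": 0, "jaw": 0},
])

```text
time: 49.05
position: [0.4721, 0.3353, 0.0782]
tool_rot: [-2.442, -1.976, -0.002]
ft_force: [0.6, -0.1, -1.3]
grip_width: 0.498
```

Request:
carry_out([
  {"tx": 0, "ty": 0, "tz": 0.001, "rx": 0, "ry": 0, "rz": 0, "jaw": 0},
  {"tx": 0, "ty": 0, "tz": 0.002, "rx": 0, "ry": 0, "rz": 0, "jaw": 0},
  {"tx": 0, "ty": 0, "tz": 0.003, "rx": 0, "ry": 0, "rz": 0, "jaw": 0},
])

```text
time: 49.42
position: [0.4717, 0.3351, 0.0746]
tool_rot: [-2.442, -1.976, -0.0]
ft_force: [0.3, -0.3, -0.5]
grip_width: 0.503
```

Request:
carry_out([
  {"tx": 0, "ty": 0, "tz": 0.001, "rx": 0, "ry": 0, "rz": 0, "jaw": 0},
  {"tx": 0, "ty": 0, "tz": 0.001, "rx": 0, "ry": 0, "rz": 0, "jaw": 0},
])

```text
time: 49.68
position: [0.4716, 0.335, 0.0735]
tool_rot: [2.442, 1.976, -0.0]
ft_force: [0.2, -0.7, -0.2]
grip_width: 0.499
```

Request:
carry_out([
  {"tx": 0, "ty": 0, "tz": 0.001, "rx": 0, "ry": 0, "rz": 0, "jaw": 0},
  {"tx": 0, "ty": 0, "tz": 0.001, "rx": 0, "ry": 0, "rz": 0, "jaw": 0},
])

```text
time: 49.92
position: [0.4718, 0.3351, 0.0731]
tool_rot: [-2.442, -1.976, -0.0]
ft_force: [-1.4, -1.5, 4.4]
grip_width: 0.499
```

Request:
carry_out([
  {"tx": 0, "ty": 0, "tz": 0.0005, "rx": 0, "ry": 0, "rz": 0, "jaw": 0},
  {"tx": 0, "ty": 0, "tz": 0.0005, "rx": 0, "ry": 0, "rz": 0, "jaw": 0},
])

```text
time: 50.18
position: [0.4718, 0.3351, 0.0731]
tool_rot: [-2.442, -1.976, -0.0]
ft_force: [-3.9, -0.7, 7.8]
grip_width: 0.498
```

Resting. Release and rise; then look.

Request:
carry_out([
  {"tx": 0, "ty": 0, "tz": -0.0005, "rx": 0, "ry": 0, "rz": 0, "jaw": 0.65},
  {"tx": 0, "ty": 0, "tz": -0.0005, "rx": 0, "ry": 0, "rz": 0, "jaw": 0.65},
  {"tx": 0, "ty": 0, "tz": -0.0005, "rx": 0, "ry": 0, "rz": 0, "jaw": 0.65},
  {"tx": 0, "ty": 0, "tz": -0.005, "rx": 0, "ry": 0, "rz": 0, "jaw": 0.65},
  {"tx": 0, "ty": 0, "tz": -0.02, "rx": 0, "ry": 0, "rz": 0, "jaw": 0.65},
  {"tx": 0, "ty": 0, "tz": -0.06, "rx": 0, "ry": 0, "rz": 0, "jaw": 0.65},
  {"tx": 0, "ty": 0, "tz": -0.11, "rx": 0, "ry": 0, "rz": 0, "jaw": 0.85},
  {"tx": 0, "ty": 0, "tz": -0.11, "rx": 0, "ry": 0, "rz": 0, "jaw": 0.85},
])

```text
time: 51.18
position: [0.4746, 0.3366, 0.1877]
tool_rot: [-2.441, -1.975, -0.015]
ft_force: [0.1, -0.6, -0.2]
grip_width: 0.79
```

```bash
python3 - <<'E'
from h import *
im=get_image('top')[:,:,::-1];ci=camera_info('top');cv2.imwrite('pics/t23.png',im)
g=im.max(2);m=g<45
for c,s in blobs(m[225:300,260:330],30):
    c=c+[260,225]; print('knob',c,s,px2pl(ci,*c,0.046)[:2],px2pl(ci,*c,0.014)[:2])
move([.46,.06,.14],.6)
E
```

```text
knob [294.65384615 261.26923077] [28 31 14 13 52] [0.46290814 0.06070452] [0.46274289 0.06186357]
shift [-0.2727  0.0446  0.0439] rot [ 0.0045 -0.0035 -0.8102] curyaw -0.21 t 51.23 pos [0.4731 0.3358 0.1851] F [-0.1 -0.  -0.4] g 0.813 q7 -0.76
```

Request:
carry_out([
  {"tx": -0.05, "ty": 0.008, "tz": 0, "rx": 0, "ry": 0, "rz": -0.15, "jaw": 1},
  {"tx": -0.1, "ty": 0.016, "tz": 0, "rx": 0, "ry": 0, "rz": -0.32, "jaw": 1},
  {"tx": -0.15, "ty": 0.024, "tz": 0, "rx": 0, "ry": 0, "rz": -0.49, "jaw": 1},
  {"tx": -0.2, "ty": 0.033, "tz": 0.01, "rx": 0, "ry": 0, "rz": -0.65, "jaw": 1},
  {"tx": -0.25, "ty": 0.041, "tz": 0.03, "rx": 0, "ry": 0, "rz": -0.78, "jaw": 1},
  {"tx": -0.272, "ty": 0.045, "tz": 0.044, "rx": 0, "ry": 0, "rz": -0.81, "jaw": 1},
  {"tx": -0.272, "ty": 0.045, "tz": 0.044, "rx": 0, "ry": 0, "rz": -0.81, "jaw": 1},
  {"tx": -0.272, "ty": 0.045, "tz": 0.044, "rx": 0, "ry": 0, "rz": -0.81, "jaw": 1},
  {"tx": -0.272, "ty": 0.045, "tz": 0.044, "rx": 0, "ry": 0, "rz": -0.81, "jaw": 1},
])

```text
time: 52.35
position: [0.4594, 0.0611, 0.1385]
tool_rot: [1.462, 2.78, 0.001]
ft_force: [-0.5, 0.4, -0.2]
grip_width: 1.001
```

```bash
python3 - <<'E'
from h import *
move([.461,.0606,.024],.6)
ci=camera_info('wrist');save('w24',get_image('wrist')); print(proj(ci,[.461,.0606,.046]))
im=get_image('top')[:,:,::-1];save('t24',im[:,:,::-1],(160,90,480,310),2.5)
E
```

```text
shift [-0.0013  0.001   0.1145] rot [0.0007 0.0004 0.0021] curyaw 0.602 t 52.35 pos [0.4594 0.0611 0.1385] F [-0.5  0.4 -0.2] g 1.001 q7 0.38
[320.81923355 200.95822094]
```

View pics/w24.png

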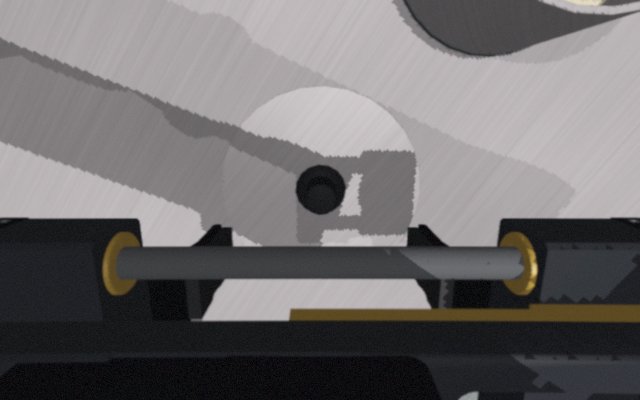

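View pics/t24.png

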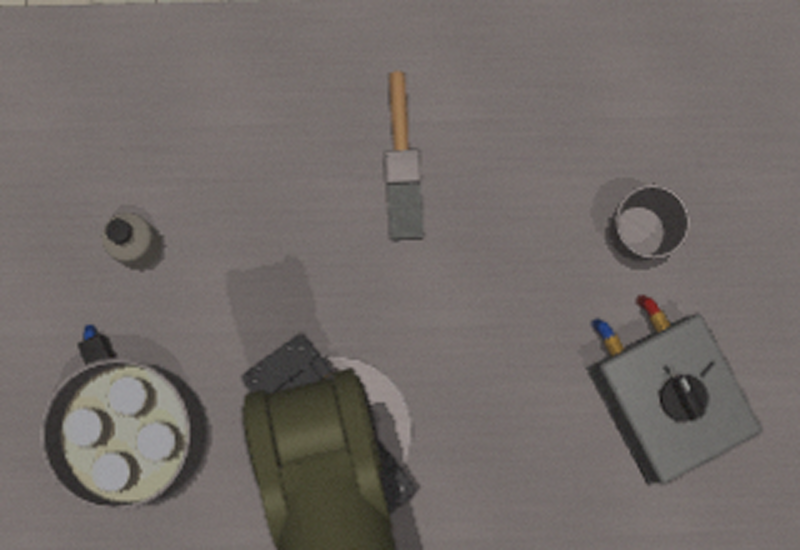

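```bash
python3 - <<'E'
from h import *
ci=camera_info('wrist');im=cv2.imread('pics/w24.png')
save('w24z',im[:,:,::-1],(210,75,430,255),3.5)
print(px2pl(ci,320,192,.046),px2pl(ci,320.5,189.5,.014))
move([.461,.0606,.024],.6)
E
```

```text
[0.45640292 0.06566684 0.046     ] [0.45978357 0.06161937 0.014     ]
shift [-0.001   0.0013  0.1144] rot [0.0005 0.0004 0.0017] curyaw 0.602 t 52.45 pos [0.4593 0.0607 0.1384] F [-1.6 -0.7  0.5] g 0.998 q7 0.38
```

View pics/w24z.png

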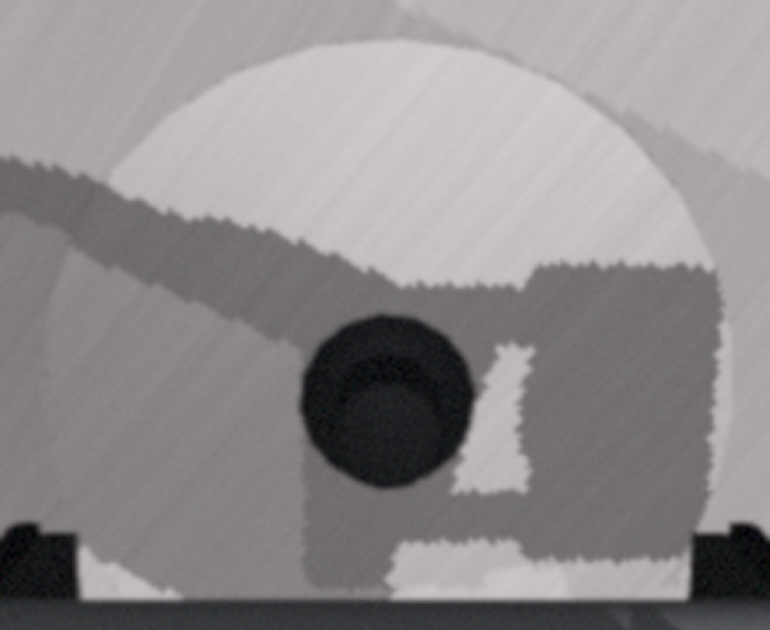

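Four cakes stand side by side; knob flange centre at (321,190) gives cover centre ≈ (0.460, 0.0615). Grasping the knob.

Request:
carry_out([
  {"tx": -0.001, "ty": 0.001, "tz": 0.04, "rx": 0, "ry": 0, "rz": 0, "jaw": 1},
  {"tx": -0.001, "ty": 0.001, "tz": 0.08, "rx": 0, "ry": 0, "rz": 0, "jaw": 1},
  {"tx": -0.001, "ty": 0.001, "tz": 0.105, "rx": 0, "ry": 0, "rz": 0, "jaw": 1},
  {"tx": -0.001, "ty": 0.001, "tz": 0.112, "rx": 0, "ry": 0, "rz": 0, "jaw": 1},
  {"tx": -0.001, "ty": 0.001, "tz": 0.114, "rx": 0, "ry": 0, "rz": 0, "jaw": 1},
  {"tx": -0.001, "ty": 0.001, "tz": 0.114, "rx": 0, "ry": 0, "rz": 0, "jaw": 1},
  {"tx": -0.001, "ty": 0.001, "tz": 0.114, "rx": 0, "ry": 0, "rz": 0, "jaw": 1},
], grip_force=35)

```text
time: 53.32
position: [0.4612, 0.0597, 0.0249]
tool_rot: [1.465, 2.778, 0.003]
ft_force: [-0.0, -0.2, -0.5]
grip_width: 1.0
```

Request:
carry_out([
  {"tx": 0, "ty": 0, "tz": 0, "rx": 0, "ry": 0, "rz": 0, "jaw": 0},
  {"tx": 0, "ty": 0, "tz": 0, "rx": 0, "ry": 0, "rz": 0, "jaw": 0},
  {"tx": 0, "ty": 0, "tz": 0, "rx": 0, "ry": 0, "rz": 0, "jaw": 0},
  {"tx": 0, "ty": 0, "tz": 0, "rx": 0, "ry": 0, "rz": 0, "jaw": 0},
  {"tx": 0, "ty": 0, "tz": 0, "rx": 0, "ry": 0, "rz": 0, "jaw": 0},
  {"tx": 0, "ty": 0, "tz": 0, "rx": 0, "ry": 0, "rz": 0, "jaw": 0},
  {"tx": 0, "ty": 0, "tz": 0, "rx": 0, "ry": 0, "rz": 0, "jaw": 0},
  {"tx": 0, "ty": 0, "tz": 0, "rx": 0, "ry": 0, "rz": 0, "jaw": 0},
], grip_force=35)

```text
time: 54.32
position: [0.4605, 0.0594, 0.0241]
tool_rot: [1.466, 2.779, 0.0]
ft_force: [1.0, 0.6, -0.2]
grip_width: 0.289
```

Request:
carry_out([
  {"tx": 0, "ty": 0, "tz": -0.03, "rx": 0, "ry": 0, "rz": 0, "jaw": 0},
  {"tx": 0, "ty": 0, "tz": -0.08, "rx": 0, "ry": 0, "rz": 0, "jaw": 0},
  {"tx": 0, "ty": 0, "tz": -0.13, "rx": 0, "ry": 0, "rz": 0, "jaw": 0},
  {"tx": 0, "ty": 0, "tz": -0.165, "rx": 0, "ry": 0, "rz": 0, "jaw": 0},
  {"tx": 0, "ty": 0, "tz": -0.165, "rx": 0, "ry": 0, "rz": 0, "jaw": 0},
  {"tx": 0, "ty": 0, "tz": -0.165, "rx": 0, "ry": 0, "rz": 0, "jaw": 0},
])

```text
time: 55.08
position: [0.4592, 0.0591, 0.1875]
tool_rot: [-1.465, -2.777, 0.003]
ft_force: [-0.5, -0.2, -3.5]
grip_width: 0.29
```

```bash
python3 - <<'E'
from h import *
move([.4637,.294,.19],.6)
ci=camera_info('wrist');save('w25',get_image('wrist'))
E
```

```text
shift [ 0.1913  0.1363 -0.0026] rot [-0.0024 -0.0008  0.0001] curyaw 0.6 t 55.08 pos [0.4592 0.0591 0.1875] F [-0.5 -0.2 -3.5] g 0.29 q7 0.34
```

View pics/w25.png

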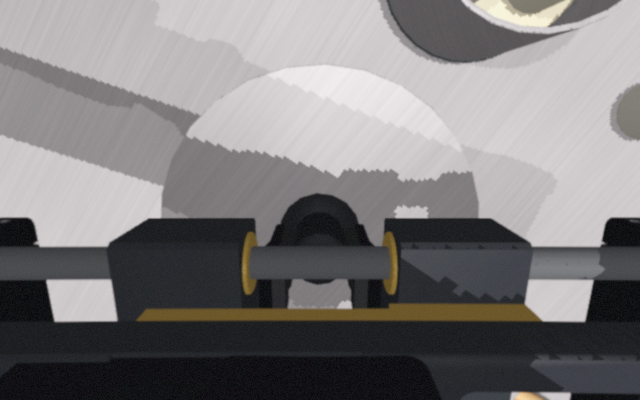

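Request:
carry_out([
  {"tx": 0.05, "ty": 0.035, "tz": -0.003, "rx": 0, "ry": 0, "rz": 0, "jaw": 0},
  {"tx": 0.1, "ty": 0.071, "tz": -0.003, "rx": 0, "ry": 0, "rz": 0, "jaw": 0},
  {"tx": 0.14, "ty": 0.1, "tz": -0.003, "rx": 0, "ry": 0, "rz": 0, "jaw": 0},
  {"tx": 0.17, "ty": 0.121, "tz": -0.003, "rx": 0, "ry": 0, "rz": 0, "jaw": 0},
  {"tx": 0.185, "ty": 0.132, "tz": -0.003, "rx": 0, "ry": 0, "rz": 0, "jaw": 0},
  {"tx": 0.191, "ty": 0.136, "tz": -0.003, "rx": 0, "ry": 0, "rz": 0, "jaw": 0},
  {"tx": 0.191, "ty": 0.136, "tz": -0.003, "rx": 0, "ry": 0, "rz": 0, "jaw": 0},
  {"tx": 0.191, "ty": 0.136, "tz": -0.003, "rx": 0, "ry": 0, "rz": 0, "jaw": 0},
  {"tx": 0.191, "ty": 0.136, "tz": -0.003, "rx": 0, "ry": 0, "rz": 0, "jaw": 0},
])

```text
time: 56.25
position: [0.4651, 0.2926, 0.1923]
tool_rot: [-1.468, -2.777, -0.001]
ft_force: [-0.6, -0.1, -2.7]
grip_width: 0.291
```

```bash
python3 - <<'E'
from h import *
move([.4637,.294,.145],.6)
save('s26',get_image('scene'),(360,140,520,290),4)
move([.4637,.294,.145],.6)
E
```

```text
shift [ 0.0019 -0.0004  0.0473] rot [ 0.0004 -0.0004 -0.0018] curyaw 0.598 t 56.25 pos [0.4651 0.2926 0.1923] F [-0.6 -0.1 -2.7] g 0.291 q7 0.07
shift [ 0.0016 -0.0005  0.0474] rot [ 0.0005 -0.0004 -0.0013] curyaw 0.599 t 56.3 pos [0.465  0.2929 0.1924] F [-0.4  0.6 -2.2] g 0.287 q7 0.07
```

View pics/s26.png

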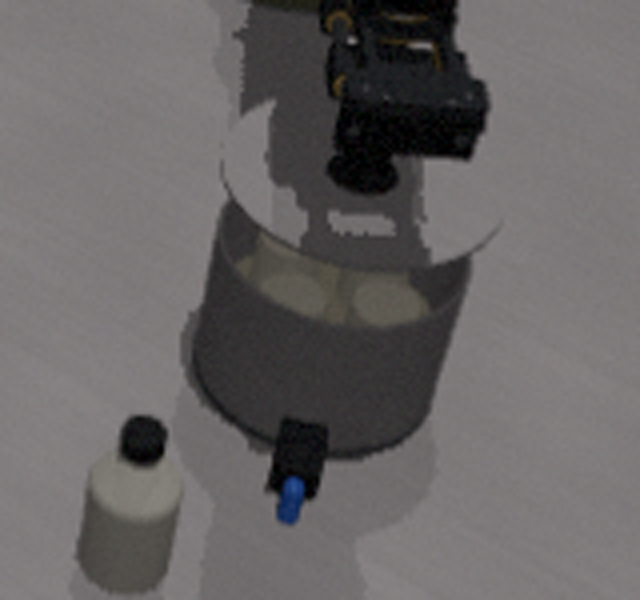

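The cover hangs level over the canister with cakes visible below the rim. Lowering.

Request:
carry_out([
  {"tx": 0.001, "ty": 0, "tz": 0.015, "rx": 0, "ry": 0, "rz": 0, "jaw": 0},
  {"tx": 0.001, "ty": 0, "tz": 0.03, "rx": 0, "ry": 0, "rz": 0, "jaw": 0},
  {"tx": 0.001, "ty": 0, "tz": 0.04, "rx": 0, "ry": 0, "rz": 0, "jaw": 0},
  {"tx": 0.001, "ty": 0, "tz": 0.045, "rx": 0, "ry": 0, "rz": 0, "jaw": 0},
  {"tx": 0.001, "ty": 0, "tz": 0.047, "rx": 0, "ry": 0, "rz": 0, "jaw": 0},
  {"tx": 0.001, "ty": 0, "tz": 0.047, "rx": 0, "ry": 0, "rz": 0, "jaw": 0},
])

```text
time: 57.05
position: [0.4644, 0.2947, 0.1452]
tool_rot: [1.466, 2.779, 0.001]
ft_force: [0.8, 0.6, -2.0]
grip_width: 0.287
```

Request:
carry_out([
  {"tx": 0, "ty": 0, "tz": 0.001, "rx": 0, "ry": 0, "rz": 0, "jaw": 0},
  {"tx": 0, "ty": 0, "tz": 0.002, "rx": 0, "ry": 0, "rz": 0, "jaw": 0},
  {"tx": 0, "ty": 0, "tz": 0.003, "rx": 0, "ry": 0, "rz": 0, "jaw": 0},
])

```text
time: 57.42
position: [0.4643, 0.2947, 0.1422]
tool_rot: [1.466, 2.779, 0.001]
ft_force: [-0.4, 0.8, -3.7]
grip_width: 0.291
```

Request:
carry_out([
  {"tx": 0, "ty": 0, "tz": 0.001, "rx": 0, "ry": 0, "rz": 0, "jaw": 0},
  {"tx": 0, "ty": 0, "tz": 0.002, "rx": 0, "ry": 0, "rz": 0, "jaw": 0},
  {"tx": 0, "ty": 0, "tz": 0.002, "rx": 0, "ry": 0, "rz": 0, "jaw": 0},
])

```text
time: 57.8
position: [0.4642, 0.2946, 0.14]
tool_rot: [-1.466, -2.779, 0.0]
ft_force: [0.7, -0.2, -2.3]
grip_width: 0.291
```

Request:
carry_out([
  {"tx": 0, "ty": 0, "tz": 0.001, "rx": 0, "ry": 0, "rz": 0, "jaw": 0},
  {"tx": 0, "ty": 0, "tz": 0.001, "rx": 0, "ry": 0, "rz": 0, "jaw": 0},
])

```text
time: 58.05
position: [0.4643, 0.2946, 0.1391]
tool_rot: [1.466, 2.779, 0.0]
ft_force: [0.3, -0.2, -2.7]
grip_width: 0.289
```

Request:
carry_out([
  {"tx": 0, "ty": 0, "tz": 0.001, "rx": 0, "ry": 0, "rz": 0, "jaw": 0},
  {"tx": 0, "ty": 0, "tz": 0.001, "rx": 0, "ry": 0, "rz": 0, "jaw": 0},
])

```text
time: 58.3
position: [0.4643, 0.2947, 0.1391]
tool_rot: [-1.466, -2.778, -0.001]
ft_force: [-2.9, -1.9, 5.1]
grip_width: 0.288
```

Request:
carry_out([
  {"tx": 0, "ty": 0, "tz": 0.001, "rx": 0, "ry": 0, "rz": 0, "jaw": 0},
  {"tx": 0, "ty": 0, "tz": 0.001, "rx": 0, "ry": 0, "rz": 0, "jaw": 0},
])

```text
time: 58.55
position: [0.4643, 0.2946, 0.139]
tool_rot: [-1.465, -2.778, -0.001]
ft_force: [-4.8, -2.6, 11.3]
grip_width: 0.287
```

Contact at TCP 0.139, exactly the predicted seated height. Release and rise.

Request:
carry_out([
  {"tx": 0, "ty": 0, "tz": -0.001, "rx": 0, "ry": 0, "rz": 0, "jaw": 0},
  {"tx": 0, "ty": 0, "tz": -0.001, "rx": 0, "ry": 0, "rz": 0, "jaw": 1},
  {"tx": 0, "ty": 0, "tz": -0.001, "rx": 0, "ry": 0, "rz": 0, "jaw": 1},
  {"tx": 0, "ty": 0, "tz": -0.001, "rx": 0, "ry": 0, "rz": 0, "jaw": 1},
  {"tx": 0, "ty": 0, "tz": -0.002, "rx": 0, "ry": 0, "rz": 0, "jaw": 1},
  {"tx": 0, "ty": 0, "tz": -0.02, "rx": 0, "ry": 0, "rz": 0, "jaw": 1},
  {"tx": 0, "ty": 0, "tz": -0.06, "rx": 0, "ry": 0, "rz": 0, "jaw": 1},
  {"tx": 0, "ty": 0, "tz": -0.1, "rx": 0, "ry": 0, "rz": 0, "jaw": 1},
  {"tx": 0, "ty": 0, "tz": -0.1, "rx": 0, "ry": 0, "rz": 0, "jaw": 1},
])

```text
time: 59.68
position: [0.4665, 0.2957, 0.2419]
tool_rot: [1.465, 2.776, 0.012]
ft_force: [-0.6, 1.1, 0.0]
grip_width: 0.991
```

```bash
python3 - <<'E'
from h import *
save('s27',get_image('scene'),(360,140,520,290),4)
save('w27',get_image('wrist'))
move([.486,-.31,.24],-.2)
E
```

```text
shift [-0.5113 -0.3237 -0.0028] rot [ 0.0013 -0.0013  0.7999] curyaw 0.6 t 59.77 pos [0.4645 0.2947 0.2381] F [-0.4 -0.6 -0.3] g 0.997 q7 0.05
```

View pics/s27.png

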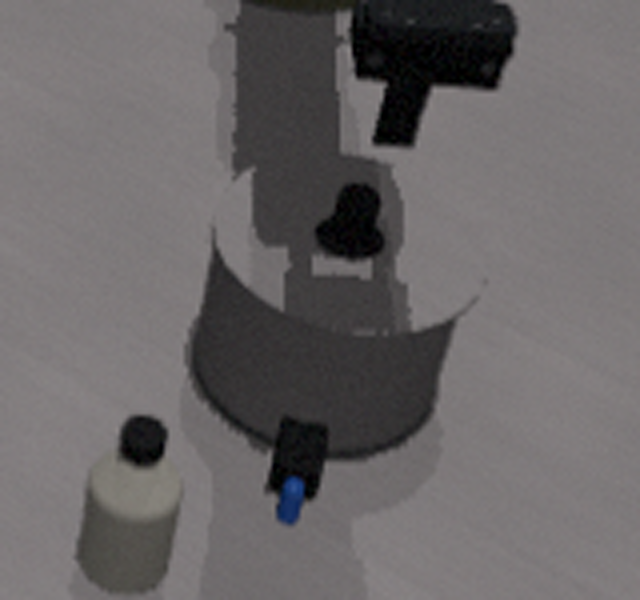

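View pics/w27.png

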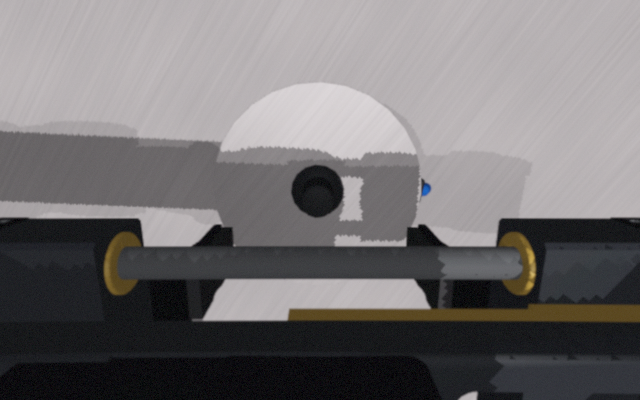

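The cover is seated and level, looking as it did at the start. On to the dial.

Request:
carry_out([
  {"tx": -0.04, "ty": -0.025, "tz": -0.003, "rx": 0, "ry": 0, "rz": 0.1, "jaw": 1},
  {"tx": -0.09, "ty": -0.057, "tz": -0.003, "rx": 0, "ry": 0, "rz": 0.2, "jaw": 1},
  {"tx": -0.14, "ty": -0.089, "tz": -0.003, "rx": 0, "ry": 0, "rz": 0.3, "jaw": 1},
  {"tx": -0.19, "ty": -0.12, "tz": -0.003, "rx": 0, "ry": 0, "rz": 0.4, "jaw": 1},
  {"tx": -0.24, "ty": -0.152, "tz": -0.003, "rx": 0, "ry": 0, "rz": 0.5, "jaw": 1},
  {"tx": -0.29, "ty": -0.184, "tz": -0.003, "rx": 0, "ry": 0, "rz": 0.6, "jaw": 1},
  {"tx": -0.34, "ty": -0.215, "tz": -0.003, "rx": 0, "ry": 0, "rz": 0.7, "jaw": 1},
  {"tx": -0.39, "ty": -0.247, "tz": -0.003, "rx": 0, "ry": 0, "rz": 0.8, "jaw": 1},
  {"tx": -0.44, "ty": -0.279, "tz": -0.003, "rx": 0, "ry": 0, "rz": 0.8, "jaw": 1},
  {"tx": -0.485, "ty": -0.307, "tz": -0.003, "rx": 0, "ry": 0, "rz": 0.8, "jaw": 1},
  {"tx": -0.511, "ty": -0.324, "tz": -0.003, "rx": 0, "ry": 0, "rz": 0.8, "jaw": 1},
  {"tx": -0.511, "ty": -0.324, "tz": -0.003, "rx": 0, "ry": 0, "rz": 0.8, "jaw": 1},
])

```text
time: 61.28
position: [0.4831, -0.3132, 0.239]
tool_rot: [-2.438, -1.98, 0.006]
ft_force: [-0.4, 0.3, -0.8]
grip_width: 1.003
```

```bash
python3 - <<'E'
from h import *
get_image('top');get_image('top')
move([.486,-.31,.24],-.2)
ci=camera_info('wrist');im=get_image('wrist');save('w28',im);save('w28z',im,(230,110,410,245),4.4);print(proj(ci,[.486,-.31,.122]))
E
```

```text
shift [-0.0003  0.0012 -0.0008] rot [-0.0019 -0.0007 -0.0007] curyaw -0.201 t 61.38 pos [ 0.4849 -0.3095  0.2392] F [-0.6  0.6  1.1] g 1.002 q7 0.56
[321.36250493 192.25986996]
```

View pics/w28.png

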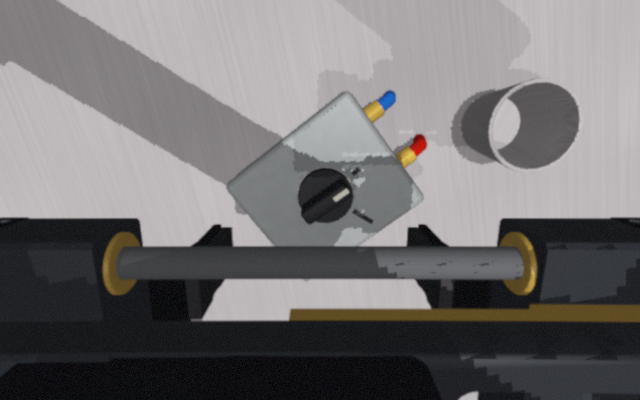

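View pics/w28z.png

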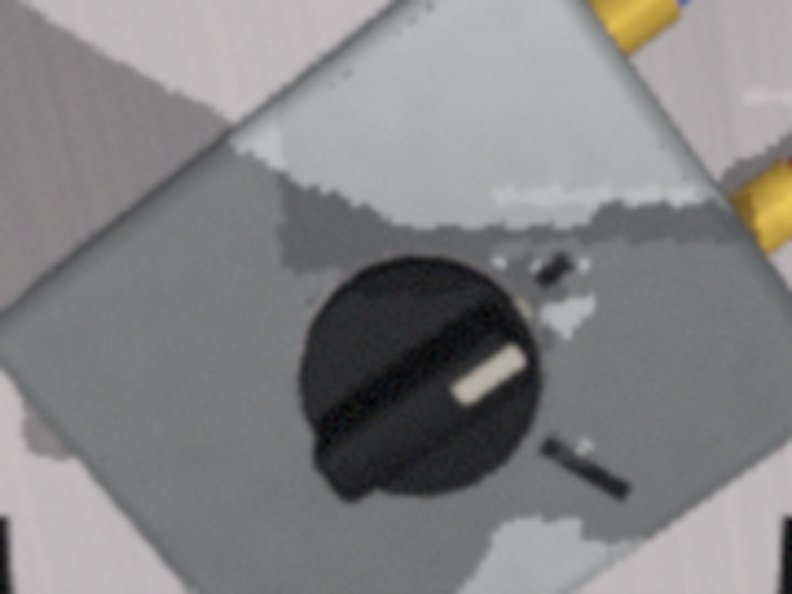

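```bash
python3 - <<'E'
from h import *
ci=camera_info('wrist')
w=lambda a,b,z: px2pl(ci,230+a/4.4,110+b/4.4,z)[:2]
print('axis',w(420,375,.093))
ax=w(420,375,.093)
ang=lambda p,q: np.arctan2(*(q-p)[::-1])
print('line',w(458,395,.122),w(522,352,.122),'ang',ang(w(458,395,.122),w(522,352,.122)),'from axis',ang(ax,w(490,373,.122)))
print('short ang',ang(ax,w(555,270,.08)),'dir',ang(w(540,280,.08),w(570,260,.08)))
print('long ang',ang(ax,w(587,469,.08)),'dir',ang(w(545,445,.08),w(628,492,.08)))
# box edges at z .08 : right edge, left edges
print('edge',ang(w(0,325,.08),w(400,3,.08)), ang(w(580,3,.08),w(792,300,.08)))
move([*ax,.10],-.2)
E
```

```text
axis [ 0.48859474 -0.31925339]
line [ 0.49586911 -0.31757783] [ 0.50932721 -0.31169769] ang 0.41192558780389343 from axis 0.32433935136899894
short ang 0.4058175313966937 dir 0.40355032596251056
long ang -0.7800335325656852 dir -0.7241659246436841
edge 0.46548862522993967 -1.1160463607062883
shift [-0.01    0.0054  0.1393] rot [-0.0012 -0.0014  0.0012] curyaw -0.199 t 61.42 pos [ 0.4854 -0.3086  0.2394] F [ 0.4  0.4 -0.1] g 1.0 q7 0.56
```

```bash
python3 - <<'E'
from h import *
move([.4886,-.3193,.17],-1.15)
E
```

```text
shift [-0.01    0.0053  0.0693] rot [-1.800e-03 -7.000e-04  9.512e-01] curyaw -0.199 t 61.42 pos [ 0.4854 -0.3086  0.2394] F [ 0.4  0.4 -0.1] g 1.0 q7 0.56
```

Request:
carry_out([
  {"tx": -0.01, "ty": 0.005, "tz": 0.01, "rx": 0, "ry": 0, "rz": 0.17, "jaw": 0.7},
  {"tx": -0.01, "ty": 0.005, "tz": 0.03, "rx": 0, "ry": 0, "rz": 0.35, "jaw": 0.7},
  {"tx": -0.01, "ty": 0.005, "tz": 0.05, "rx": 0, "ry": 0, "rz": 0.53, "jaw": 0.7},
  {"tx": -0.01, "ty": 0.005, "tz": 0.06, "rx": 0, "ry": 0, "rz": 0.71, "jaw": 0.7},
  {"tx": -0.01, "ty": 0.005, "tz": 0.069, "rx": 0, "ry": 0, "rz": 0.88, "jaw": 0.7},
  {"tx": -0.01, "ty": 0.005, "tz": 0.069, "rx": 0, "ry": 0, "rz": 0.95, "jaw": 0.7},
  {"tx": -0.01, "ty": 0.005, "tz": 0.069, "rx": 0, "ry": 0, "rz": 0.95, "jaw": 0.7},
  {"tx": -0.01, "ty": 0.005, "tz": 0.069, "rx": 0, "ry": 0, "rz": 0.95, "jaw": 0.7},
])

```text
time: 62.42
position: [0.4889, -0.3196, 0.1712]
tool_rot: [-3.071, -0.661, -0.001]
ft_force: [0.1, 0.3, -0.5]
grip_width: 0.705
```

```bash
python3 - <<'E'
from h import *
get_image('top')
move([.4886,-.3193,.10],-1.15)
ci=camera_info('wrist');im=get_image('wrist');save('w29',im);save('w29z',im,(220,80,420,250),4);print(proj(ci,[.4886,-.3193,.122]))
np.save('ci29.npy',ci,allow_pickle=True)
E
```

```text
shift [ 0.0001 -0.0007  0.0712] rot [-0.0003 -0.0009  0.0025] curyaw -1.148 t 62.48 pos [ 0.4888 -0.32    0.1712] F [-0.1 -0.3  0.2] g 0.696 q7 -0.28
[318.51669864 215.32777731]
```

View pics/w29z.png

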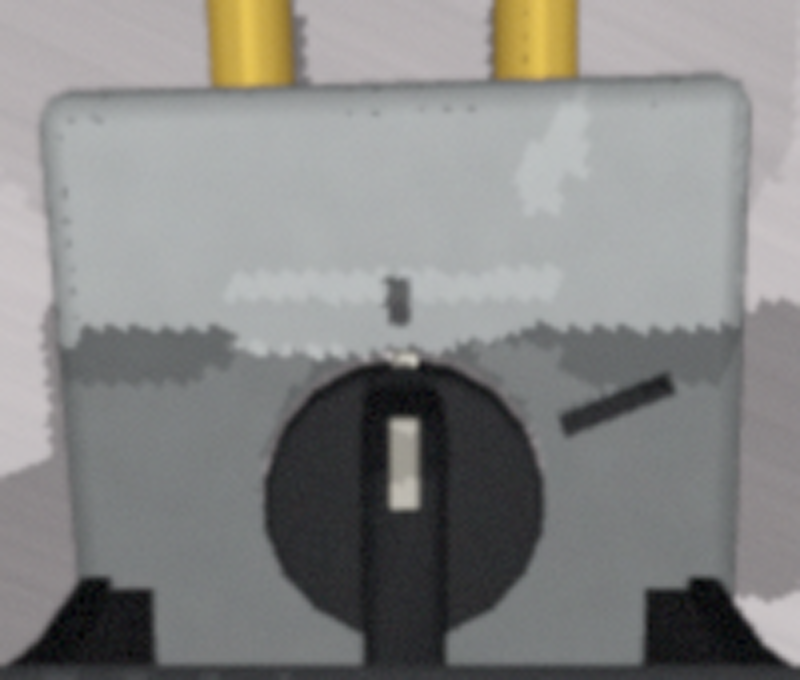

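```bash
python3 - <<'E'
from h import *
ci=camera_info('wrist')
for v in(495,498,502): print(px2pl(ci,220+404/4,80+v/4,.093))
print([px2pl(ci,220+a/4,80+b/4,.093) for a,b in((265,500),(543,500),(404,362))])
P=np.array([px2pl(ci,220+a/4,80+b/4,.093)[:2] for a,b in((265,500),(543,500),(404,362),(300,400),(505,400),(310,595),(500,595))])
A=np.c_[2*P,np.ones(len(P))];s=np.linalg.lstsq(A,(P**2).sum(1),rcond=None)[0];print(s[:2],np.sqrt(s[2]+s[:2]@s[:2]))
move([*s[:2],.098],-1.15)
E
```

```text
[ 0.48906592 -0.32118176  0.093     ]
[ 0.48855296 -0.32141352  0.093     ]
[ 0.48786816 -0.32172292  0.093     ]
[array([ 0.47785519, -0.29859705,  0.093     ]), array([ 0.49856502, -0.34453154,  0.093     ]), array([ 0.51126205, -0.3111531 ,  0.093     ])]
[ 0.48848419 -0.32141067] 0.025393671458994207
shift [-0.0007  0.001   0.0732] rot [-0.0003 -0.0008  0.0018] curyaw -1.148 t 62.52 pos [ 0.4886 -0.3202  0.1712] F [ 0.1 -0.2  0.6] g 0.702 q7 -0.28
```

The dial bar lies along the tool's x axis (pointer line at zoomed (404,465)), axis at (0.4885, −0.3214); the long mark is about 1.17 rad clockwise of the pointer. Descend and grip.

Request:
carry_out([
  {"tx": -0.001, "ty": 0.001, "tz": 0.03, "rx": 0, "ry": 0, "rz": 0, "jaw": 0.7},
  {"tx": -0.001, "ty": 0.001, "tz": 0.055, "rx": 0, "ry": 0, "rz": 0, "jaw": 0.7},
  {"tx": -0.001, "ty": 0.001, "tz": 0.068, "rx": 0, "ry": 0, "rz": 0, "jaw": 0.7},
  {"tx": -0.001, "ty": 0.001, "tz": 0.072, "rx": 0, "ry": 0, "rz": 0, "jaw": 0.7},
  {"tx": -0.001, "ty": 0.001, "tz": 0.072, "rx": 0, "ry": 0, "rz": 0, "jaw": 0.7},
  {"tx": -0.001, "ty": 0.001, "tz": 0.072, "rx": 0, "ry": 0, "rz": 0, "jaw": 0.7},
])

```text
time: 63.28
position: [0.4883, -0.3226, 0.0999]
tool_rot: [3.071, 0.656, 0.002]
ft_force: [0.8, -0.0, -0.2]
grip_width: 0.7
```

```bash
python3 - <<'E'
from h import *
move([.4885,-.3214,.099],-1.15)
save('w30',get_image('wrist'))
E
```

```text
shift [ 0.0006 -0.0011  0.0009] rot [ 0.0011 -0.0011  0.0001] curyaw -1.15 t 63.27 pos [ 0.4883 -0.3226  0.0999] F [ 0.8 -0.  -0.2] g 0.7 q7 -0.22
```

View pics/w30.png

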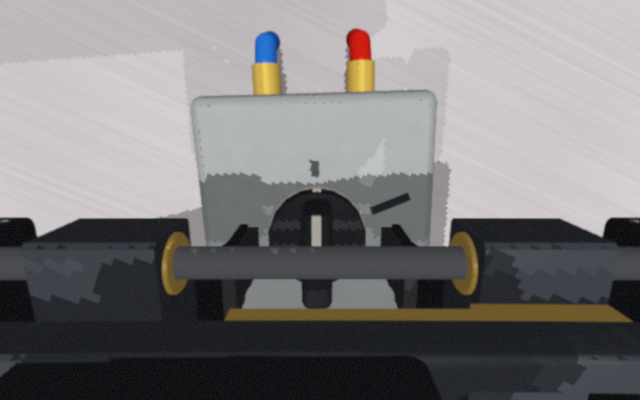

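Bar at u=316, between the fingertips (≈320 centre). Nudge 1 mm and close.

Request:
carry_out([
  {"tx": 0, "ty": -0.001, "tz": 0, "rx": 0, "ry": 0, "rz": 0, "jaw": 0.5},
  {"tx": 0, "ty": -0.001, "tz": 0, "rx": 0, "ry": 0, "rz": 0, "jaw": 0.3},
  {"tx": 0, "ty": -0.001, "tz": 0, "rx": 0, "ry": 0, "rz": 0, "jaw": 0.22},
  {"tx": 0, "ty": -0.001, "tz": 0, "rx": 0, "ry": 0, "rz": 0, "jaw": 0.2},
  {"tx": 0, "ty": -0.001, "tz": 0, "rx": 0, "ry": 0, "rz": 0, "jaw": 0},
  {"tx": 0, "ty": -0.001, "tz": 0, "rx": 0, "ry": 0, "rz": 0, "jaw": 0},
  {"tx": 0, "ty": -0.001, "tz": 0, "rx": 0, "ry": 0, "rz": 0, "jaw": 0},
  {"tx": 0, "ty": -0.001, "tz": 0, "rx": 0, "ry": 0, "rz": 0, "jaw": 0},
  {"tx": 0, "ty": -0.001, "tz": 0, "rx": 0, "ry": 0, "rz": 0, "jaw": 0},
], grip_force=25)

```text
time: 64.45
position: [0.4875, -0.3215, 0.0991]
tool_rot: [3.072, 0.656, 0.0]
ft_force: [0.9, -1.2, -0.2]
grip_width: 0.158
```

```bash
python3 - <<'E'
from h import *
s=ctrl.get_state();print(s['position'],s['torque'],s['ft_force'],s['tool_rot'])
E
```

```text
[ 0.48745612 -0.32147418  0.09907465] [-0.33331187 -0.0034709   0.05687646] [ 0.94994393 -1.16018314 -0.20537533] [3.07190751e+00 6.56082367e-01 2.06624552e-04]
```

Request:
carry_out([
  {"tx": 0, "ty": 0, "tz": -0.003, "rx": 0, "ry": 0, "rz": 0, "jaw": 0},
  {"tx": 0, "ty": 0, "tz": -0.006, "rx": 0, "ry": 0, "rz": 0, "jaw": 0},
  {"tx": 0, "ty": 0, "tz": -0.009, "rx": 0, "ry": 0, "rz": 0, "jaw": 0},
  {"tx": 0, "ty": 0, "tz": -0.0115, "rx": 0, "ry": 0, "rz": 0, "jaw": 0},
  {"tx": 0, "ty": 0, "tz": -0.0115, "rx": 0, "ry": 0, "rz": 0, "jaw": 0},
  {"tx": 0, "ty": 0, "tz": -0.0115, "rx": 0, "ry": 0, "rz": 0, "jaw": 0},
])

```text
time: 65.2
position: [0.4874, -0.3215, 0.111]
tool_rot: [3.072, 0.656, 0.001]
ft_force: [-0.9, -0.8, 1.7]
grip_width: 0.159
```

```bash
python3 - <<'E'
from h import *
save('w31',get_image('wrist'),(180,80,460,310),2.8);save('s31',get_image('scene'),(230,100,320,180),7)
E
```

```text
(no output)
```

View pics/w31.png

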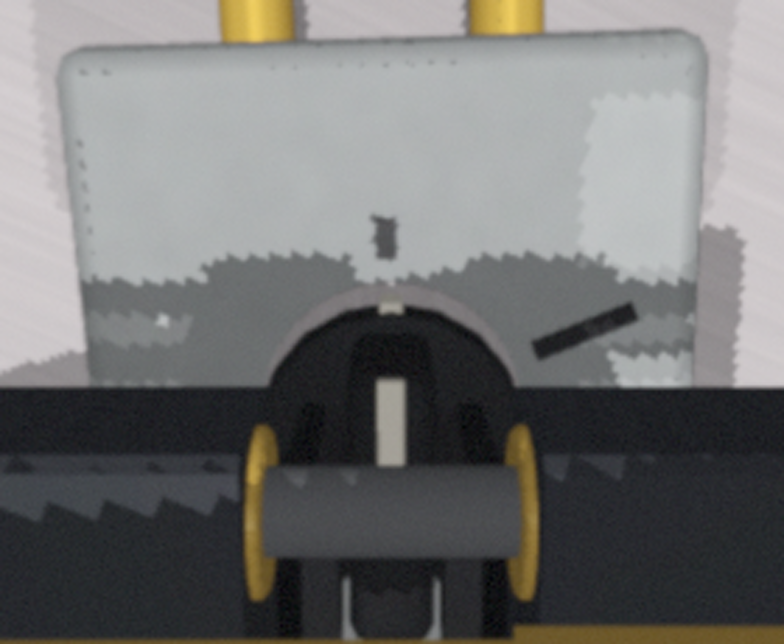

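View pics/s31.png

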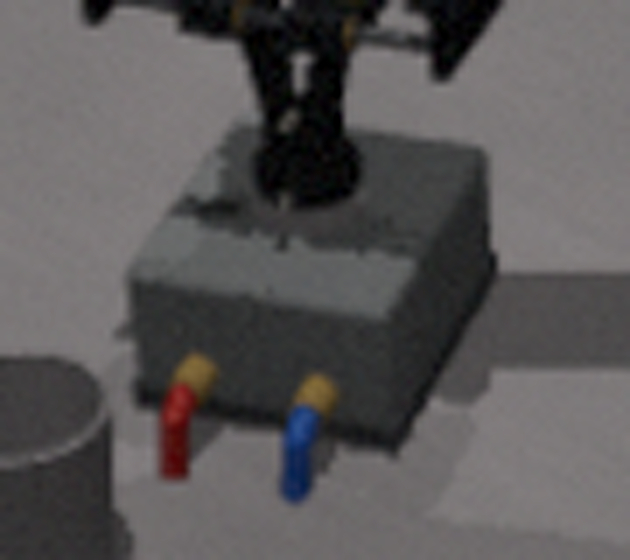

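The dial is out (pale collar visible under the skirt). Turning 1.17 rad clockwise.

Request:
carry_out([
  {"tx": 0, "ty": 0, "tz": 0, "rx": 0, "ry": 0, "rz": 0.12, "jaw": 0},
  {"tx": 0, "ty": 0, "tz": 0, "rx": 0, "ry": 0, "rz": 0.24, "jaw": 0},
  {"tx": 0, "ty": 0, "tz": 0, "rx": 0, "ry": 0, "rz": 0.36, "jaw": 0},
  {"tx": 0, "ty": 0, "tz": 0, "rx": 0, "ry": 0, "rz": 0.48, "jaw": 0},
  {"tx": 0, "ty": 0, "tz": 0, "rx": 0, "ry": 0, "rz": 0.6, "jaw": 0},
  {"tx": 0, "ty": 0, "tz": 0, "rx": 0, "ry": 0, "rz": 0.72, "jaw": 0},
  {"tx": 0, "ty": 0, "tz": 0, "rx": 0, "ry": 0, "rz": 0.84, "jaw": 0},
  {"tx": 0, "ty": 0, "tz": 0, "rx": 0, "ry": 0, "rz": 0.96, "jaw": 0},
  {"tx": 0, "ty": 0, "tz": 0, "rx": 0, "ry": 0, "rz": 1.08, "jaw": 0},
  {"tx": 0, "ty": 0, "tz": 0, "rx": 0, "ry": 0, "rz": 1.17, "jaw": 0},
  {"tx": 0, "ty": 0, "tz": 0, "rx": 0, "ry": 0, "rz": 1.17, "jaw": 0},
  {"tx": 0, "ty": 0, "tz": 0, "rx": 0, "ry": 0, "rz": 1.17, "jaw": 0},
])

```text
time: 66.8
position: [0.4875, -0.3214, 0.1107]
tool_rot: [-2.925, 1.147, -0.001]
ft_force: [0.3, -1.9, 2.6]
grip_width: 0.159
```

```bash
python3 - <<'E'
from h import *
s=ctrl.get_state();print(s['position'],s['torque'],s['ft_force'],s['joint_positions'][6]);move([.4875,-.3215,.11])
save('w32',get_image('wrist'),(180,80,460,310),2.8)
E
```

```text
[ 0.48748141 -0.32142056  0.11071387] [-3.35681452e-01  6.02453344e-02  3.21454032e-04] [ 0.28682581 -1.9443183   2.60202273] -1.3598868359743834
shift [0.0001 0.     0.0007] rot [-0.0001 -0.0003 -0.    ] curyaw -2.319 t 66.8 pos [ 0.4875 -0.3214  0.1107] F [ 0.3 -1.9  2.6] g 0.159 q7 -1.36
```

View pics/w32.png

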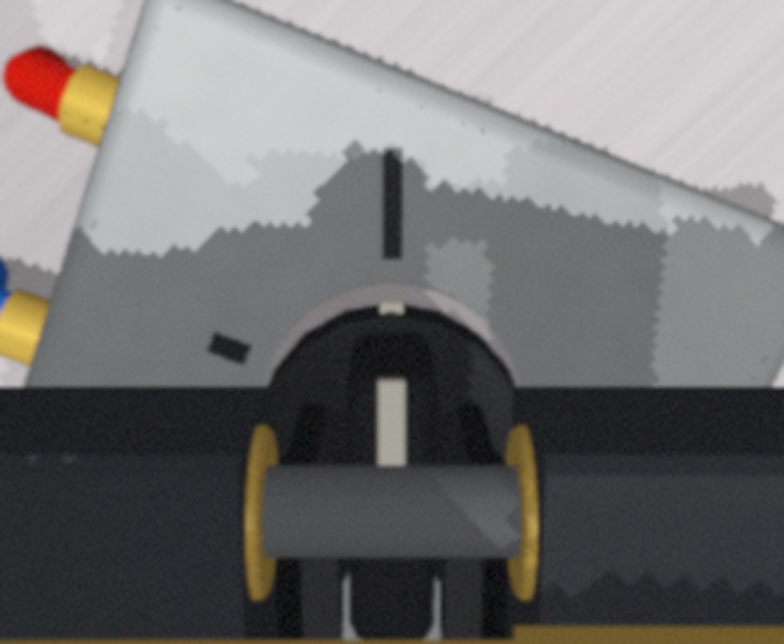

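The long mark (392,205) lines up with the pointer (392,420). Pushing in.

Request:
carry_out([
  {"tx": 0, "ty": 0, "tz": 0.003, "rx": 0, "ry": 0, "rz": 0, "jaw": 0},
  {"tx": 0, "ty": 0, "tz": 0.006, "rx": 0, "ry": 0, "rz": 0, "jaw": 0},
  {"tx": 0, "ty": 0, "tz": 0.009, "rx": 0, "ry": 0, "rz": 0, "jaw": 0},
  {"tx": 0, "ty": 0, "tz": 0.011, "rx": 0, "ry": 0, "rz": 0, "jaw": 0},
  {"tx": 0, "ty": 0, "tz": 0.011, "rx": 0, "ry": 0, "rz": 0, "jaw": 0},
])

```text
time: 67.47
position: [0.4875, -0.3214, 0.0992]
tool_rot: [2.923, -1.149, 0.0]
ft_force: [0.9, -3.6, -1.5]
grip_width: 0.158
```

Request:
carry_out([
  {"tx": 0, "ty": 0, "tz": 0.001, "rx": 0, "ry": 0, "rz": 0, "jaw": 0},
  {"tx": 0, "ty": 0, "tz": 0.0015, "rx": 0, "ry": 0, "rz": 0, "jaw": 0},
])

```text
time: 67.72
position: [0.4875, -0.3215, 0.0989]
tool_rot: [-2.923, 1.149, -0.0]
ft_force: [-0.4, -0.9, 9.3]
grip_width: 0.161
```

Request:
carry_out([
  {"tx": 0, "ty": 0, "tz": 0.001, "rx": 0, "ry": 0, "rz": 0, "jaw": 0},
  {"tx": 0, "ty": 0, "tz": 0.001, "rx": 0, "ry": 0, "rz": 0, "jaw": 0},
])

```text
time: 67.97
position: [0.4875, -0.3215, 0.0989]
tool_rot: [-2.923, 1.149, -0.0]
ft_force: [-2.6, 1.3, 13.5]
grip_width: 0.16
```

Request:
carry_out([
  {"tx": 0, "ty": 0, "tz": -0.001, "rx": 0, "ry": 0, "rz": 0, "jaw": 0},
  {"tx": 0, "ty": 0, "tz": -0.001, "rx": 0, "ry": 0, "rz": 0, "jaw": 0.5},
  {"tx": 0, "ty": 0, "tz": -0.001, "rx": 0, "ry": 0, "rz": 0, "jaw": 0.5},
  {"tx": 0, "ty": 0, "tz": -0.001, "rx": 0, "ry": 0, "rz": 0, "jaw": 0.5},
  {"tx": 0, "ty": 0, "tz": -0.003, "rx": 0, "ry": 0, "rz": 0, "jaw": 0.5},
  {"tx": 0, "ty": 0, "tz": -0.02, "rx": 0, "ry": 0, "rz": 0, "jaw": 0.5},
  {"tx": 0, "ty": 0, "tz": -0.06, "rx": 0, "ry": 0, "rz": 0, "jaw": 0.5},
  {"tx": 0, "ty": 0, "tz": -0.12, "rx": 0, "ry": 0, "rz": 0, "jaw": 0.5},
  {"tx": 0, "ty": 0, "tz": -0.14, "rx": 0, "ry": 0, "rz": 0, "jaw": 0.5},
  {"tx": 0, "ty": 0, "tz": -0.14, "rx": 0, "ry": 0, "rz": 0, "jaw": 0.5},
  {"tx": 0, "ty": 0, "tz": -0.14, "rx": 0, "ry": 0, "rz": 0, "jaw": 0.5},
])

```text
time: 69.35
position: [0.4868, -0.3206, 0.2358]
tool_rot: [-2.923, 1.149, 0.003]
ft_force: [0.3, 0.4, -0.3]
grip_width: 0.498
```

```bash
python3 - <<'E'
from h import *
im=get_image('wrist');ci=camera_info('wrist');save('w33',im,(220,100,420,250),4);t=get_image('top');cv2.imwrite('pics/t33.png',t[:,:,::-1]);save('s33',get_image('scene'),(200,90,520,310),2.5)
print(ctrl.get_state()['position'],camera_info('wrist')['t']-ci['t'])
E
```

```text
[ 0.48674927 -0.32068252  0.23552594] [-1.39498396e-04  1.72501760e-04  5.26450630e-05]
```

View pics/w33.png

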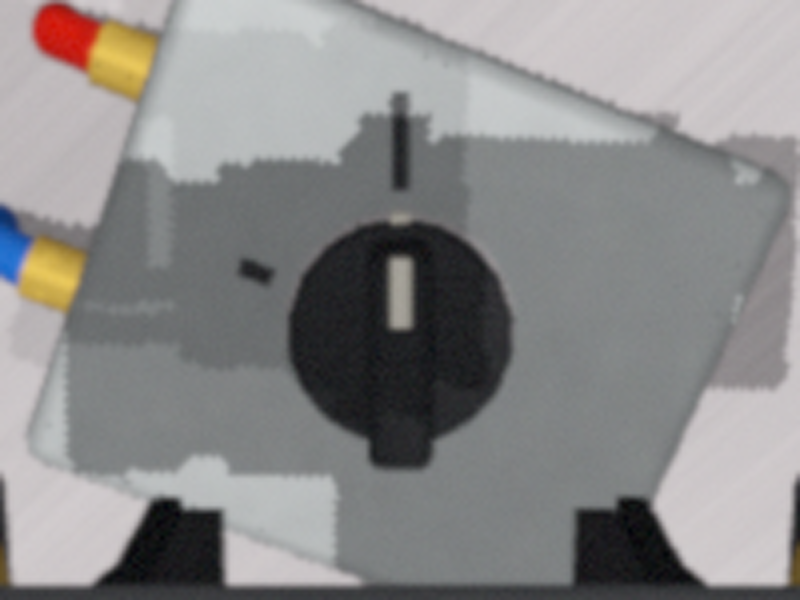

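View pics/t33.png

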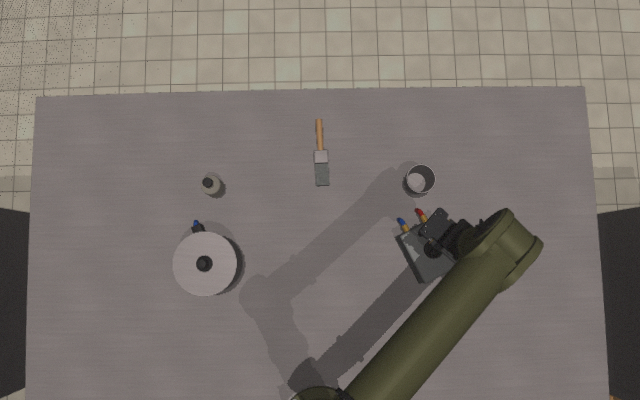

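View pics/s33.png

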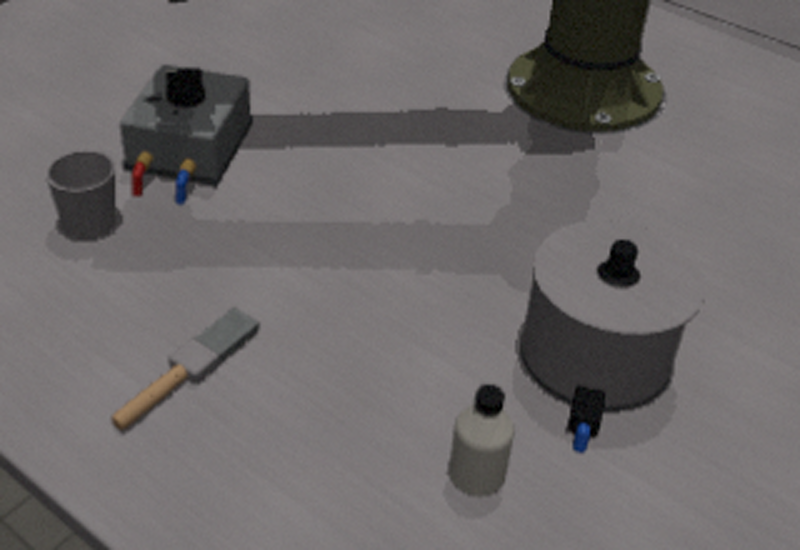

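All three views look right: the pointer is on the long mark with no pale collar showing, the cover is seated as at the start, and the bystanders are in place. Handing in.

```bash
python3 -c "
from bench import ctrl
print(ctrl.close_job(), ctrl.get_state()['time'])"
```

```text
the job is handed in; nothing more can be done
the job is handed in; nothing more can be done
```

The job is done and handed in, last clock reading about 69.5 s of the 210 s allowed.

- **Cakes:** I laid the cover on the worktop and lowered all four cakes into the canister in one layer, side by side. Each was let down until I felt it rest; the old product stands at about 47 mm.
- **Knocked cake:** One cake already inside was found shifted a few centimetres partway through. I set the cake in hand back on the table, moved the shifted one to a free spot, then placed the last. A top view before covering showed all four upright and clear of each other.
- **Cover:** It met the rim at exactly the predicted height (tool tip at 139 mm). In the last pictures it sits level, in the same place as at the start.
- **Dial:** It was pulled out about 12 mm, turned 1.17 rad clockwise, and pushed in. It stopped at its starting height to within 0.2 mm, under 13.5 N of push. The last wrist view shows the pointer on the long mark.
- **Bystanders:** The bottle, cup and brush look unmoved.

No final check failed. Earlier, one move call was refused for missing fields and resent. The first estimates of the product height disagreed (about 30 mm from the top view, 45 mm from the wrist view); feeling for contact settled it.

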